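# Scoop the sugar cubes into a steadied cup

## Task

Steady the light plastic cup by sliding the cup holder's jaw gently shut until it presses on the cup and the cup sits in the V-shaped stop. Then move all the sugar cubes from the two-lane tray into the cup with the scoop, never touching sugar with the gripper's fingers, and stand the scoop upright on its white rest again. Do not squeeze the cup hard; leave the jaw shut on it, and leave the jars and the biscuit sachet where they are.

Things in the scene. Friction and masses are not known exactly. Their poses are not given: they have to be found in the camera images.
- tray: Fixed wooden tray, 134 x 162 x 30 mm; origin under its centre, x across and y along its two open lanes. Each lane is 58 mm wide (x) and 150 mm long (y) inside, floor 6 mm above the table, walls and divider 6 mm thick. At the start all cubes lie at y = +18 to +64 mm; the -y half is empty, so that the scoop can be set down there and pushed to +y.
- lane_front (a point): Centre of the floor of the lane on the tray's -x side (the one nearer the robot); axes as the tray's. 32 mm from the tray's centre line. A scoop slid along the floor, lip pressed down, gets under cubes that the lane's end wall stops; tipped back before it is lifted, it keeps them.
- lane_back (a point): Centre of the floor of the lane on the tray's +x side; axes as the tray's.
- sugar1_center (a point): Centre of a brown sugar cube, 14 mm, 10 g (front lane at the start). 4 to 8 of the eight cubes are present; an absent one gives None.
- sugar2_center (a point): Centre of a brown sugar cube, 14 mm, 10 g (front lane at the start). 4 to 8 of the eight cubes are present; an absent one gives None.
- sugar3_center (a point): Centre of a brown sugar cube, 14 mm, 10 g (front lane at the start). 4 to 8 of the eight cubes are present; an absent one gives None.
- sugar4_center (a point): Centre of a brown sugar cube, 14 mm, 10 g (front lane at the start). 4 to 8 of the eight cubes are present; an absent one gives None.
- sugar5_center (a point): Centre of a brown sugar cube, 14 mm, 10 g (back lane at the start). 4 to 8 of the eight cubes are present; an absent one gives None.
- sugar6_center (a point): Centre of a brown sugar cube, 14 mm, 10 g (back lane at the start). 4 to 8 of the eight cubes are present; an absent one gives None.
- sugar7_center (a point): Centre of a brown sugar cube, 14 mm, 10 g (back lane at the start). 4 to 8 of the eight cubes are present; an absent one gives None.
- sugar8_center (a point): Centre of a brown sugar cube, 14 mm, 10 g (back lane at the start). 4 to 8 of the eight cubes are present; an absent one gives None.
- scoop: Polished steel scoop, 66 long (x) x 52 x 122 mm high, 0.16 kg. Origin under the middle of its flat underside; opens to +x, z up along the handle. Thin lip at x = +33 mm, 52 mm wide; a 20 mm wedge rises to the 4 mm floor, 46 mm wide inside; back wall at x = -33 mm and sides 26 mm high, open in front. Slippery (friction 0.22): cubes slide from a slope of about 15 degrees.
- scoop_grip (a point): Middle of the scoop's upright wooden hand grip, at x = -23, y = 0, z = 98 mm in the scoop's frame. The grip is 12 mm thick along the scoop's x, 22 mm wide along its y, from z = 66 to 122 mm; below it is a steel stem 8 x 14 mm. Fingers in front and behind (closing across the 12 mm) hold it best against tilting.
- rest: Fixed white ceramic dish in which the scoop stands, 90 mm (x) x 110 mm (y), floor 4 mm above the table, rim 5 mm wide and 10 mm high. Origin under its centre. At the start the scoop stands on it upright, opening to about the rest's +y.
- cup: Loose light plastic cup, 30 g, 82 mm high, open on top; outside diameter 50 mm at the foot, 61 mm at half height, 68 mm at the rim, inside about 62 mm at the mouth. Origin under its centre. It stands on the holder's base, 8 mm above the table, between the V stop and the jaw; its rim is 90 mm above the table.
- holder: Fixed adjustable cup holder: wooden base 96 mm (x) x 205 mm (y), 8 mm thick, V-shaped stop of smooth metal 58 mm high near its -y end, opening to +y; at its +y end a jaw that slides along y. Origin under the base's centre.
- holder_seat (a point): Point on the base's top where the cup's centre stands when it sits in the V stop (y = -47.5 mm in the holder's frame).
- jaw (a joint): Slide of the jaw in m: 0 fully open, grows as the jaw moves along the holder's -y towards the cup, at most 0.065; reads about 0.055 when shut on the seated cup. It starts at 0 to 0.012, takes about 2 N to move and stays where it is left.
- jaw_face (a point): Middle of the jaw's flat, smooth metal face, which looks to the holder's -y and leans back a little with the cup's wall; 36 mm above the table. The jaw plate is 50 mm wide and reaches 59 mm above the table. When shut, this point is about 28 mm from the cup's axis.
- jaw_tab (a point): Upright wooden tab on the jaw for pushing or pinching, 50 mm behind the face (towards +y); 30 mm wide (x), 12 mm thick (y); this point is 60 mm above the table, the tab's top at 75 mm.
- cinnamon_jar: Spice jar, 45 mm across, 106 mm high, between the tray and the scoop's rest. Bystander; origin under its centre.
- jam: Jam jar, 63 mm across, 90 mm high, behind the tray. Bystander; origin under its centre.
- honey: Honey jar, 58 mm across, 85 mm high, behind the tray. Bystander; origin under its centre.
- biscuit: Wrapped biscuit sachet, 109 x 47 x 11 mm, lying at the table's right edge beside the rest. Bystander; origin under its centre.
Not all that is in view belongs to the job. Leave any yellow look-alike of the cup alone.

How it is judged:
On the way, in this order (a step that is already met when the one before it is completed fails the run):
1. the jaw is shut on the cup: cup in the V stop, jaw pressing on it with more than 1 N (contact force between jaw and cup above 1 N and horizontal distance between cup and holder_seat below 0.006 m and horizontal distance between jaw_face and cup below 0.034 m and angle between cup's own z axis and vertical below 0.12 rad), for 0.2 s.
2. all the sugar is in the cup, which is still held by the jaw (horizontal distance between each of sugar1_center, sugar2_center, sugar3_center, sugar4_center, sugar5_center, sugar6_center, sugar7_center, sugar8_center, jaw_face and cup below 0.034 m and z of sugar1_center in the frame of cup between 0 and 0.078 m and z of sugar2_center in the frame of cup between 0 and 0.078 m and z of sugar3_center in the frame of cup between 0 and 0.078 m and z of sugar4_center in the frame of cup between 0 and 0.078 m and z of sugar5_center in the frame of cup between 0 and 0.078 m and z of sugar6_center in the frame of cup between 0 and 0.078 m and z of sugar7_center in the frame of cup between 0 and 0.078 m and z of sugar8_center in the frame of cup between 0 and 0.078 m and horizontal distance between cup and holder_seat below 0.006 m and angle between cup's own z axis and vertical below 0.12 rad), for 0.2 s.
At the end, for the whole second after the job is handed in: All present sugar cubes are in the upright cup; the cup's centre is within 6 mm of the seat in the V stop and the jaw's face within 34 mm of the cup's axis (that is, touching within some 5 mm); the scoop stands upright and still on its rest, within 30 mm of the rest's centre (all of step 2 and horizontal distance between scoop and rest below 0.03 m and angle between scoop's own z axis and vertical below 0.12 rad and height (world z) of scoop below 0.012 m and linear speed of each of scoop, cup below 0.02 m/s).
It fails at once if a sugar cube is touched with the gripper's fingers (contact force between the fingers and sugar1 above 0.3 N or contact force between the fingers and sugar2 above 0.3 N or contact force between the fingers and sugar3 above 0.3 N or contact force between the fingers and sugar4 above 0.3 N or contact force between the fingers and sugar5 above 0.3 N or contact force between the fingers and sugar6 above 0.3 N or contact force between the fingers and sugar7 above 0.3 N or contact force between the fingers and sugar8 above 0.3 N).
It fails at once if the jaw squeezes the cup with more than 30 N (contact force between jaw and cup above 30 N).
It fails at once if a jar or the biscuit sachet is moved more than 3 cm (distance of any of cinnamon_jar, jam, honey, biscuit from where it was at the start of the episode above 0.03 m).
Of sugar1, sugar2, sugar3, sugar4, sugar5, sugar6, sugar7, sugar8 only 4 to 8 are there at a start; the rules pass over those that are not, and their reading is None.
At some moment in a run one of scoop may be knocked a few centimetres aside while the robot is not near it.
It also fails if it takes over 208 s, if anything falls off the work surface, if the arm or the gripper's body presses on something with over 40 N, if the wrist force passes 120 N, or if a joint passes its speed limit or range.

## Robot

A 6-joint arm with a two-finger parallel gripper is mounted at the origin on a cart in front of the work surface, level with it; the furniture and walls round the work are solid. World frame = base frame: x ahead of the robot, y to its left, z up, the work surface at z = 0. Lengths are in m, angles in rad, forces in N, time in s.
With the tool pointing down it reaches from about 0.35 to 0.8 m from the base axis. Payload 7.3 kg.
Tool frame: the origin (TCP) lies on the centre line of the jaws, within the pads' length; the fingertips stand ahead of it and the grasp point (between the pads) lies 11 mm behind it (r.tcp_to_tips is the z of the fingertips in the tool frame, in m); z points along the fingers, y is the line along which they close (so a half turn about z gives the same grasp; the last joint's range is limited). The gripper opens to 85 mm and grips with 20 to 120 N. Pads are 22 mm wide; open, the fingers measure 114 mm over their backs; the gripper's body (76 mm by 85 mm) begins 54 mm behind the grasp point. The pads swing forward as they close: fully open they stand 13 mm farther back than shut.
Start: joints at [1.01, 0.342, 1.524, -0, 1.275, -0.146], TCP at [0.212, 0.481, 0.239] pointing down, gripper open.
Joint ranges: [-2.53, 2.53], [-0.77, 2.02], [0.04, 2.7], [-1, 4.14], [0.28, 2.66], [-3.11, 3.11]. Speed limits (rad/s): [2.57, 2.57, 3.14, 3.14, 3.14, 3.14].

## Interface

Orientations are given as a unit quaternion [w, x, y, z].
In Python, from station import r gives the robot as it stands.
- The arm moves only by the tool move_arm, never from a script. Its argument "rows" is a list of rows, each an object with "hand": the gripper command: -1 is shut, 1 is fully open, values between are in proportion; "delta_pos": the shift along the tool's x, y, z in mm, a list of three; "turn": the turn, a rotation vector about the tool's x, y, z in degrees, a list of three. In form: [{"hand": hand, "delta_pos": [dx, dy, dz], "turn": [ax, ay, az]}, ...]. A call has 1 to 5 rows; each row is the pose to reach, as a shift and turn from the pose commanded when the call began, along the tool's axes at that moment; what a row does not reach only later rows make up. A row lasts 1/10 s, in which the tool goes at most 50 mm and 8.59 degrees, less where a joint would pass 70% of its speed; a pose out of reach is approached as far as the arm can. A call with a gripper value outside its range is refused whole. The fingers move at their own pace and stop on an object; "newtons" is the grip in N (left out, the last holds). Time passes only in rows, so rows that repeat a pose let the fingers close. It gives the time, the measured TCP pose, the force, the opening and the grip force at its end, in the units of the state.
- r.observe(): the state, without advancing time (a new reading comes with each control period).
- r.read_camera(name): name is "scene" or "top" or "wrist"; returns the picture (384x512x3 uint8, red, green, blue); there is no depth.
- r.get_calibration(name): a dict with "K" (3x3 intrinsics, pixels), "view" (4x4, takes a point from world to camera coordinates); the wrist camera has in their place "mount" (4x4, takes a point from camera to tool coordinates, whose origin is the TCP and whose axes are the flange's). Camera axes: x right, y down, z forward; pixel columns grow to the right and rows downward; lengths in m; the calibration is good to about 2 mm. A picture is of the moment at which its call begins: read the wrist's pose just before it. get_calibration takes no time and is no camera call.
- r.job_done(): hands the job in; it is judged then, once.
Trained networks look in the newest picture that a camera, given by its name, has taken for a name from the list of things; names that differ only in an ending like _2 or _b are one class to them, and where a whole thing is asked for, a point or a joint stands for the part that bears it (a point fixed in the world has none). Each returns a list of dicts, best first, with "conf" (0 to 1); they miss things now and then, are a little off and sometimes report something else, mostly with a low value. They report only what shows in the picture. A call takes as long as a camera call. They do not tell look-alikes from the thing itself.
- r.recognise(label, camera): "location" ([x, y, z] in m, in world coordinates, good to about 4 mm: the middle of the surface that is visible of it).
- r.spot_point(label, camera): "location" ([x, y, z] in m, in world coordinates, good to about 4 mm: a listed point, or the origin of a listed thing).
The state is a dict: "time_s": time; "joint_positions": joint angles; "qd": joint speeds; "effort": joint torques, N m; "ee_pos": TCP position; "orientation": TCP orientation; "ft_force": force on the tool from outside, world axes, zero at the start; "moment": the same for the moment, N m; "width": opening from 0.0 (shut) to 1.0 (fully open); "grasp_force": force on a finger pad.
Only numpy, scipy, OpenCV 4.12 (cv2) and the standard library are available. Lean on these libraries where they do the work, as an engineer would, in place of code of your own. Each camera call takes 0.05 s, during which the arm holds its last target. There are 200 camera calls.

## Working session

There is one attempt and no reset: what is moved stays moved. The work goes in short steps, Python scripts to look and compute and a tool call to move; the robot and the scene stay as the last step left them, time stands still between calls to the robot, and variables do not carry over. Pictures are saved under pics/ and viewed, at most 14 in all, crops included, and the job is handed in when it is done.

Besides the shell and the picture viewer there is one more tool, called after "Emit:" by a JSON object that holds its "method" and its "body", one argument or row to a line. move_arm: Moves the arm, as the interface text tells. Its arguments: {"type":"object","properties":{"rows":{"type":"array"},"newtons":{"type":"number"}},"required":["rows"]}

```bash
ls; mkdir -p pics
cat > h.py <<'E'
import numpy as np, cv2
from scipy.spatial.transform import Rotation as R
from station import r
def st():
    s=r.observe(); q=s['orientation']; return s,np.array(s['ee_pos']),R.from_quat([q[1],q[2],q[3],q[0]])
def snap(cam,name):
    im=r.read_camera(cam); cv2.imwrite('pics/'+name,im[:,:,::-1]); return im
def rel(target,Rt=None):
    "delta in tool mm / rotvec deg to reach target pos (and R)"
    s,p,Q=st(); d=Q.inv().apply(np.array(target)-p)*1000
    w=None if Rt is None else np.degrees((Q.inv()*Rt).as_rotvec())
    return np.round(d,1),w if w is None else np.round(w,1)
def proj(cam,P):
    c=r.get_calibration(cam);v=np.array(c['view'])@np.append(P,1);u=np.array(c['K'])@v[:3];return u[:2]/u[2]
E
python3 - <<'E'
from h import *
s,p,Q=st(); print(s, r.tcp_to_tips); print(Q.as_matrix().round(3))
snap('scene','s0.png'); snap('top','t0.png')
for cam in ['top','scene']:
  print(cam)
  for l in ['tray','lane_front','lane_back','scoop','scoop_grip','rest','cup','holder','holder_seat','jaw_face','jaw_tab','cinnamon_jar','jam','honey','biscuit','sugar1_center','sugar5_center']:
    print(l,[(np.round(d['location'],3).tolist(),round(d['conf'],2)) for d in r.spot_point(l,cam)][:9])
E
```

```text
pics
{'time_s': 0.0, 'joint_positions': array([ 1.00999958e+00,  3.42712751e-01,  1.52504816e+00,  1.43387073e-05,
        1.27541106e+00, -1.46003907e-01]), 'qd': array([-0.00146591,  0.00039088,  0.00049186,  0.00021029,  0.000903  ,
        0.00041043]), 'effort': array([ 1.74977882e-03, -4.33684909e+01, -2.46016037e+01, -1.40372697e-05,
        7.81613431e-03, -7.44224479e-06]), 'ee_pos': array([0.21133465, 0.48014239, 0.23862027]), 'orientation': array([-2.79726696e-04,  2.05914799e-01,  9.78569605e-01, -7.38486404e-04]), 'ft_force': array([-0.15985021, -0.08244051,  0.3284139 ]), 'moment': array([ 0.01444125,  0.02161578, -0.01046337]), 'grasp_force': 0.0, 'width': 1.0009117481777865} 0.008
[[-0.915  0.403 -0.001]
 [ 0.403  0.915 -0.001]
 [ 0.    -0.002 -1.   ]]
top
tray [([0.478, 0.152, 0.001], 0.91), ([0.511, 0.208, 0.016], 0.49)]
lane_front [([0.448, 0.162, 0.005], 0.57), ([0.426, -0.097, 0.005], 0.44)]
lane_back [([0.512, 0.152, 0.008], 0.65)]
scoop [([0.422, -0.093, 0.003], 0.96)]
scoop_grip [([0.44, -0.084, 0.099], 0.75)]
rest [([0.426, -0.103, 0.002], 0.67)]
cup [([0.53,
[... 821 characters left out ...]
9, 0.003], 0.36)]
rest [([0.427, -0.101, -0.005], 0.66), ([0.566, -0.252, 0.006], 0.49)]
cup [([0.534, -0.02, 0.003], 0.9), ([0.565, -0.246, 0.009], 0.77)]
holder [([0.569, -0.21, 0.004], 0.74)]
holder_seat [([0.564, -0.254, 0.004], 0.87), ([0.509, 0.157, 0.008], 0.74), ([0.445, -0.092, 0.102], 0.24)]
jaw_face [([0.564, -0.177, 0.036], 0.73)]
jaw_tab [([0.573, -0.119, 0.058], 0.53)]
cinnamon_jar [([0.425, -0.103, -0.003], 0.64), ([0.395, 0.027, 0.0], 0.57)]
jam [([0.698, 0.276, -0.001], 0.64)]
honey [([0.766, 0.262, 0.002], 0.57)]
biscuit [([0.404, -0.287, -0.003], 0.61), ([0.443, 0.216, 0.017], 0.32)]
sugar1_center [([0.43, 0.186, 0.016], 0.55)]
sugar5_center [([0.433, 0.186, 0.016], 0.23)]
```

Run:
```python
from h import *
a=cv2.imread('pics/t0.png');b=cv2.imread('pics/s0.png')
cv2.imwrite('pics/t0b.png',cv2.resize(a,(800,600),interpolation=cv2.INTER_CUBIC))
cv2.imwrite('pics/s0b.png',cv2.resize(b,(800,600),interpolation=cv2.INTER_CUBIC))
for n in ['top','scene']:
  c=r.get_calibration(n);print(n,c['K'][0][0],-np.array(c['view'])[:3,:3].T@np.array(c['view'])[:3,3])
print(r.get_calibration('wrist'))
```

```text
top 378.0087458952568 [ 0.48025426 -0.00355987  0.99168432]
scene 417.9141929010261 [-0.09440614 -0.61276942  1.052241  ]
{'K': array([[336.11316842,   0.        , 253.77478515],
       [  0.        , 336.11316842, 189.79405079],
       [  0.        ,   0.        ,   1.        ]]), 'mount': array([[-6.28667763e-04, -9.59810404e-01, -2.80648522e-01,
         7.17785028e-02],
       [ 9.99999801e-01, -6.16210349e-04, -1.32630427e-04,
         8.00172901e-04],
       [-4.56384595e-05, -2.80648549e-01,  9.59810601e-01,
        -1.34608083e-01],
       [ 0.00000000e+00,  0.00000000e+00,  0.00000000e+00,
         1.00000000e+00]])}
```

View pics/t0b.png

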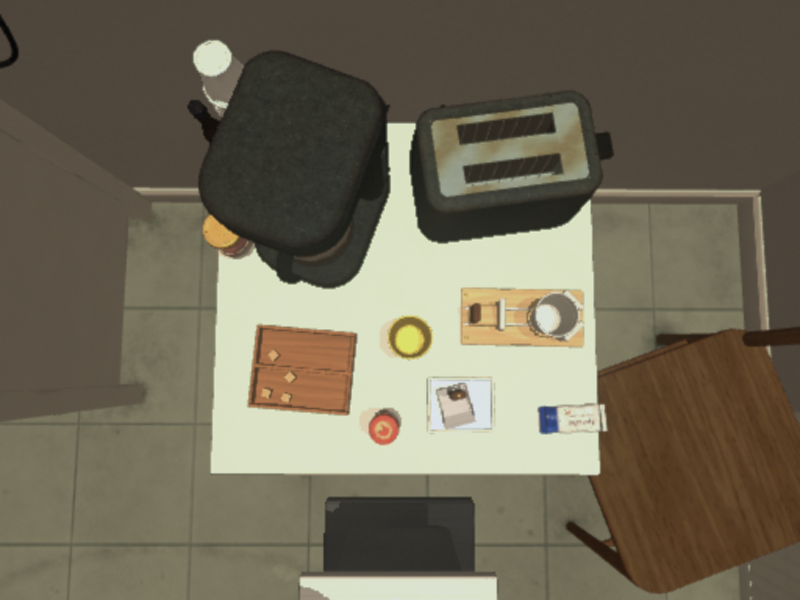

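View pics/s0b.png

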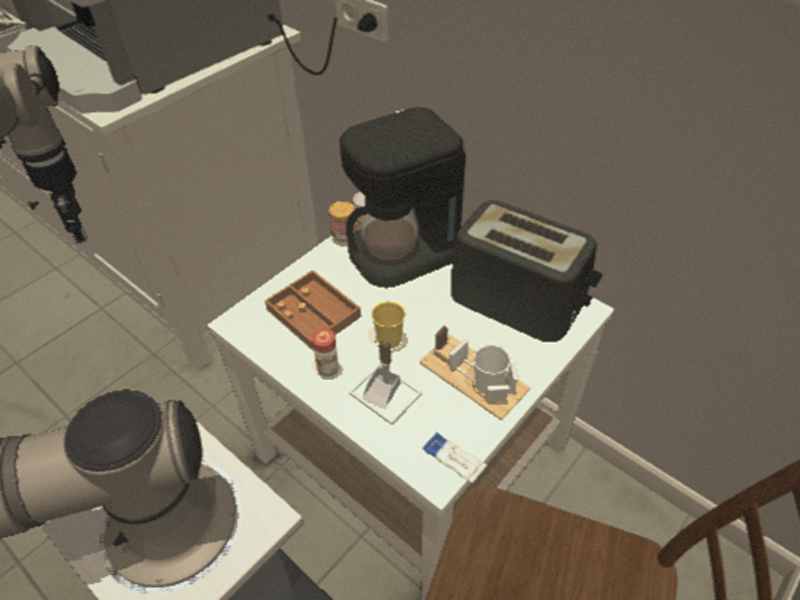

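Emit:
{"method": "move_arm", "body": {
  "rows": [
    {"hand": -0.2,"delta_pos": [-40,-26,0],"turn": [0,0,0]},
    {"hand": -0.2,"delta_pos": [-80,-52,0],"turn": [0,0,0]},
    {"hand": -0.2,"delta_pos": [-120,-78,0],"turn": [0,0,0]},
    {"hand": -0.2,"delta_pos": [-160,-104,0],"turn": [0,0,0]},
    {"hand": -0.2,"delta_pos": [-160,-104,0],"turn": [0,0,0]}
  ]
}}

```text
time_s: 2.3
ee_pos: [0.3187, 0.317, 0.2395]
orientation: [0.001, 0.209, 0.978, -0.0]
ft_force: [-0.1, -0.1, 0.5]
width: 0.402
grasp_force: 0.0
```

Emit:
{"method": "move_arm", "body": {
  "rows": [
    {"hand": -0.2,"delta_pos": [-40,-26,0],"turn": [0,0,-6]},
    {"hand": -0.2,"delta_pos": [-80,-52,0],"turn": [0,0,-12]},
    {"hand": -0.2,"delta_pos": [-120,-78,0],"turn": [0,0,-18]},
    {"hand": -0.2,"delta_pos": [-160,-104,0],"turn": [0,0,-24]},
    {"hand": -0.2,"delta_pos": [-160,-104,0],"turn": [0,0,-24]}
  ]
}}

```text
time_s: 2.8
ee_pos: [0.4233, 0.1576, 0.2393]
orientation: [0.001, -0.001, 1.0, -0.001]
ft_force: [-0.2, 0.6, 0.4]
width: 0.402
grasp_force: 0.0
```

```bash
cat >> h.py <<'E'
def campose(cam='wrist'):
    c=r.get_calibration(cam)
    if cam!='wrist':
        V=np.linalg.inv(np.array(c['view'])); return np.array(c['K']),V
    s,p,Q=st(); T=np.eye(4);T[:3,:3]=Q.as_matrix();T[:3,3]=p
    return np.array(c['K']),T@np.array(c['mount'])
def ray(K,T,u,v,z):
    "pixel to world at height z"
    d=T[:3,:3]@np.linalg.solve(K,[u,v,1.]); o=T[:3,3]; return o+d*(z-o[2])/d[2]
E
python3 - <<'E'
from h import *
s,p,Q=st(); print(s['time_s'],p,Q.as_matrix().round(3),s['width'],s['joint_positions'].round(3))
K,T=campose(); np.savez('w1.npz',K=K,T=T)
im=snap('wrist','w1.png'); cv2.imwrite('pics/w1b.png',cv2.resize(im[:,:,::-1],(800,600),interpolation=cv2.INTER_CUBIC))
for l in ['tray','lane_front','lane_back','sugar1_center','cinnamon_jar']:
    print(l,[(np.round(d['location'],3).tolist(),round(d['conf'],2)) for d in r.spot_point(l,'wrist')][:9])
E
```

```text
2.8 [0.42328391 0.157582   0.23932803] [[-1.    -0.002  0.001]
 [-0.002  1.    -0.001]
 [-0.001 -0.001 -1.   ]] 0.40162819251324866 [ 1.870e-01  2.070e-01  1.713e+00 -1.000e-03  1.221e+00 -1.385e+00]
tray [([0.483, 0.156, 0.002], 0.59)]
lane_front [([0.449, 0.16, 0.008], 0.94)]
lane_back [([0.513, 0.156, 0.008], 0.92)]
sugar1_center [([0.439, 0.182, 0.017], 0.45)]
cinnamon_jar [([0.396, 0.018, -0.004], 0.59), ([0.45, 0.161, 0.007], 0.18)]
```

View pics/w1b.png

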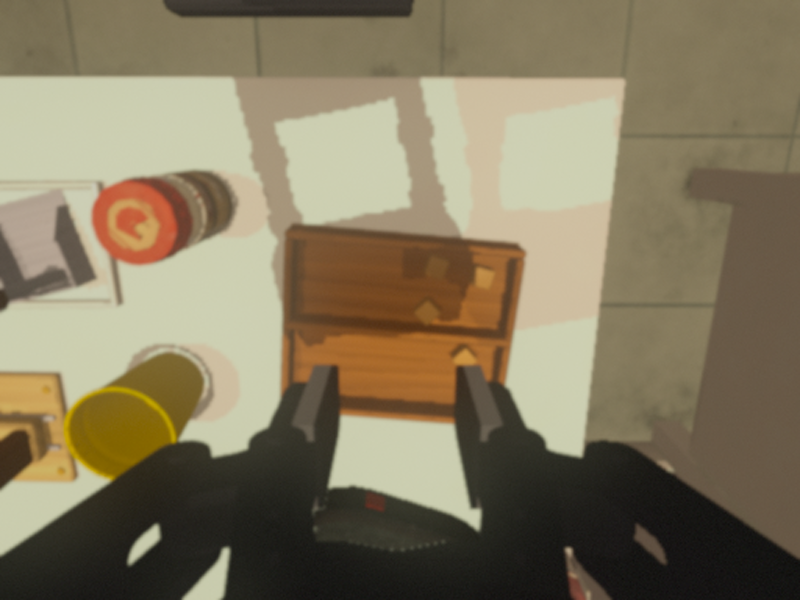

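Emit:
{"method": "move_arm", "body": {
  "rows": [
    {"hand": -0.2,"delta_pos": [0,-50,0],"turn": [0,0,0]},
    {"hand": -0.2,"delta_pos": [0,-100,0],"turn": [0,0,0]},
    {"hand": -0.2,"delta_pos": [0,-150,0],"turn": [0,0,0]},
    {"hand": -0.2,"delta_pos": [0,-200,0],"turn": [0,0,0]},
    {"hand": -0.2,"delta_pos": [0,-240,0],"turn": [0,0,0]}
  ]
}}

```text
time_s: 3.6
ee_pos: [0.4214, -0.0799, 0.2396]
orientation: [0.0, -0.003, 1.0, -0.0]
ft_force: [0.8, 0.2, 1.1]
width: 0.401
grasp_force: 0.0
```

Emit:
{"method": "move_arm", "body": {
  "rows": [
    {"hand": -0.2,"delta_pos": [0,-10,30],"turn": [0,0,0]},
    {"hand": -0.2,"delta_pos": [0,-30,30],"turn": [0,0,0]},
    {"hand": -0.2,"delta_pos": [0,-30,30],"turn": [0,0,0]}
  ]
}}

```text
time_s: 3.9
ee_pos: [0.4217, -0.1092, 0.2088]
orientation: [-0.0, -0.002, 1.0, 0.0]
ft_force: [-0.6, -0.2, 0.8]
width: 0.4
grasp_force: 0.0
```

Run:
```python
from h import *
d=np.load('w1.npz');K,T=d['K'],d['T'];f=.64
pts={n:ray(K,T,u*f,v*f,z) for n,u,v,z in [('TL',288,228,.03),('TR',523,246,.03),('BL',282,410,.03),('BR',506,420,.03),('c1',436,268,.02),('c2',484,277,.02),('c3',427,311,.02),('c4',463,354,.02)]}
for n,p in pts.items(): print(n,p.round(4))
a=pts['TR']-pts['TL'];print(np.hypot(*a[:2]),np.degrees(np.arctan2(-a[0],a[1])), np.mean([pts[k] for k in ['TL','TR','BL','BR']],0))
s,p,Q=st(); print(p)
K,T=campose(); np.savez('w2.npz',K=K,T=T)
im=snap('wrist','w2.png'); cv2.imwrite('pics/w2b.png',cv2.resize(im[:,:,::-1],(800,600),interpolation=cv2.INTER_CUBIC))
for l in ['scoop','scoop_grip','rest','cup','holder','jaw_tab','jaw_face','holder_seat','biscuit']:
    print(l,[(np.round(d['location'],3).tolist(),round(d['conf'],2)) for d in r.spot_point(l,'wrist')][:3])
```

```text
TL [0.4059 0.0869 0.03  ]
TR [0.4177 0.2421 0.03  ]
BL [0.5391 0.0749 0.03  ]
BR [0.5469 0.2386 0.03  ]
c1 [0.4351 0.1855 0.02  ]
c2 [0.4414 0.219  0.02  ]
c3 [0.4663 0.1799 0.02  ]
c4 [0.4991 0.2066 0.02  ]
0.1557055771467506 -4.333326470480071 [0.47739562 0.16064245 0.03      ]
[ 0.42167575 -0.10922857  0.20878867]
scoop [([0.57, -0.24, 0.01], 0.71), ([0.422, -0.097, 0.004], 0.56)]
scoop_grip [([0.441, -0.087, 0.098], 0.89)]
rest [([0.484, 0.159, 0.002], 0.46)]
cup [([0.529, -0.016, 0.001], 0.87), ([0.567, -0.239, 0.01], 0.76), ([0.514, 0.156, 0.006], 0.59)]
holder [([0.566, -0.21, 0.002], 0.57), ([0.424, -0.095, -0.001], 0.53), ([0.396, 0.02, -0.0], 0.21)]
jaw_tab [([0.576, -0.126, 0.06], 0.89)]
jaw_face []
holder_seat [([0.515, 0.155, 0.008], 0.38), ([0.392, 0.02, -0.002], 0.22)]
biscuit [([0.4, -0.286, 0.001], 0.88)]
```

View pics/w2b.png

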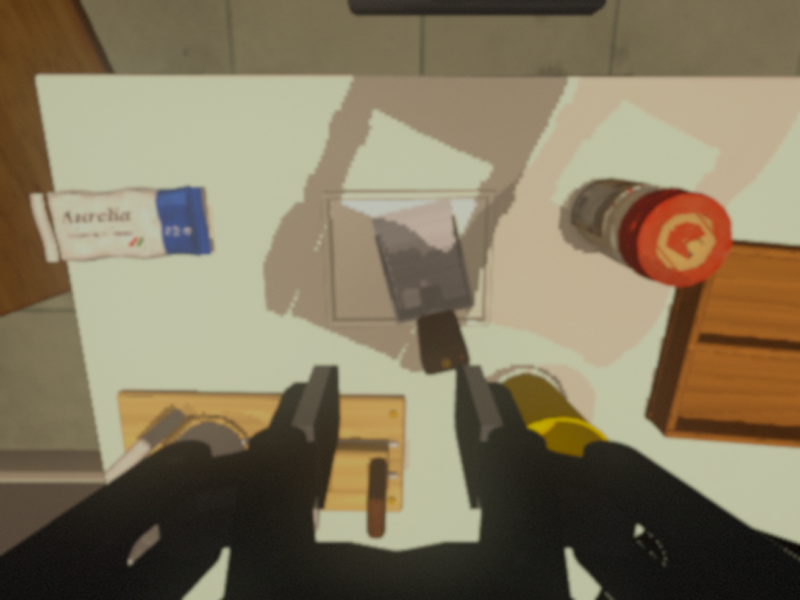

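Emit:
{"method": "move_arm", "body": {
  "rows": [
    {"hand": -0.2,"delta_pos": [-50,-4,0],"turn": [0,0,0]},
    {"hand": -0.2,"delta_pos": [-100,-9,0],"turn": [0,0,0]},
    {"hand": -0.2,"delta_pos": [-150,-13,20],"turn": [0,0,0]},
    {"hand": -0.2,"delta_pos": [-150,-13,60],"turn": [0,0,0]},
    {"hand": -0.2,"delta_pos": [-150,-13,80],"turn": [0,0,0]}
  ]
}}

```text
time_s: 4.9
ee_pos: [0.5717, -0.1206, 0.1255]
orientation: [-0.002, -0.002, 1.0, 0.001]
ft_force: [-0.5, -0.0, -0.4]
width: 0.399
grasp_force: 0.0
```

Run:
```python
from h import *
s,p,Q=st(); print(p)
im=snap('wrist','w3.png'); snap('top','t3.png'); snap('scene','s3.png')
for c in ['wrist','top','scene']:
  for l in ['jaw_tab','jaw_face','cup']:
    print(c,l,[(np.round(d['location'],3).tolist(),round(d['conf'],2)) for d in r.spot_point(l,c)][:3])
w=cv2.resize(im[:,:,::-1],(533,400)); sc=cv2.resize(cv2.imread('pics/s3.png')[180:330,200:400],(533,400))
cv2.imwrite('pics/c3.png',np.hstack([w,sc])[:, :])
cv2.imwrite('pics/c3.png',cv2.resize(np.hstack([w,sc]),(800,300)))
```

```text
[ 0.57166455 -0.12056261  0.12554234]
wrist jaw_tab [([0.576, -0.128, 0.061], 0.76)]
wrist jaw_face [([0.567, -0.171, 0.039], 0.97), ([0.567, -0.21, 0.004], 0.53)]
wrist cup [([0.566, -0.242, 0.007], 0.96), ([0.533, -0.016, -0.001], 0.62)]
top jaw_tab [([0.574, -0.123, 0.054], 0.43)]
top jaw_face [([0.566, -0.256, 0.009], 0.56), ([0.432, 0.186, 0.014], 0.35)]
top cup [([0.53, -0.023, -0.002], 0.95), ([0.566, -0.249, 0.007], 0.45)]
scene jaw_tab [([0.57, -0.119, 0.061], 0.58)]
scene jaw_face [([0.505, 0.202, 0.013], 0.73)]
scene cup [([0.534, -0.018, 0.001], 0.9), ([0.565, -0.244, 0.008], 0.86)]
```

View pics/c3.png

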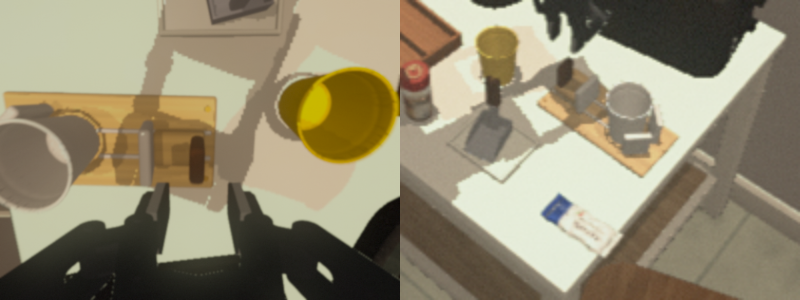

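Emit:
{"method": "move_arm", "body": {
  "rows": [
    {"hand": -0.2,"delta_pos": [-1,-3,30],"turn": [0,0,0]},
    {"hand": -0.2,"delta_pos": [-1,-3,55],"turn": [0,0,0]},
    {"hand": -0.2,"delta_pos": [-1,-3,67],"turn": [0,0,0]},
    {"hand": -0.2,"delta_pos": [-1,-3,67],"turn": [0,0,0]}
  ],
  "newtons": 20
}}

```text
time_s: 5.9
ee_pos: [0.5718, -0.1239, 0.0609]
orientation: [-0.002, -0.002, 1.0, 0.001]
ft_force: [-0.2, 0.2, 0.4]
width: 0.402
grasp_force: 0.0
```

Emit:
{"method": "move_arm", "body": {
  "rows": [
    {"hand": -0.6,"delta_pos": [0,0,0],"turn": [0,0,0]},
    {"hand": -1,"delta_pos": [0,0,0],"turn": [0,0,0]},
    {"hand": -1,"delta_pos": [0,0,0],"turn": [0,0,0]},
    {"hand": -1,"delta_pos": [0,0,0],"turn": [0,0,0]},
    {"hand": -1,"delta_pos": [0,0,0],"turn": [0,0,0]}
  ],
  "newtons": 20
}}

```text
time_s: 6.4
ee_pos: [0.5735, -0.1243, 0.0635]
orientation: [0.001, -0.002, 1.0, -0.0]
ft_force: [-0.7, 1.8, 6.9]
width: 0.138
grasp_force: 25.2
```

Emit:
{"method": "move_arm", "body": {
  "rows": [
    {"hand": -1,"delta_pos": [0,0,-3],"turn": [0,0,0]},
    {"hand": -1,"delta_pos": [0,-5,-3],"turn": [0,0,0]},
    {"hand": -1,"delta_pos": [0,-10,-3],"turn": [0,0,0]},
    {"hand": -1,"delta_pos": [0,-15,-3],"turn": [0,0,0]},
    {"hand": -1,"delta_pos": [1,-20,-3],"turn": [0,0,0]}
  ]
}}

```text
time_s: 6.9
ee_pos: [0.5727, -0.1438, 0.064]
orientation: [0.001, -0.002, 1.0, 0.001]
ft_force: [9.3, 2.7, -13.8]
width: 0.138
grasp_force: 22.3
```

Emit:
{"method": "move_arm", "body": {
  "rows": [
    {"hand": -1,"delta_pos": [0,-4,0],"turn": [0,0,0]},
    {"hand": -1,"delta_pos": [0,-8,0],"turn": [0,0,0]},
    {"hand": -1,"delta_pos": [0,-12,0],"turn": [0,0,0]},
    {"hand": -1,"delta_pos": [1,-12,0],"turn": [0,0,0]},
    {"hand": -1,"delta_pos": [1,-12,0],"turn": [0,0,0]}
  ]
}}

```text
time_s: 7.4
ee_pos: [0.5724, -0.1564, 0.064]
orientation: [0.001, -0.002, 1.0, -0.0]
ft_force: [9.3, -0.4, -14.1]
width: 0.142
grasp_force: 22.0
```

Run:
```python
from h import *
s,p,Q=st(); print(p,s['ft_force'],s['moment'])
snap('top','t4.png'); snap('scene','s4.png'); snap('wrist','w4.png')
for c in ['top','scene','wrist']:
  for l in ['jaw_face','cup','holder_seat']:
    print(c,l,[(np.round(d['location'],3).tolist(),round(d['conf'],2)) for d in r.spot_point(l,c)][:3])
```

```text
[ 0.57242283 -0.1563879   0.06396003] [  9.28146523  -0.37884321 -14.09094156] [-0.13205228 -1.56067031 -0.36793628]
top jaw_face []
top cup [([0.533, -0.023, -0.002], 0.8), ([0.565, -0.248, 0.005], 0.53), ([0.51, 0.153, 0.009], 0.21)]
top holder_seat [([0.427, -0.101, -0.0], 0.71), ([0.566, -0.256, 0.008], 0.7)]
scene jaw_face [([0.561, -0.211, 0.032], 0.68), ([0.513, 0.157, 0.008], 0.38)]
scene cup [([0.532, -0.017, 0.0], 0.91), ([0.565, -0.248, 0.006], 0.74), ([0.466, 0.175, 0.014], 0.17)]
scene holder_seat [([0.565, -0.254, 0.006], 0.66)]
wrist jaw_face [([0.567, -0.205, 0.036], 0.9)]
wrist cup [([0.566, -0.24, 0.009], 0.93), ([0.527, -0.018, -0.002], 0.77), ([0.568, -0.204, 0.041], 0.24)]
wrist holder_seat []
```

Emit:
{"method": "move_arm", "body": {
  "rows": [
    {"hand": -1,"delta_pos": [-1,-2,2],"turn": [0,0,0]},
    {"hand": -1,"delta_pos": [-1,-4,2],"turn": [0,0,0]},
    {"hand": -1,"delta_pos": [-1,-6,2],"turn": [0,0,0]},
    {"hand": -1,"delta_pos": [-1,-8,2],"turn": [0,0,0]},
    {"hand": -1,"delta_pos": [-1,-8,2],"turn": [0,0,0]}
  ]
}}

```text
time_s: 8.5
ee_pos: [0.5724, -0.1646, 0.0637]
orientation: [0.001, -0.002, 1.0, -0.0]
ft_force: [2.4, 1.2, 3.0]
width: 0.138
grasp_force: 24.5
```

Emit:
{"method": "move_arm", "body": {
  "rows": [
    {"hand": -1,"delta_pos": [0,-1,0],"turn": [0,0,0]},
    {"hand": -1,"delta_pos": [0,-2,0],"turn": [0,0,0]},
    {"hand": -1,"delta_pos": [0,-3,0],"turn": [0,0,0]},
    {"hand": -1,"delta_pos": [0,-4,0],"turn": [0,0,0]},
    {"hand": -1,"delta_pos": [0,-4,0],"turn": [0,0,0]}
  ]
}}

```text
time_s: 9.0
ee_pos: [0.5723, -0.1685, 0.0637]
orientation: [0.001, -0.002, 1.0, -0.0]
ft_force: [3.6, 1.9, 4.6]
width: 0.133
grasp_force: 24.8
```

Run:
```python
from h import *
s,p,Q=st(); print(p,s['ft_force'],s['moment'])
snap('top','t4.png'); snap('scene','s4.png'); snap('wrist','w4.png')
for c in ['top','scene','wrist']:
  for l in ['jaw_face','cup','holder_seat']:
    print(c,l,[(np.round(d['location'],3).tolist(),round(d['conf'],2)) for d in r.spot_point(l,c)][:3])
```

```text
[ 0.57234197 -0.1684832   0.06369531] [3.5908579  1.86277086 4.60680974] [ 0.25664892 -0.53657962 -0.37088726]
top jaw_face []
top cup [([0.532, -0.023, -0.002], 0.59), ([0.566, -0.251, 0.008], 0.47)]
top holder_seat [([0.567, -0.255, 0.009], 0.89)]
scene jaw_face [([0.562, -0.224, 0.034], 0.61)]
scene cup [([0.565, -0.247, 0.007], 0.7)]
scene holder_seat [([0.566, -0.254, 0.004], 0.92), ([0.431, 0.19, 0.018], 0.54), ([0.564, -0.246, 0.009], 0.44)]
wrist jaw_face [([0.569, -0.218, 0.037], 0.62)]
wrist cup [([0.525, -0.019, -0.004], 0.94), ([0.567, -0.243, 0.011], 0.76)]
wrist holder_seat []
```

Emit:
{"method": "move_arm", "body": {
  "rows": [
    {"hand": -1,"delta_pos": [0,-1,0],"turn": [0,0,0]},
    {"hand": -1,"delta_pos": [0,-2,0],"turn": [0,0,0]},
    {"hand": -1,"delta_pos": [0,-3,0],"turn": [0,0,0]},
    {"hand": -1,"delta_pos": [0,-3,0],"turn": [0,0,0]}
  ]
}}

```text
time_s: 10.0
ee_pos: [0.5723, -0.1715, 0.0637]
orientation: [0.0, -0.002, 1.0, -0.0]
ft_force: [2.8, 1.9, 4.8]
width: 0.138
grasp_force: 24.8
```

Emit:
{"method": "move_arm", "body": {
  "rows": [
    {"hand": -1,"delta_pos": [0,-0.7,0],"turn": [0,0,0]},
    {"hand": -1,"delta_pos": [0,-1.3,0],"turn": [0,0,0]},
    {"hand": -1,"delta_pos": [0,-2,0],"turn": [0,0,0]},
    {"hand": -1,"delta_pos": [0,-2,0],"turn": [0,0,0]}
  ]
}}

```text
time_s: 10.4
ee_pos: [0.5722, -0.1734, 0.0637]
orientation: [0.0, -0.002, 1.0, -0.0]
ft_force: [2.0, 2.1, 5.4]
width: 0.13
grasp_force: 24.9
```

Emit:
{"method": "move_arm", "body": {
  "rows": [
    {"hand": -1,"delta_pos": [0,-0.5,0],"turn": [0,0,0]},
    {"hand": -1,"delta_pos": [0,-1,0],"turn": [0,0,0]},
    {"hand": -1,"delta_pos": [0,-1,0],"turn": [0,0,0]}
  ]
}}

```text
time_s: 10.7
ee_pos: [0.5723, -0.1743, 0.0637]
orientation: [0.0, -0.002, 1.0, -0.0]
ft_force: [2.7, 2.5, 5.5]
width: 0.134
grasp_force: 24.9
```

Emit:
{"method": "move_arm", "body": {
  "rows": [
    {"hand": -1,"delta_pos": [0,-0.5,0],"turn": [0,0,0]},
    {"hand": -1,"delta_pos": [0,-1,0],"turn": [0,0,0]},
    {"hand": -1,"delta_pos": [0,-1,0],"turn": [0,0,0]}
  ]
}}

```text
time_s: 11.0
ee_pos: [0.5722, -0.1752, 0.0637]
orientation: [0.0, -0.002, 1.0, -0.0]
ft_force: [3.1, 2.6, 5.1]
width: 0.136
grasp_force: 24.9
```

Run:
```python
from h import *
s,p,Q=st(); print(p,s['ft_force'],s['moment'])
snap('top','t4.png'); snap('scene','s4.png'); snap('wrist','w4.png')
for c in ['top','scene','wrist']:
  for l in ['jaw_face','cup','holder_seat']:
    print(c,l,[(np.round(d['location'],3).tolist(),round(d['conf'],2)) for d in r.spot_point(l,c)][:3])
w=cv2.resize(cv2.imread('pics/w4.png'),(400,300)); sc=cv2.resize(cv2.imread('pics/s4.png')[205:280,260:360],(400,300))
cv2.imwrite('pics/c4.png',np.hstack([w,sc]))
```

```text
[ 0.57222474 -0.17520138  0.0636807 ] [3.13235037 2.59839187 5.07228587] [ 0.42879357 -0.38855575 -0.38347542]
top jaw_face []
top cup [([0.532, -0.022, 0.002], 0.92), ([0.568, -0.254, 0.007], 0.5), ([0.422, -0.093, 0.005], 0.48)]
top holder_seat [([0.57, -0.256, 0.014], 0.56), ([0.444, 0.218, 0.014], 0.49)]
scene jaw_face [([0.564, -0.228, 0.034], 0.51)]
scene cup [([0.563, -0.255, 0.01], 0.77), ([0.531, -0.018, 0.002], 0.72), ([0.572, -0.172, 0.061], 0.59)]
scene holder_seat [([0.565, -0.253, 0.006], 0.85), ([0.506, 0.204, 0.014], 0.63)]
wrist jaw_face [([0.567, -0.224, 0.038], 0.73)]
wrist cup [([0.564, -0.251, 0.012], 0.85)]
wrist holder_seat []
```

View pics/c4.png

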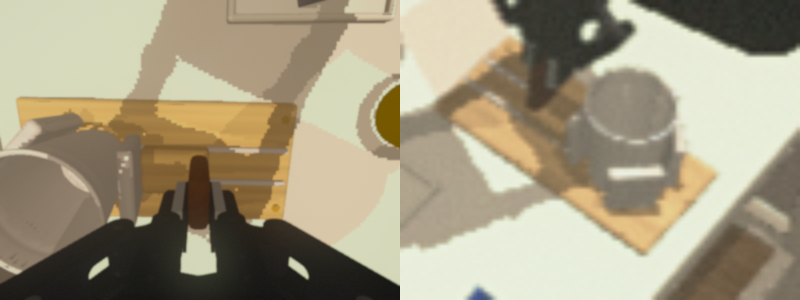

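Emit:
{"method": "move_arm", "body": {
  "rows": [
    {"hand": -1,"delta_pos": [0,-0.5,0],"turn": [0,0,0]},
    {"hand": -1,"delta_pos": [0,-1,0],"turn": [0,0,0]},
    {"hand": -1,"delta_pos": [0,-1,0],"turn": [0,0,0]}
  ]
}}

```text
time_s: 11.9
ee_pos: [0.5722, -0.1761, 0.0637]
orientation: [0.0, -0.002, 1.0, 0.0]
ft_force: [2.9, 3.0, 5.9]
width: 0.138
grasp_force: 24.9
```

Emit:
{"method": "move_arm", "body": {
  "rows": [
    {"hand": -1,"delta_pos": [0,-0.5,0],"turn": [0,0,0]},
    {"hand": -1,"delta_pos": [0,-0.5,0],"turn": [0,0,0]}
  ]
}}

```text
time_s: 12.1
ee_pos: [0.5722, -0.1762, 0.0637]
orientation: [0.0, -0.002, 1.0, 0.0]
ft_force: [2.2, 5.1, 5.4]
width: 0.137
grasp_force: 25.0
```

Emit:
{"method": "move_arm", "body": {
  "rows": [
    {"hand": -1,"delta_pos": [0,-0.4,0],"turn": [0,0,0]},
    {"hand": -1,"delta_pos": [0,-0.8,0],"turn": [0,0,0]},
    {"hand": -1,"delta_pos": [0,-0.8,0],"turn": [0,0,0]}
  ]
}}

```text
time_s: 12.4
ee_pos: [0.5722, -0.1763, 0.0637]
orientation: [0.0, -0.002, 1.0, 0.001]
ft_force: [4.6, 6.8, 6.6]
width: 0.137
grasp_force: 25.1
```

Emit:
{"method": "move_arm", "body": {
  "rows": [
    {"hand": -1,"delta_pos": [0,-0.5,0],"turn": [0,0,0]},
    {"hand": -1,"delta_pos": [0,-1,0],"turn": [0,0,0]},
    {"hand": -1,"delta_pos": [0,-1,0],"turn": [0,0,0]},
    {"hand": -1,"delta_pos": [0,-1,0],"turn": [0,0,0]}
  ]
}}

```text
time_s: 12.8
ee_pos: [0.5722, -0.1764, 0.0637]
orientation: [0.0, -0.002, 1.0, 0.001]
ft_force: [4.1, 10.7, 8.6]
width: 0.135
grasp_force: 25.4
```

Emit:
{"method": "move_arm", "body": {
  "rows": [
    {"hand": -0.7,"delta_pos": [0,0,0],"turn": [0,0,0]},
    {"hand": -0.5,"delta_pos": [0,0,0],"turn": [0,0,0]},
    {"hand": -0.3,"delta_pos": [0,0,0],"turn": [0,0,0]}
  ]
}}

```text
time_s: 13.1
ee_pos: [0.5709, -0.1786, 0.0625]
orientation: [-0.001, -0.002, 1.0, 0.0]
ft_force: [-0.2, 0.4, -0.7]
width: 0.355
grasp_force: 0.0
```

Run:
```python
from h import *
s,p,Q=st(); print(p,s['ft_force'],s['width'])
snap('scene','s4.png'); snap('wrist','w4.png')
for c in ['scene','wrist']:
  for l in ['jaw_face','cup','jaw_tab']:
    print(c,l,[(np.round(d['location'],3).tolist(),round(d['conf'],2)) for d in r.spot_point(l,c)][:3])
# scoop geometry from w2
d=np.load('w2.npz');K,T=d['K'],d['T'];f=.64
for n,u,v,z in [('lipL',375,212,.006),('lipR',455,200,.006),('backL',397,318,.03),('backR',472,303,.03),('griptop',430,368,.126),('griptopR',466,362,.126),('gripT1',418,320,.126),('restTL',323,192,.01),('restTR',496,190,.01),('restBL',328,328,.01),('restBR',491,325,.01)]:
  print(n,ray(K,T,u*f,v*f,z).round(4))
```

```text
[ 0.57093671 -0.17856328  0.06250574] [-0.18063617  0.35366112 -0.68905502] 0.35499441390526426
scene jaw_face [([0.512, 0.157, 0.008], 0.7)]
scene cup [([0.564, -0.255, 0.009], 0.95), ([0.529, -0.018, 0.0], 0.9)]
scene jaw_tab [([0.574, -0.176, 0.061], 0.6)]
wrist jaw_face [([0.571, -0.225, 0.039], 0.59)]
wrist cup [([0.568, -0.251, 0.011], 0.97)]
wrist jaw_tab [([0.572, -0.178, 0.061], 0.72)]
lipL [ 0.3925 -0.1222  0.006 ]
lipR [ 0.3847 -0.0713  0.006 ]
backL [ 0.4558 -0.1079  0.03  ]
backR [ 0.4458 -0.0612  0.03  ]
griptop [ 0.4471 -0.0932  0.126 ]
griptopR [ 0.4442 -0.0772  0.126 ]
gripT1 [ 0.4244 -0.0989  0.126 ]
restTL [ 0.3796 -0.1544  0.01  ]
restTR [ 0.3781 -0.0463  0.01  ]
restBL [ 0.4697 -0.1543  0.01  ]
restBR [ 0.4673 -0.0447  0.01  ]
```

Run:
```python
from h import *
f=.64
K,T=campose('top')
for z in (.2,.3,.35):
  for u,v in [(260,235),(300,250),(340,235),(385,110)]: print(z,u,v,ray(K,T,u*f,v*f,z).round(3))
for u,v in [(290,283),(330,285),(360,270)]: print('base',ray(K,T,u*f,v*f,.02).round(3))
K,T=campose('scene')
for z in (.15,.2,.25,.3):
  print('headcorner top(372,158) bottom(367,183)',z,ray(K,T,375*f,158*f,z).round(3),ray(K,T,370*f,185*f,z).round(3))
d=np.load('w1.npz')
for z in (.02,.1,.2): print(ray(d['K'],d['T'],320*f,495*f,z).round(3),ray(d['K'],d['T'],375*f,490*f,z).round(3))
s,p,Q=st()
# pregrasp option B: y_tool angle 10deg
y=np.array([.985,.174,0]);z=np.array([0,0,-1.]);Rt=R.from_matrix(np.c_[np.cross(y,z),y,z]);print(rel([.4424,-.0867,.2],Rt), s['joint_positions'].round(2))
```

```text
0.2 260 235 [0.662 0.19  0.2  ]
0.2 300 250 [0.641 0.135 0.2  ]
0.2 340 235 [0.662 0.081 0.2  ]
0.2 385 110 [0.841 0.02  0.2  ]
0.3 260 235 [0.639 0.165 0.3  ]
0.3 300 250 [0.621 0.117 0.3  ]
0.3 340 235 [0.639 0.07  0.3  ]
0.3 385 110 [0.795 0.017 0.3  ]
0.35 260 235 [0.627 0.153 0.35 ]
0.35 300 250 [0.611 0.109 0.35 ]
0.35 340 235 [0.628 0.065 0.35 ]
0.35 385 110 [0.772 0.016 0.35 ]
base [0.622 0.182 0.02 ]
base [0.619 0.115 0.02 ]
base [0.644 0.066 0.02 ]
headcorner top(372,158) bottom(367,183) 0.15 [0.837 0.289 0.15 ] [0.753 0.227 0.15 ]
headcorner top(372,158) bottom(367,183) 0.2 [0.785 0.239 0.2  ] [0.706 0.181 0.2  ]
headcorner top(372,158) bottom(367,183) 0.25 [0.734 0.189 0.25 ] [0.659 0.134 0.25 ]
headcorner top(372,158) bottom(367,183) 0.3 [0.682 0.139 0.3  ] [0.612 0.088 0.3  ]
[0.619 0.098 0.02 ] [0.615 0.142 0.02 ]
[0.559 0.112 0.1  ] [0.555 0.145 0.1  ]
[0.483 0.129 0.2  ] [0.481 0.15  0.2  ]
(array([ 129.1,   92.4, -136.8]), array([-0. , -0. , 80.2])) [-0.43  0.66  1.52 -0.    0.96 -2.01]
```

Emit:
{"method": "move_arm", "body": {
  "rows": [
    {"hand": -0.3,"delta_pos": [0,0,-40],"turn": [0,0,0]},
    {"hand": -0.3,"delta_pos": [0,0,-85],"turn": [0,0,0]},
    {"hand": -0.3,"delta_pos": [0,0,-130],"turn": [0,0,0]},
    {"hand": -0.3,"delta_pos": [0,0,-150],"turn": [0,0,0]},
    {"hand": -0.3,"delta_pos": [0,0,-150],"turn": [0,0,0]}
  ]
}}

```text
time_s: 14.0
ee_pos: [0.5735, -0.1792, 0.2173]
orientation: [0.003, -0.002, 1.0, -0.002]
ft_force: [0.9, -0.3, -0.4]
width: 0.348
grasp_force: 0.0
```

Emit:
{"method": "move_arm", "body": {
  "rows": [
    {"hand": -0.3,"delta_pos": [30,20,0],"turn": [0,0,8.5]},
    {"hand": -0.3,"delta_pos": [65,45,0],"turn": [0,0,17]},
    {"hand": -0.3,"delta_pos": [100,70,0],"turn": [0,0,25.5]},
    {"hand": -0.3,"delta_pos": [129,92,0],"turn": [0,0,34]},
    {"hand": -0.3,"delta_pos": [129,92,0],"turn": [0,0,42]}
  ]
}}

```text
time_s: 14.5
ee_pos: [0.4383, -0.0842, 0.2119]
orientation: [-0.003, 0.359, 0.934, 0.0]
ft_force: [1.1, -0.7, 0.2]
width: 0.349
grasp_force: 0.0
```

Emit:
{"method": "move_arm", "body": {
  "rows": [
    {"hand": -0.3,"delta_pos": [0,0,0],"turn": [0,0,8.5]},
    {"hand": -0.3,"delta_pos": [0,0,0],"turn": [0,0,17]},
    {"hand": -0.3,"delta_pos": [0,0,0],"turn": [0,0,25.5]},
    {"hand": -0.3,"delta_pos": [0,0,0],"turn": [0,0,34]},
    {"hand": -0.3,"delta_pos": [0,0,0],"turn": [0,0,42]}
  ]
}}

```text
time_s: 15.0
ee_pos: [0.4419, -0.0868, 0.212]
orientation: [-0.001, 0.67, 0.743, -0.0]
ft_force: [0.1, -0.6, 0.9]
width: 0.349
grasp_force: 0.0
```

Emit:
{"method": "move_arm", "body": {
  "rows": [
    {"hand": -0.3,"delta_pos": [0,0,0],"turn": [0,0,8.5]},
    {"hand": -0.3,"delta_pos": [0,0,0],"turn": [0,0,17]},
    {"hand": -0.3,"delta_pos": [0,0,0],"turn": [0,0,25.5]},
    {"hand": -0.3,"delta_pos": [0,0,0],"turn": [0,0,34]},
    {"hand": -0.3,"delta_pos": [0,0,0],"turn": [0,0,42]}
  ]
}}

```text
time_s: 15.5
ee_pos: [0.4419, -0.0868, 0.2119]
orientation: [-0.001, 0.891, 0.453, -0.001]
ft_force: [0.9, -0.6, 0.4]
width: 0.349
grasp_force: 0.0
```

Emit:
{"method": "move_arm", "body": {
  "rows": [
    {"hand": -0.3,"delta_pos": [0,0,0],"turn": [0,0,8.5]},
    {"hand": -0.3,"delta_pos": [0,0,0],"turn": [0,0,17]},
    {"hand": -0.3,"delta_pos": [0,0,0],"turn": [0,0,25.5]},
    {"hand": -0.3,"delta_pos": [0,0,0],"turn": [0,0,34]},
    {"hand": -0.3,"delta_pos": [0,0,0],"turn": [0,0,42]}
  ]
}}

```text
time_s: 16.0
ee_pos: [0.4419, -0.0868, 0.2119]
orientation: [-0.001, 0.995, 0.104, -0.001]
ft_force: [0.3, 0.5, 0.0]
width: 0.351
grasp_force: 0.0
```

Emit:
{"method": "move_arm", "body": {
  "rows": [
    {"hand": -0.3,"delta_pos": [0,0,0],"turn": [0,0,8.5]},
    {"hand": -0.3,"delta_pos": [0,0,0],"turn": [0,0,17]},
    {"hand": -0.3,"delta_pos": [0,0,0],"turn": [0,0,25.5]},
    {"hand": -0.3,"delta_pos": [0,0,0],"turn": [0,0,34]},
    {"hand": -0.3,"delta_pos": [0,0,0],"turn": [0,0,42]}
  ]
}}

```text
time_s: 16.5
ee_pos: [0.4419, -0.0868, 0.212]
orientation: [-0.0, 0.966, -0.26, -0.001]
ft_force: [-0.3, 0.4, -0.2]
width: 0.353
grasp_force: 0.0
```

Emit:
{"method": "move_arm", "body": {
  "rows": [
    {"hand": -0.3,"delta_pos": [0,0,0],"turn": [0,0,8.5]},
    {"hand": -0.3,"delta_pos": [0,0,0],"turn": [0,0,17]},
    {"hand": -0.3,"delta_pos": [0,0,0],"turn": [0,0,25.5]},
    {"hand": -0.3,"delta_pos": [0,0,0],"turn": [0,0,34]},
    {"hand": -0.3,"delta_pos": [0,0,0],"turn": [0,0,42]}
  ]
}}

```text
time_s: 17.0
ee_pos: [0.4419, -0.0868, 0.2119]
orientation: [0.0, 0.808, -0.589, -0.001]
ft_force: [-0.4, -0.5, -0.0]
width: 0.352
grasp_force: 0.0
```

Emit:
{"method": "move_arm", "body": {
  "rows": [
    {"hand": -0.3,"delta_pos": [0,0,0],"turn": [0,0,8]},
    {"hand": -0.3,"delta_pos": [0,0,0],"turn": [0,0,8]}
  ]
}}

```text
time_s: 17.2
ee_pos: [0.4419, -0.0868, 0.2121]
orientation: [0.0, 0.767, -0.642, -0.001]
ft_force: [-0.0, 0.5, 0.1]
width: 0.349
grasp_force: 0.0
```

Run:
```python
from h import *
s,p,Q=st(); print(p,Q.as_matrix().round(3),s['joint_positions'].round(2))
K,T=campose(); np.savez('w5.npz',K=K,T=T)
im=snap('wrist','w5.png'); cv2.imwrite('pics/w5b.png',cv2.resize(im[:,:,::-1],(800,600),interpolation=cv2.INTER_CUBIC)); snap('top','t5.png'); snap('scene','s5.png')
for c in ['wrist','top','scene']:
  for l in ['scoop','scoop_grip','cup']:
    print(c,l,[(np.round(d['location'],3).tolist(),round(d['conf'],2)) for d in r.spot_point(l,c)][:3])
```

```text
[ 0.44193644 -0.08683125  0.21209855] [[ 0.176 -0.984 -0.002]
 [-0.984 -0.176  0.001]
 [-0.001  0.002 -1.   ]] [-0.36  0.23  1.76  0.    1.15  2.6 ]
wrist scoop [([0.424, -0.093, 0.004], 0.73)]
wrist scoop_grip [([0.441, -0.089, 0.102], 0.88), ([0.395, 0.021, 0.001], 0.2)]
wrist cup [([0.53, -0.019, 0.001], 0.92)]
top scoop []
top scoop_grip []
top cup [([0.531, -0.023, -0.0], 0.94), ([0.569, -0.254, 0.008], 0.87)]
scene scoop [([0.422, -0.096, 0.005], 0.61), ([0.561, -0.234, 0.034], 0.56), ([0.567, -0.252, 0.005], 0.31)]
scene scoop_grip []
scene cup [([0.529, -0.02, 0.003], 0.81), ([0.568, -0.258, 0.008], 0.78)]
```

View pics/w5b.png

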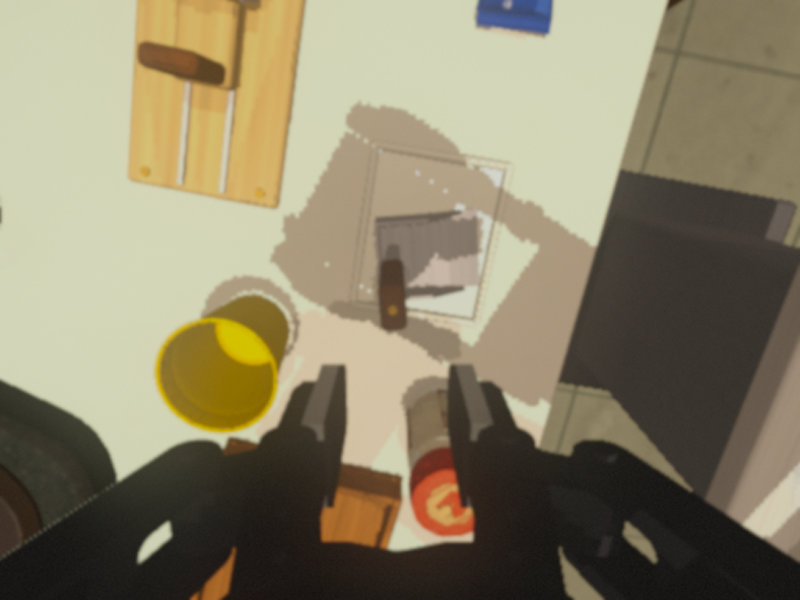

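Emit:
{"method": "move_arm", "body": {
  "rows": [
    {"hand": -0.3,"delta_pos": [0,-1.5,40],"turn": [0,0,0]},
    {"hand": -0.3,"delta_pos": [0,-1.5,80],"turn": [0,0,0]},
    {"hand": -0.3,"delta_pos": [0,-1.5,110],"turn": [0,0,0]},
    {"hand": -0.3,"delta_pos": [0,-1.5,122],"turn": [0,0,0]},
    {"hand": -0.3,"delta_pos": [0,-1.5,122],"turn": [0,0,0]}
  ]
}}

```text
time_s: 18.3
ee_pos: [0.4429, -0.0863, 0.0896]
orientation: [0.001, 0.767, -0.641, -0.002]
ft_force: [0.4, 0.0, 0.4]
width: 0.351
grasp_force: 0.0
```

Emit:
{"method": "move_arm", "body": {
  "rows": [
    {"hand": -0.6,"delta_pos": [0,0,0],"turn": [0,0,0]},
    {"hand": -0.9,"delta_pos": [0,0,0],"turn": [0,0,0]},
    {"hand": -1,"delta_pos": [0,0,0],"turn": [0,0,0]},
    {"hand": -1,"delta_pos": [0,0,0],"turn": [0,0,0]},
    {"hand": -1,"delta_pos": [0,0,0],"turn": [0,0,0]}
  ],
  "newtons": 60
}}

```text
time_s: 18.8
ee_pos: [0.4447, -0.087, 0.0921]
orientation: [-0.0, 0.767, -0.641, 0.001]
ft_force: [0.9, 0.6, 4.3]
width: 0.134
grasp_force: 61.6
```

Run:
```python
from h import *
s,p,Q=st(); print(p,s['width'],s['grasp_force'],s['ft_force'])
im=snap('wrist','w6.png'); im=im[:,:,::-1]; snap('scene','s6.png')
sc=cv2.imread('pics/s6.png')[180:300,190:350]
cv2.imwrite('pics/c6.png',np.hstack([cv2.resize(im,(400,300)),cv2.resize(sc,(400,300))]))
```

```text
[ 0.44474085 -0.0870161   0.09210217] 0.1340011674791215 61.574546098709106 [0.90287546 0.57201167 4.33272288]
```

View pics/c6.png

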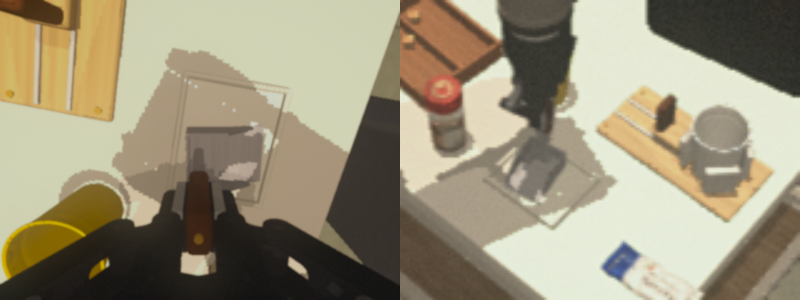

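Emit:
{"method": "move_arm", "body": {
  "rows": [
    {"hand": -1,"delta_pos": [0,0,-20],"turn": [0,0,0]},
    {"hand": -1,"delta_pos": [0,0,-50],"turn": [0,0,0]},
    {"hand": -1,"delta_pos": [0,0,-90],"turn": [0,0,0]},
    {"hand": -1,"delta_pos": [0,0,-130],"turn": [0,0,0]},
    {"hand": -1,"delta_pos": [0,0,-130],"turn": [0,0,0]}
  ]
}}

```text
time_s: 19.4
ee_pos: [0.4464, -0.0875, 0.226]
orientation: [-0.002, 0.767, -0.641, 0.005]
ft_force: [0.8, -0.6, -2.2]
width: 0.132
grasp_force: 60.7
```

Emit:
{"method": "move_arm", "body": {
  "rows": [
    {"hand": -1,"delta_pos": [0,0,0],"turn": [0,0,-8.5]},
    {"hand": -1,"delta_pos": [0,0,0],"turn": [0,0,-17]},
    {"hand": -1,"delta_pos": [0,0,0],"turn": [0,0,-25.5]},
    {"hand": -1,"delta_pos": [0,0,0],"turn": [0,0,-34]},
    {"hand": -1,"delta_pos": [0,0,0],"turn": [0,0,-42.5]}
  ]
}}

```text
time_s: 19.9
ee_pos: [0.4433, -0.0865, 0.2199]
orientation: [-0.0, 0.949, -0.317, -0.001]
ft_force: [0.3, 0.0, -2.2]
width: 0.13
grasp_force: 60.6
```

Emit:
{"method": "move_arm", "body": {
  "rows": [
    {"hand": -1,"delta_pos": [0,0,0],"turn": [0,0,-8.5]},
    {"hand": -1,"delta_pos": [0,0,0],"turn": [0,0,-17]},
    {"hand": -1,"delta_pos": [0,0,0],"turn": [0,0,-25.5]},
    {"hand": -1,"delta_pos": [0,0,0],"turn": [0,0,-34]},
    {"hand": -1,"delta_pos": [0,0,0],"turn": [0,0,-42.5]}
  ]
}}

```text
time_s: 20.4
ee_pos: [0.4433, -0.0865, 0.2199]
orientation: [-0.001, 0.999, 0.049, -0.001]
ft_force: [0.2, -1.1, -3.0]
width: 0.132
grasp_force: 60.6
```

Emit:
{"method": "move_arm", "body": {
  "rows": [
    {"hand": -1,"delta_pos": [0,0,0],"turn": [0,0,-8.5]},
    {"hand": -1,"delta_pos": [0,0,0],"turn": [0,0,-17]},
    {"hand": -1,"delta_pos": [0,0,0],"turn": [0,0,-25.5]},
    {"hand": -1,"delta_pos": [0,0,0],"turn": [0,0,-34]},
    {"hand": -1,"delta_pos": [0,0,0],"turn": [0,0,-42.5]}
  ]
}}

```text
time_s: 20.9
ee_pos: [0.4433, -0.0864, 0.2199]
orientation: [-0.001, 0.913, 0.407, -0.001]
ft_force: [0.1, 0.7, -2.3]
width: 0.133
grasp_force: 60.6
```

Emit:
{"method": "move_arm", "body": {
  "rows": [
    {"hand": -1,"delta_pos": [0,0,0],"turn": [0,0,-8.5]},
    {"hand": -1,"delta_pos": [0,0,0],"turn": [0,0,-17]},
    {"hand": -1,"delta_pos": [0,0,0],"turn": [0,0,-25.5]},
    {"hand": -1,"delta_pos": [0,0,0],"turn": [0,0,-34]},
    {"hand": -1,"delta_pos": [0,0,0],"turn": [0,0,-42.5]}
  ]
}}

```text
time_s: 21.4
ee_pos: [0.4433, -0.0865, 0.2199]
orientation: [-0.001, 0.703, 0.711, -0.0]
ft_force: [0.0, -0.7, -1.4]
width: 0.135
grasp_force: 60.6
```

Emit:
{"method": "move_arm", "body": {
  "rows": [
    {"hand": -1,"delta_pos": [0,0,0],"turn": [0,0,-8.5]},
    {"hand": -1,"delta_pos": [0,0,0],"turn": [0,0,-17]},
    {"hand": -1,"delta_pos": [0,0,0],"turn": [0,0,-25.5]},
    {"hand": -1,"delta_pos": [0,0,0],"turn": [0,0,-34]},
    {"hand": -1,"delta_pos": [0,0,0],"turn": [0,0,-42.5]}
  ]
}}

```text
time_s: 21.9
ee_pos: [0.4433, -0.0865, 0.2199]
orientation: [-0.001, 0.398, 0.917, -0.0]
ft_force: [0.2, 0.5, -1.8]
width: 0.128
grasp_force: 60.6
```

Emit:
{"method": "move_arm", "body": {
  "rows": [
    {"hand": -1,"delta_pos": [0,0,0],"turn": [0,0,-8.5]},
    {"hand": -1,"delta_pos": [0,0,0],"turn": [0,0,-17]},
    {"hand": -1,"delta_pos": [0,0,0],"turn": [0,0,-25.5]},
    {"hand": -1,"delta_pos": [0,0,0],"turn": [0,0,-34]},
    {"hand": -1,"delta_pos": [0,0,0],"turn": [0,0,-42.5]}
  ]
}}

```text
time_s: 22.4
ee_pos: [0.4433, -0.0865, 0.2199]
orientation: [-0.001, 0.039, 0.999, 0.0]
ft_force: [0.2, -1.0, -1.8]
width: 0.124
grasp_force: 60.6
```

Emit:
{"method": "move_arm", "body": {
  "rows": [
    {"hand": -1,"delta_pos": [0,45,0],"turn": [0,0,0]},
    {"hand": -1,"delta_pos": [0,90,0],"turn": [0,0,0]},
    {"hand": -1,"delta_pos": [0,120,0],"turn": [0,0,0]},
    {"hand": -1,"delta_pos": [0,130,0],"turn": [0,0,0]},
    {"hand": -1,"delta_pos": [0,130,0],"turn": [0,0,0]}
  ]
}}

```text
time_s: 22.9
ee_pos: [0.4543, 0.0437, 0.2204]
orientation: [-0.001, 0.04, 0.999, -0.0]
ft_force: [0.1, -0.6, -1.9]
width: 0.134
grasp_force: 60.7
```

Run:
```python
from h import *
s,p,Q=st(); print(s['time_s'],p,Q.as_matrix().round(3),s['joint_positions'].round(2))
K,T=campose(); np.savez('w7.npz',K=K,T=T)
im=snap('wrist','w7.png'); cv2.imwrite('pics/w7b.png',cv2.resize(im[:,:,::-1],(800,600),interpolation=cv2.INTER_CUBIC)); snap('top','t7.png'); snap('scene','s7.png')
for c in ['wrist','top','scene']:
  for l in ['scoop','scoop_grip','tray','lane_front','lane_back']:
    print(c,l,[(np.round(d['location'],3).tolist(),round(d['conf'],2)) for d in r.spot_point(l,c)][:3])
```

```text
22.9 [0.45430776 0.0436998  0.22035951] [[-0.997  0.081 -0.002]
 [ 0.081  0.997  0.   ]
 [ 0.002 -0.    -1.   ]] [-0.07  0.24  1.73 -0.    1.18 -1.56]
wrist scoop [([0.455, 0.063, 0.131], 0.6), ([0.45, 0.042, 0.231], 0.28)]
wrist scoop_grip [([0.449, 0.046, 0.227], 0.83), ([0.507, 0.206, 0.014], 0.43)]
wrist tray [([0.481, 0.157, 0.003], 0.84), ([0.451, 0.16, 0.009], 0.57)]
wrist lane_front [([0.449, 0.16, 0.006], 0.73)]
wrist lane_back [([0.457, 0.064, 0.132], 0.62), ([0.516, 0.156, 0.007], 0.61)]
top scoop [([0.4, -0.284, -0.003], 0.48), ([0.7, 0.28, 0.004], 0.4)]
top scoop_grip [([0.566, -0.258, 0.006], 0.26)]
top tray [([0.699, 0.282, 0.001], 0.48)]
top lane_front []
top lane_back [([0.511, 0.152, 0.009], 0.74)]
scene scoop [([0.456, 0.064, 0.131], 0.58)]
scene scoop_grip [([0.453, 0.042, 0.232], 0.92), ([0.442, 0.217, 0.012], 0.32)]
scene tray [([0.481, 0.156, 0.003], 0.59)]
scene lane_front [([0.448, 0.164, 0.01], 0.68)]
scene lane_back [([0.51, 0.156, 0.011], 0.57)]
```

View pics/w7b.png

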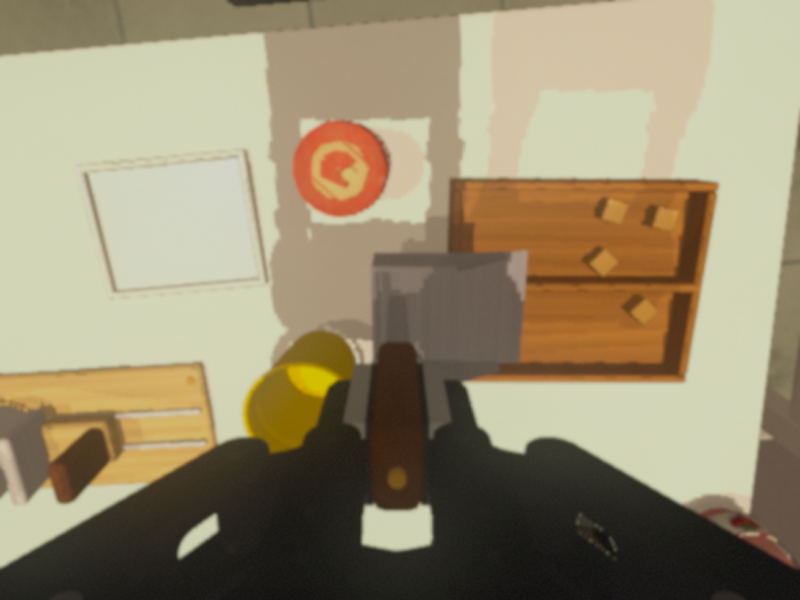

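Run:
```python
from h import *
d=np.load('w7.npz');K,T=d['K'],d['T'];f=.64
s,p,Q=st()
zb=p[2]-.088
for n,u,v,z in [('lipF',526,251,zb),('lipB',521,362,zb),('lipF+26',526,251,zb+.01),('backF',374,254,zb+.026),('sideFfront',526,251,zb+.026)]:
  w=ray(K,T,u*f,v*f,z); print(n,w.round(4),'tool',(Q.inv().apply(w-p)*1e3).round(1))
P={n:ray(K,T,u*f,v*f,z) for n,u,v,z in [('TL',450,180,.03),('TR',717,184,.03),('BR',685,381,.03),('div',695,288,.03),('c1',614,210,.02),('c2',663,217,.02),('c3',602,261,.02),('c4',641,309,.02)]}
for k,v in P.items(): print(k,v.round(4))
a=P['TR']-P['TL'];b=P['BR']-P['TR'];print(np.hypot(*a[:2]),np.degrees(np.arctan2(a[0],a[1])),np.hypot(*b[:2]),np.degrees(np.arctan2(-b[1],b[0])))
c=(P['TL']+P['BR'])/2;print('centre',c)
```

```text
lipF [0.4318 0.1021 0.1333] tool [28.  57.2 88. ]
lipB [0.4832 0.0992 0.1333] tool [-23.5  58.5  88. ]
lipF+26 [0.4296 0.0998 0.1433] tool [29.9 54.7 78. ]
backF [0.4226 0.0386 0.1593] tool [31.9 -6.9 62. ]
sideFfront [0.4261 0.0961 0.1593] tool [33.1 50.7 62. ]
TL [0.4068 0.0809 0.03  ]
TR [0.4224 0.2422 0.03  ]
BR [0.5526 0.2322 0.03  ]
div [0.4873 0.234  0.03  ]
c1 [0.4346 0.1845 0.02  ]
c2 [0.4416 0.2157 0.02  ]
c3 [0.4672 0.1778 0.02  ]
c4 [0.5023 0.2047 0.02  ]
0.16208614077129435 5.49598084637702 0.13056731707448127 4.401101102800578
centre [0.47969731 0.15656972 0.03      ]
```

Emit:
{"method": "move_arm", "body": {
  "rows": [
    {"hand": -1,"delta_pos": [7,27,0],"turn": [0,0,0]},
    {"hand": -1,"delta_pos": [13.4,54.7,0],"turn": [0,0,0]},
    {"hand": -1,"delta_pos": [13.4,54.7,45],"turn": [0,0,0]},
    {"hand": -1,"delta_pos": [13.4,54.7,88],"turn": [0,0,0]},
    {"hand": -1,"delta_pos": [13.4,54.7,88],"turn": [0,0,0]}
  ]
}}

```text
time_s: 24.3
ee_pos: [0.4424, 0.0985, 0.1292]
orientation: [-0.005, 0.041, 0.999, -0.0]
ft_force: [-0.9, 0.4, -2.8]
width: 0.135
grasp_force: 60.7
```

Run:
```python
from h import *
s,p,Q=st(); print(s['time_s'],p)
K,T=campose(); np.savez('w8.npz',K=K,T=T)
im=snap('wrist','w8.png'); cv2.imwrite('pics/w8b.png',cv2.resize(im[:,:,::-1],(800,600),interpolation=cv2.INTER_CUBIC))
```

```text
24.3 [0.44241898 0.09847134 0.12920618]
```

View pics/w8b.png

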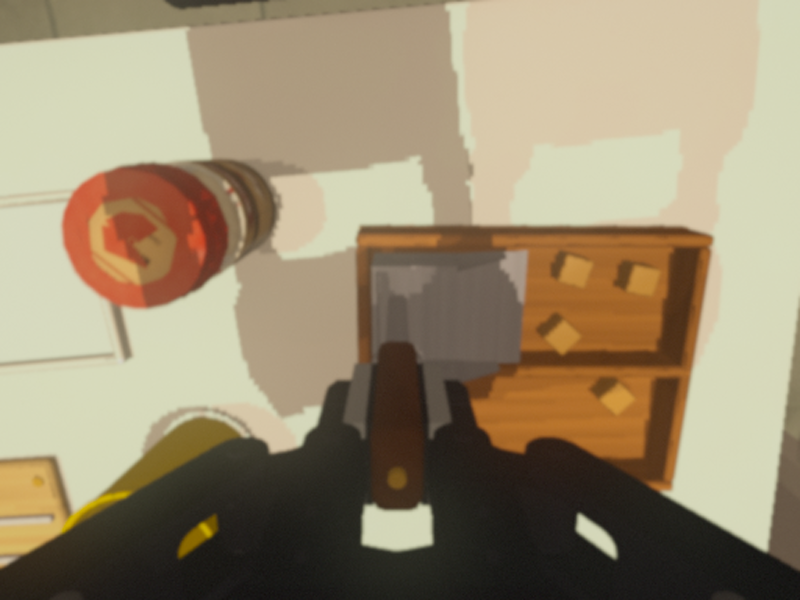

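Run:
```python
from h import *
d=np.load('w8.npz');K,T=d['K'],d['T'];f=.64
s,p,Q=st()
for n,u,v,z in [('fw_in_a',375,250,.03),('fw_in_b',690,249,.03),('fw_out_a',360,228,.03),('fw_out_b',712,236,.03),('div_a',525,365,.03),('div_b',685,369,.03),('end_in',699,249,.03),('lipF',526,251,p[2]-.088),('lipB',521,362,p[2]-.088),('backend in',371,255,.03)]:
  w=ray(K,T,u*f,v*f,z); print(n,w.round(4),'tool',(Q.inv().apply(w-p)*1e3).round(1))
print(Q.as_matrix().round(3))
```

```text
fw_in_a [0.4157 0.0917 0.03  ] tool [ 27.5  -9.1 102.1]
fw_in_b [0.4271 0.2336 0.03  ] tool [ 28.  133.3 102. ]
fw_out_a [0.4052 0.0859 0.03  ] tool [ 37.5 -15.7 102.2]
fw_out_b [0.4219 0.2431 0.03  ] tool [ 33.9 142.3 102. ]
div_a [0.4776 0.1583 0.03  ] tool [-28.5  62.5 101.7]
div_b [0.486  0.2352 0.03  ] tool [-30.6 139.8 101.7]
end_in [0.4274 0.2377 0.03  ] tool [ 28.  137.4 102. ]
lipF [0.4189 0.1565 0.0439] tool [29.8 55.8 88.1]
lipB [0.4697 0.1534 0.0439] tool [-21.1  56.9  87.8]
backend in [0.4179 0.0896 0.03  ] tool [ 25.2 -10.9 102.1]
[[-0.997  0.083 -0.006]
 [ 0.083  0.997 -0.   ]
 [ 0.006 -0.001 -1.   ]]
```

Emit:
{"method": "move_arm", "body": {
  "rows": [
    {"hand": -1,"delta_pos": [-2.5,4,0],"turn": [0,0,1]},
    {"hand": -1,"delta_pos": [-2.5,4,10],"turn": [0,0,1]},
    {"hand": -1,"delta_pos": [-2.5,4,20],"turn": [0,0,1]},
    {"hand": -1,"delta_pos": [-2.5,4,28],"turn": [0,0,1]},
    {"hand": -1,"delta_pos": [-2.5,4,28],"turn": [0,0,1]}
  ]
}}

```text
time_s: 24.85
ee_pos: [0.452, 0.1017, 0.1115]
orientation: [0.005, 0.05, 0.999, 0.0]
ft_force: [-12.9, -4.7, 54.0]
width: 0.132
grasp_force: 65.5
```

Emit:
{"method": "move_arm", "body": {
  "rows": [
    {"hand": -1,"delta_pos": [0,0,2],"turn": [0,0,0]},
    {"hand": -1,"delta_pos": [0,0,4],"turn": [0,0,0]},
    {"hand": -1,"delta_pos": [0,0,4],"turn": [0,0,0]}
  ]
}}

```text
time_s: 25.15
ee_pos: [0.4521, 0.1015, 0.1112]
orientation: [0.006, 0.05, 0.999, -0.0]
ft_force: [-26.2, -9.3, 94.0]
width: 0.13
grasp_force: 71.2
```

Emit:
{"method": "move_arm", "body": {
  "rows": [
    {"hand": -1,"delta_pos": [0,0,-15],"turn": [0,0,0]},
    {"hand": -1,"delta_pos": [0,0,-36],"turn": [0,0,0]},
    {"hand": -1,"delta_pos": [0,0,-36],"turn": [0,0,0]},
    {"hand": -1,"delta_pos": [0,0,-36],"turn": [0,0,0]}
  ]
}}

```text
time_s: 25.55
ee_pos: [0.449, 0.1021, 0.1371]
orientation: [0.001, 0.05, 0.999, 0.0]
ft_force: [-0.6, -0.0, -3.1]
width: 0.134
grasp_force: 59.1
```

Run:
```python
from h import *
s,p,Q=st(); print(s['time_s'],p,s['width'],s['ft_force']); print(Q.as_matrix().round(3))
K,T=campose(); np.savez('w9.npz',K=K,T=T)
im=snap('wrist','w9.png'); cv2.imwrite('pics/w9b.png',cv2.resize(im[110:300,200:470,::-1],(800,563),interpolation=cv2.INTER_CUBIC))
```

```text
25.55 [0.4490436  0.10212152 0.1371459 ] 0.13360111834321783 [-0.64928563 -0.04007143 -3.12789729]
[[-0.995  0.101  0.001]
 [ 0.101  0.995  0.   ]
 [-0.001  0.    -1.   ]]
```

View pics/w9b.png

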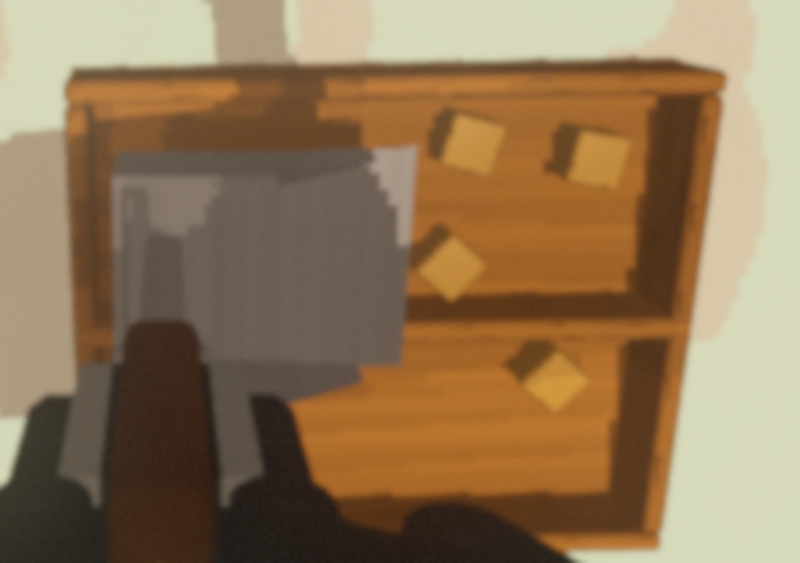

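Run:
```python
from h import *
d=np.load('w9.npz');K,T=d['K'],d['T'];g=270/800
s,p,Q=st(); print(p,Q.as_matrix().round(3)[:,2])
for n,u,v,z in [('fw_in',400,98,.03),('div_near',550,322,.03),('div_far',550,340,.03),('fw_out',400,72,.03),('lipF',417,147,p[2]-.088),('lipB',400,365,p[2]-.088),('sideTop back F',115,176,p[2]-.062),('back B',115,362,p[2]-.062),('endL_in',92,110,.03),('c3',452,268,.02),('c1',472,145,.02),('c2',600,160,.02),('endR_in',655,110,.006)]:
  w=ray(K,T,200+u*g,110+v*g,z); print(n,w.round(4),'tool',(Q.inv().apply(w-p)*1e3).round(1))
```

```text
[0.44852385 0.10213314 0.13649347] [-0.001  0.    -1.   ]
fw_in [0.4195 0.1648 0.03  ] tool [ 35.1  59.5 106.5]
div_near [0.4817 0.2016 0.03  ] tool [-23.1 102.3 106.5]
div_far [0.4868 0.2016 0.03  ] tool [-28.1 102.8 106.5]
fw_out [0.4132 0.165  0.03  ] tool [ 41.4  59.  106.5]
lipF [0.4279 0.1641 0.0485] tool [26.7 59.6 88. ]
lipB [0.4813 0.1585 0.0485] tool [-27.   59.3  88. ]
sideTop back F [0.4218 0.0968 0.0745] tool [26. -8. 62.]
back B [0.4624 0.0921 0.0745] tool [-14.8  -8.6  62. ]
endL_in [0.4148 0.09   0.03  ] tool [ 32.2 -15.5 106.5]
c3 [0.4679 0.1793 0.02  ] tool [-11.6  78.7 116.5]
c1 [0.4352 0.185  0.02  ] tool [ 21.5  81.2 116.5]
c2 [0.4424 0.2178 0.02  ] tool [ 17.6 114.5 116.5]
endR_in [0.4338 0.2381 0.006 ] tool [ 28.3 133.8 130.5]
```

Emit:
{"method": "move_arm", "body": {
  "rows": [
    {"hand": -1,"delta_pos": [3,0,0],"turn": [0,0,0]},
    {"hand": -1,"delta_pos": [6.2,0,0],"turn": [0,0,0]},
    {"hand": -1,"delta_pos": [6.2,0,0],"turn": [0,0,0]},
    {"hand": -1,"delta_pos": [6.2,0,0],"turn": [0,0,0]},
    {"hand": -1,"delta_pos": [6.2,0,8],"turn": [0,0,0]}
  ]
}}

```text
time_s: 26.1
ee_pos: [0.4435, 0.1029, 0.1296]
orientation: [0.001, 0.05, 0.999, 0.0]
ft_force: [-0.8, -0.3, -1.2]
width: 0.131
grasp_force: 59.1
```

Emit:
{"method": "move_arm", "body": {
  "rows": [
    {"hand": -1,"delta_pos": [0,0,5],"turn": [0,0,0]},
    {"hand": -1,"delta_pos": [0,0,8],"turn": [0,0,0]},
    {"hand": -1,"delta_pos": [0,0,8],"turn": [0,0,0]},
    {"hand": -1,"delta_pos": [0,0,8],"turn": [0,0,0]}
  ]
}}

```text
time_s: 26.5
ee_pos: [0.4428, 0.1028, 0.1212]
orientation: [-0.0, 0.05, 0.999, 0.0]
ft_force: [0.1, -0.4, -3.3]
width: 0.134
grasp_force: 59.1
```

Emit:
{"method": "move_arm", "body": {
  "rows": [
    {"hand": -1,"delta_pos": [0,0,4],"turn": [0,0,0]},
    {"hand": -1,"delta_pos": [0,0,8],"turn": [0,0,0]},
    {"hand": -1,"delta_pos": [0,0,8],"turn": [0,0,0]}
  ]
}}

```text
time_s: 26.8
ee_pos: [0.4424, 0.1028, 0.1128]
orientation: [-0.0, 0.05, 0.999, -0.0]
ft_force: [-1.0, 0.4, -2.9]
width: 0.133
grasp_force: 59.1
```

Emit:
{"method": "move_arm", "body": {
  "rows": [
    {"hand": -1,"delta_pos": [0,0,4],"turn": [0,0,0]},
    {"hand": -1,"delta_pos": [0,0,8],"turn": [0,0,0]},
    {"hand": -1,"delta_pos": [0,0,12],"turn": [0,0,0]},
    {"hand": -1,"delta_pos": [0,0,12],"turn": [0,0,0]}
  ]
}}

```text
time_s: 27.2
ee_pos: [0.4429, 0.1028, 0.1008]
orientation: [0.0, 0.05, 0.999, 0.0]
ft_force: [1.0, -0.2, -1.8]
width: 0.132
grasp_force: 59.1
```

Emit:
{"method": "move_arm", "body": {
  "rows": [
    {"hand": -1,"delta_pos": [0,0,2],"turn": [0,0,0]},
    {"hand": -1,"delta_pos": [0,0,4],"turn": [0,0,0]},
    {"hand": -1,"delta_pos": [0,0,4],"turn": [0,0,0]}
  ]
}}

```text
time_s: 27.5
ee_pos: [0.4428, 0.1028, 0.0972]
orientation: [0.0, 0.05, 0.999, 0.0]
ft_force: [1.3, 0.8, -2.4]
width: 0.127
grasp_force: 59.0
```

Emit:
{"method": "move_arm", "body": {
  "rows": [
    {"hand": -1,"delta_pos": [0,2,0],"turn": [1.5,0,0]},
    {"hand": -1,"delta_pos": [0,4,0],"turn": [3,0,0]},
    {"hand": -1,"delta_pos": [0,4,0],"turn": [3,0,0]},
    {"hand": -1,"delta_pos": [0,4,1],"turn": [3,0,0]},
    {"hand": -1,"delta_pos": [0,4,1],"turn": [3,0,0]}
  ]
}}

```text
time_s: 28.0
ee_pos: [0.4432, 0.1068, 0.0963]
orientation: [-0.001, 0.05, 0.998, -0.026]
ft_force: [1.9, 0.2, -1.6]
width: 0.131
grasp_force: 59.0
```

Run:
```python
from h import *
s,p,Q=st(); print(p,s['ft_force'],s['moment']); print(Q.as_matrix().round(3))
```

```text
[0.44322045 0.1067732  0.09625936] [ 1.8652916   0.18020373 -1.61301247] [ 0.07319432 -0.3262956  -0.05874654]
[[-0.995  0.101 -0.005]
 [ 0.101  0.994 -0.051]
 [-0.    -0.052 -0.999]]
```

Emit:
{"method": "move_arm", "body": {
  "rows": [
    {"hand": -1,"delta_pos": [0,0,1],"turn": [0,0,0]},
    {"hand": -1,"delta_pos": [0,0,1],"turn": [0,0,0]}
  ]
}}

```text
time_s: 28.2
ee_pos: [0.4432, 0.1066, 0.0952]
orientation: [-0.001, 0.05, 0.998, -0.026]
ft_force: [2.0, 0.5, -2.1]
width: 0.134
grasp_force: 59.0
```

Emit:
{"method": "move_arm", "body": {
  "rows": [
    {"hand": -1,"delta_pos": [0,0,1],"turn": [0,0,0]},
    {"hand": -1,"delta_pos": [0,0,1],"turn": [0,0,0]}
  ]
}}

```text
time_s: 28.4
ee_pos: [0.4432, 0.1066, 0.0942]
orientation: [-0.001, 0.05, 0.998, -0.026]
ft_force: [1.6, -0.4, -2.7]
width: 0.134
grasp_force: 59.0
```

Emit:
{"method": "move_arm", "body": {
  "rows": [
    {"hand": -1,"delta_pos": [0,0,1],"turn": [0,0,0]},
    {"hand": -1,"delta_pos": [0,0,1],"turn": [0,0,0]}
  ]
}}

```text
time_s: 28.6
ee_pos: [0.4432, 0.1066, 0.0932]
orientation: [-0.001, 0.05, 0.998, -0.026]
ft_force: [1.0, -0.2, -2.9]
width: 0.13
grasp_force: 59.1
```

Emit:
{"method": "move_arm", "body": {
  "rows": [
    {"hand": -1,"delta_pos": [0,0,1],"turn": [0,0,0]},
    {"hand": -1,"delta_pos": [0,0,1],"turn": [0,0,0]}
  ]
}}

```text
time_s: 28.8
ee_pos: [0.4432, 0.1066, 0.0922]
orientation: [-0.001, 0.05, 0.998, -0.026]
ft_force: [1.6, -0.2, -2.6]
width: 0.134
grasp_force: 59.1
```

Emit:
{"method": "move_arm", "body": {
  "rows": [
    {"hand": -1,"delta_pos": [0,0,1],"turn": [0,0,0]},
    {"hand": -1,"delta_pos": [0,0,1],"turn": [0,0,0]}
  ]
}}

```text
time_s: 29.0
ee_pos: [0.4432, 0.1065, 0.0912]
orientation: [-0.001, 0.05, 0.998, -0.026]
ft_force: [2.0, -0.5, -1.8]
width: 0.135
grasp_force: 59.1
```

Run:
```python
from h import *
s,p,Q=st(); print(p,s['ft_force'],s['moment'])
K,T=campose(); np.savez('w10.npz',K=K,T=T)
im=snap('wrist','w10.png'); snap('scene','s10.png'); a=cv2.imread('pics/s10.png')[150:260,150:270]
cv2.imwrite('pics/c10.png',np.hstack([cv2.resize(im[:,:,::-1],(480,360)),cv2.resize(a,(320,360))]))
```

```text
[0.4431816  0.10654853 0.09123096] [ 2.01998424 -0.49890474 -1.7500441 ] [ 0.02954295 -0.47752257 -0.01884333]
```

View pics/c10.png

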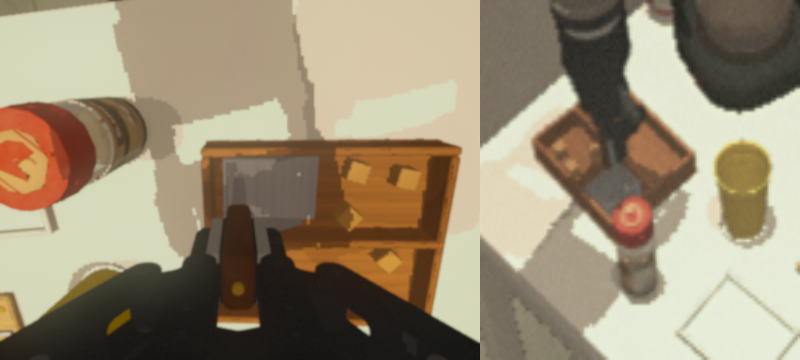

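Emit:
{"method": "move_arm", "body": {
  "rows": [
    {"hand": -1,"delta_pos": [0,0,1],"turn": [0,0,0]},
    {"hand": -1,"delta_pos": [0,0,1],"turn": [0,0,0]}
  ]
}}

```text
time_s: 29.3
ee_pos: [0.4434, 0.1064, 0.0909]
orientation: [-0.001, 0.05, 0.998, -0.026]
ft_force: [1.3, -1.5, 5.7]
width: 0.132
grasp_force: 60.0
```

Emit:
{"method": "move_arm", "body": {
  "rows": [
    {"hand": -1,"delta_pos": [0,0,1],"turn": [0,0,0]},
    {"hand": -1,"delta_pos": [0,0,1],"turn": [0,0,0]}
  ]
}}

```text
time_s: 29.5
ee_pos: [0.4436, 0.1062, 0.0907]
orientation: [-0.0, 0.05, 0.998, -0.026]
ft_force: [-0.8, -2.3, 13.1]
width: 0.131
grasp_force: 61.2
```

Emit:
{"method": "move_arm", "body": {
  "rows": [
    {"hand": -1,"delta_pos": [0,0,1],"turn": [0,0,0]},
    {"hand": -1,"delta_pos": [0,0,1],"turn": [0,0,0]}
  ]
}}

```text
time_s: 29.7
ee_pos: [0.4441, 0.106, 0.0905]
orientation: [0.0, 0.05, 0.998, -0.026]
ft_force: [-1.2, -4.3, 21.6]
width: 0.134
grasp_force: 62.2
```

Emit:
{"method": "move_arm", "body": {
  "rows": [
    {"hand": -1,"delta_pos": [0,6,-1.3],"turn": [0,0,0]},
    {"hand": -1,"delta_pos": [0,12,-1.6],"turn": [0,0,0]},
    {"hand": -1,"delta_pos": [0,18,-1.9],"turn": [0,0,0]},
    {"hand": -1,"delta_pos": [0,24,-2.2],"turn": [0,0,0]},
    {"hand": -1,"delta_pos": [0,30,-2.5],"turn": [0,0,0]}
  ]
}}

```text
time_s: 30.2
ee_pos: [0.447, 0.136, 0.0908]
orientation: [-0.0, 0.05, 0.998, -0.026]
ft_force: [-0.0, -3.8, 12.6]
width: 0.129
grasp_force: 61.0
```

Emit:
{"method": "move_arm", "body": {
  "rows": [
    {"hand": -1,"delta_pos": [0,5,-0.3],"turn": [0,0,0]},
    {"hand": -1,"delta_pos": [0,10,-0.5],"turn": [0,0,0]},
    {"hand": -1,"delta_pos": [0,15,-0.8],"turn": [0,0,0]},
    {"hand": -1,"delta_pos": [0,20,-1],"turn": [0,0,0]},
    {"hand": -1,"delta_pos": [0,25,-1.3],"turn": [0,0,0]}
  ]
}}

```text
time_s: 30.7
ee_pos: [0.4495, 0.1609, 0.0908]
orientation: [-0.0, 0.05, 0.998, -0.026]
ft_force: [0.3, -4.6, 11.7]
width: 0.131
grasp_force: 61.0
```

Run:
```python
from h import *
s,p,Q=st(); print(p,s['ft_force'],s['moment'])
K,T=campose(); np.savez('w11.npz',K=K,T=T)
im=snap('wrist','w11.png'); cv2.imwrite('pics/w11b.png',cv2.resize(im[130:330,200:470,::-1],(800,593),interpolation=cv2.INTER_CUBIC))
```

```text
[0.44951574 0.16091986 0.09078489] [ 0.27248146 -4.5761281  11.69467204] [-0.49101474  0.13377989  0.03313524]
```

View pics/w11b.png

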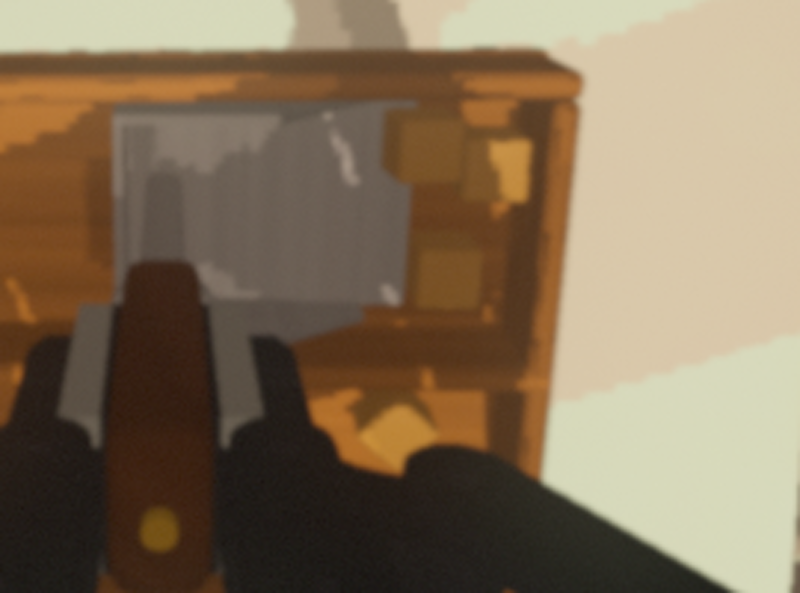

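Emit:
{"method": "move_arm", "body": {
  "rows": [
    {"hand": -1,"delta_pos": [0,4,-0.2],"turn": [0,0,0]},
    {"hand": -1,"delta_pos": [0,8,-0.4],"turn": [0,0,0]},
    {"hand": -1,"delta_pos": [0,12,-0.6],"turn": [0,0,0]},
    {"hand": -1,"delta_pos": [0,16,-0.8],"turn": [0,0,0]},
    {"hand": -1,"delta_pos": [0,20,-1],"turn": [0,0,0]}
  ]
}}

```text
time_s: 31.25
ee_pos: [0.4515, 0.1807, 0.0908]
orientation: [-0.0, 0.05, 0.998, -0.026]
ft_force: [0.4, -5.2, 12.6]
width: 0.131
grasp_force: 61.0
```

Run:
```python
from h import *
s,p,Q=st(); print(p,s['ft_force'],s['moment'])
im=snap('wrist','w12.png'); cv2.imwrite('pics/w12b.png',cv2.resize(im[130:330,200:470,::-1],(800,593),interpolation=cv2.INTER_CUBIC))
```

```text
[0.45145751 0.18074472 0.09076136] [ 0.37243442 -5.20870749 12.60826595] [-0.57498565  0.16141893 -0.01982249]
```

View pics/w12b.png

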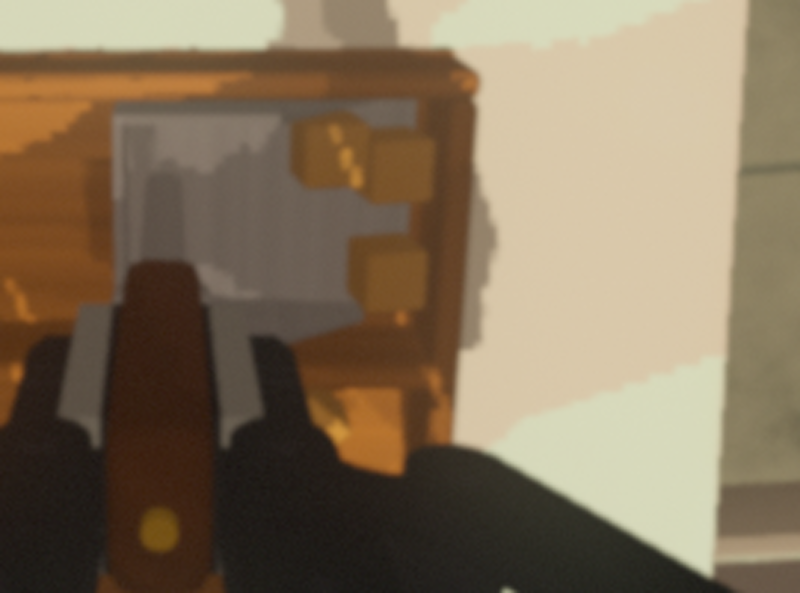

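Emit:
{"method": "move_arm", "body": {
  "rows": [
    {"hand": -1,"delta_pos": [0,2,-0.1],"turn": [0,0,0]},
    {"hand": -1,"delta_pos": [0,3.5,-0.2],"turn": [0,0,0]},
    {"hand": -1,"delta_pos": [0,3.5,-0.2],"turn": [0,0,0]}
  ]
}}

```text
time_s: 31.6
ee_pos: [0.4518, 0.1833, 0.091]
orientation: [-0.0, 0.05, 0.998, -0.027]
ft_force: [0.4, -8.3, 15.7]
width: 0.133
grasp_force: 61.5
```

Emit:
{"method": "move_arm", "body": {
  "rows": [
    {"hand": -1,"delta_pos": [0,-5.7,-0.5],"turn": [-4,0,0]},
    {"hand": -1,"delta_pos": [0,-11.4,-0.6],"turn": [-8,0,0]},
    {"hand": -1,"delta_pos": [0,-17.1,-0.3],"turn": [-12,0,0]},
    {"hand": -1,"delta_pos": [0,-22.7,0.4],"turn": [-16,0,0]},
    {"hand": -1,"delta_pos": [0,-28.3,1.4],"turn": [-20,0,0]}
  ]
}}

```text
time_s: 32.1
ee_pos: [0.4476, 0.1562, 0.0892]
orientation: [0.007, 0.05, 0.988, 0.149]
ft_force: [-0.0, -0.0, -2.2]
width: 0.13
grasp_force: 62.4
```

Emit:
{"method": "move_arm", "body": {
  "rows": [
    {"hand": -1,"delta_pos": [0,-5.7,-0.5],"turn": [-4,0,0]},
    {"hand": -1,"delta_pos": [0,-11.4,-0.6],"turn": [-8,0,0]},
    {"hand": -1,"delta_pos": [0,-17.1,-0.3],"turn": [-12,0,0]},
    {"hand": -1,"delta_pos": [0,-22.7,0.4],"turn": [-16,0,0]},
    {"hand": -1,"delta_pos": [0,-22.7,0.4],"turn": [-16,0,0]}
  ]
}}

```text
time_s: 32.6
ee_pos: [0.4454, 0.1337, 0.0812]
orientation: [0.013, 0.05, 0.957, 0.284]
ft_force: [0.4, -0.8, -2.4]
width: 0.131
grasp_force: 62.5
```

Run:
```python
from h import *
s,p,Q=st(); print(p,s['ft_force'],s['moment'],s['joint_positions'].round(2)); print(Q.as_matrix().round(3))
im=snap('wrist','w13.png').astype(int)
# brown cube blobs: hsv
hsv=cv2.cvtColor(im.astype(np.uint8),cv2.COLOR_RGB2HSV)
for c in ['wrist','scene','top']:
  r.read_camera(c)
  print(c,[(np.round(d['location'],3).tolist(),round(d['conf'],2)) for d in r.recognise('sugar1_center',c)],[(np.round(d['location'],3).tolist(),round(d['conf'],2)) for d in r.spot_point('sugar5_center',c)])
print('up 120:',(Q.inv().apply([0,0,.12])*1e3).round(1))
```

```text
[0.44535239 0.1337068  0.08123062] [ 0.43088569 -0.82433742 -2.35857339] [-0.58965038  0.0299502  -0.02812464] [-0.25  0.49  2.02  0.76  0.89 -2.29]
[[-0.995  0.088  0.054]
 [ 0.103  0.833  0.543]
 [ 0.003  0.546 -0.838]]
wrist [([0.435, 0.164, 0.024], 0.65)] []
scene [] [([0.566, -0.252, 0.005], 0.58)]
top [] [([0.57, -0.258, 0.008], 0.5)]
up 120: [   0.4   65.5 -100.6]
```

Emit:
{"method": "move_arm", "body": {
  "rows": [
    {"hand": -1,"delta_pos": [0,8,-12],"turn": [0,0,0]},
    {"hand": -1,"delta_pos": [0,22,-34],"turn": [0,0,0]},
    {"hand": -1,"delta_pos": [0,38,-58],"turn": [0,0,0]},
    {"hand": -1,"delta_pos": [0,55,-84],"turn": [0,0,0]},
    {"hand": -1,"delta_pos": [0,68,-104],"turn": [0,0,0]}
  ]
}}

```text
time_s: 33.6
ee_pos: [0.4459, 0.1355, 0.2082]
orientation: [0.015, 0.048, 0.958, 0.283]
ft_force: [-0.4, 0.5, -2.2]
width: 0.126
grasp_force: 62.5
```

Emit:
{"method": "move_arm", "body": {
  "rows": [
    {"hand": -1,"delta_pos": [0,3,-5],"turn": [0,0,0]},
    {"hand": -1,"delta_pos": [0,3,-5],"turn": [0,0,0]}
  ]
}}

```text
time_s: 33.8
ee_pos: [0.446, 0.1352, 0.2126]
orientation: [0.015, 0.048, 0.958, 0.283]
ft_force: [1.0, 0.0, -2.0]
width: 0.131
grasp_force: 62.5
```

```bash
cat >> h.py <<'E'
def blobs(im,lo=(5,90,40),hi=(28,255,255),amin=60):
    hsv=cv2.cvtColor(im,cv2.COLOR_RGB2HSV); m=cv2.inRange(hsv,lo,hi)
    n,_,stt,cen=cv2.connectedComponentsWithStats(m); return [(stt[i].tolist(),cen[i].round(0).tolist()) for i in range(1,n) if stt[i][4]>amin]
E
python3 - <<'E'
from h import *
s,p,Q=st(); print(p,s['ft_force'],s['moment'])
im=snap('wrist','w14.png'); 
for b in blobs(im): print(b)
# interior scoop hue/sat grid in region cols 235-345 rows 155-260
hsv=cv2.cvtColor(im,cv2.COLOR_RGB2HSV)
print('sat');print(hsv[155:245:6,232:348:6,1])
for c in ['wrist','scene','top']:
  r.read_camera(c)
  print(c,[(np.round(d['location'],3).tolist(),round(d['conf'],2)) for d in r.spot_point('sugar1_center',c)])
t=snap('top','t14.png')
for b in blobs(t[150:270,150:240]): print('top',b)
E
```

```text
[0.44603265 0.1351743  0.21258856] [ 0.95305886  0.03829964 -1.97904643] [-0.57117415  0.01104037  0.07523729]
([60, 127, 183, 165, 23331], [152.0, 200.0])
([241, 172, 46, 27, 1062], [264.0, 184.0])
([235, 209, 38, 131, 3928], [253.0, 276.0])
([131, 282, 38, 14, 170], [151.0, 287.0])
([0, 299, 14, 66, 420], [4.0, 340.0])
([262, 329, 16, 22, 188], [272.0, 342.0])
sat
[[142 150  63  38  38  39  38  38  72  72  76  76  74  77  75  79  77  79
   77  76]
 [147 119  70  49  51  49  49  51  69  72  68  68  62  60  62  57  47  44
   67  77]
 [147  74  63  63  62  63  60  62  58  57  57  59  57  54  47  43  45  44
   68  75]
 [151  49 133 134 136 134  94  96  94  49  45  45  46  44  45  44  44  45
   75  73]
 [157  51 168 167 166 166 163 164 163 103  46  46  46  44  45  43  46  45
   74  76]
 [168  51 171 169 166 167 165 163 162  96  46  46  45  44  45  44  45  45
   73  76]
 [186  57 158 161 158 147 167 163 161  92  46  47  46  46  44  44  45  44
   73  75]
 [166  60  65  64  63  52 147 148 148  73  47  45  45  46  44  43  45  45
   74  77]
 [174  79  60  68  63  47  47  48  47  47  46  45  45  46  43  45  45  46
   75  75]
 [178  82  94  64  63  53  46  48  47  46  47  48  45  46  45  46  46  45
   76  77]
 [179  82 165  68  63 105  46  48  46  47  46  45  45  45  46  45  45  45
   78  79]
 [177  66 156 143 143 139  44  47  48  46  47  45  45  45  45  44  46  50
   77  73]
 [180  88 149 154 140 151  56  48  48  46  47  45  47  47  46  46  47  53
   77  75]
 [ 89  86 151 152 149 143  98  61  61  58  56  56  56  57  55  55  56  68
   74  77]
 [ 75 100 149 143 152 152 131  62  62  59  57  60  58  56  67  74  76  78
   77  77]]
wrist [([0.434, 0.172, 0.149], 0.85)]
scene []
top []
top ([0, 0, 8, 13, 67], [3.0, 5.0])
top ([11, 58, 67, 41, 2056], [43.0, 76.0])
```

```bash
cat >> h.py <<'E'
LIP=np.array([0,.057,.081])
def pose(lip,psi,th):
    c,s_=np.cos(np.radians(psi)),np.sin(np.radians(psi))
    F=np.array([[-s_,c,0],[c,s_,0],[0,0,-1.]])
    Q=R.from_matrix(F)*R.from_euler('x',th,degrees=True); return np.array(lip)-Q.apply(LIP),Q
def rows(start,wps):
    p0,Q0=start
    for p,Q in wps: print((Q0.inv().apply(p-p0)*1e3).round(1).tolist(),np.degrees((Q0.inv()*Q).as_rotvec()).round(1).tolist())
    print('--'); return wps[-1]
def seq(a,b,n,start):
    "a,b=(lip,psi,th): n rows interpolated, printed in calls of 5"
    w=[pose(np.array(a[0])*(1-t)+np.array(b[0])*t,a[1]*(1-t)+b[1]*t,a[2]*(1-t)+b[2]*t) for t in (np.arange(1,n+1)/n)]
    for i in range(0,n,5): start=rows(start,w[i:i+5])
    return start
E
python3 - <<'E'
from h import *
s,p,Q=st(); lip=p+Q.apply(LIP); e=(R.from_matrix(pose([0,0,0],84,0)[1].as_matrix()).inv()*Q).as_euler('xyz',degrees=True); print(lip,e)
h=np.array([np.cos(np.radians(104)),np.sin(np.radians(104)),0])
tgt=np.array([.566,-.2535,0])-.012*h; print(tgt)
a=(lip,84,-33)
b=([.50,-.02,.178],90,-33); c=(tgt+[0,0,.175],104,-33)
x=(p,Q)
x=seq(a,b,5,x); x=seq(b,c,10,x); print(x[0])
E
```

```text
[0.45496478 0.2266435  0.17482693] [-33.01397103   0.08068135  -0.23419706]
[ 0.56890306 -0.26514355  0.        ]
[-15.4, -40.0, -26.8] [0.0, 0.5, -0.9]
[-31.3, -80.0, -53.6] [0.0, 1.1, -1.9]
[-47.1, -120.0, -80.3] [0.0, 1.8, -2.9]
[-62.9, -159.9, -107.0] [0.0, 2.4, -3.9]
[-78.8, -199.8, -133.8] [0.0, 3.1, -4.9]
--
[-9.1, -20.7, -13.1] [-0.0, 0.8, -1.2]
[-18.3, -41.4, -26.1] [-0.0, 1.5, -2.3]
[-27.4, -62.0, -39.2] [-0.0, 2.3, -3.5]
[-36.5, -82.5, -52.2] [0.0, 3.0, -4.7]
[-45.7, -103.0, -65.1] [0.0, 3.8, -5.9]
--
[-6.1, -21.3, -13.4] [0.0, 0.8, -1.2]
[-12.2, -42.5, -26.9] [0.0, 1.5, -2.3]
[-18.3, -63.6, -40.2] [0.0, 2.3, -3.5]
[-24.4, -84.7, -53.6] [0.0, 3.0, -4.7]
[-30.5, -105.8, -66.9] [-0.0, 3.8, -5.9]
--
[ 0.59114052 -0.35433312  0.21188789]
```

Emit:
{"method": "move_arm", "body": {
  "rows": [
    {"hand": -1,"delta_pos": [-5,-13,-9],"turn": [0,0,0]},
    {"hand": -1,"delta_pos": [-17,-43,-29],"turn": [0,0.5,-0.9]},
    {"hand": -1,"delta_pos": [-33,-83,-56],"turn": [0,1.1,-1.9]},
    {"hand": -1,"delta_pos": [-49,-123,-83],"turn": [0,1.8,-2.9]},
    {"hand": -1,"delta_pos": [-63,-160,-107],"turn": [0,2.4,-3.9]}
  ]
}}

```text
time_s: 34.7
ee_pos: [0.4897, -0.0648, 0.2148]
orientation: [0.004, 0.009, 0.959, 0.284]
ft_force: [0.7, 0.1, -2.0]
width: 0.128
grasp_force: 62.4
```

Emit:
{"method": "move_arm", "body": {
  "rows": [
    {"hand": -1,"delta_pos": [-9,-25,-17],"turn": [0,0.3,-0.5]},
    {"hand": -1,"delta_pos": [-13,-41,-27],"turn": [0,0.7,-1]},
    {"hand": -1,"delta_pos": [-13,-41,-27],"turn": [0,0.7,-1]},
    {"hand": -1,"delta_pos": [-13,-41,-27],"turn": [0,0.7,-1]}
  ]
}}

```text
time_s: 35.1
ee_pos: [0.5012, -0.1118, 0.2147]
orientation: [0.0, 0.0, 0.959, 0.285]
ft_force: [0.3, 0.3, -2.1]
width: 0.13
grasp_force: 62.4
```

Run:
```python
from h import *
s,p,Q=st(); lip=p+Q.apply(LIP); e=(pose([0,0,0],90,0)[1].inv()*Q).as_euler('xyz',degrees=True); print(p,lip,e,s['joint_positions'].round(2))
t=snap('top','t15.png'); w=snap('wrist','w15.png')
for n,im in [('top',r.read_camera('top'))]:
  K,T=campose('top')
  # tray pixels: project lane corners, look for bright blobs relative to tray
  x0=np.array([.480,.1566]);xt=np.array([.9957,-.092]);yt=np.array([.092,.9957])
  hsv=cv2.cvtColor(im,cv2.COLOR_RGB2HSV)
  for ln,off in [('front',-.032),('back',.032)]:
    g=[];
    for a in (-.021,-.014,-.007,0,.007,.014,.021):
      row=[]
      for b in np.arange(-.07,.071,.007):
        q=x0+xt*(off+a)+yt*b; u=proj('top',[q[0],q[1],.012]).round().astype(int); row.append(hsv[u[1],u[0],2])
      g.append(row)
    print(ln);print(np.array(g))
for c in ['top','scene','wrist']:
  for l in ['sugar1_center','sugar5_center']: print(c,[(np.round(d['location'],3).tolist(),round(d['conf'],2)) for d in r.spot_point(l,c)])
```

```text
[ 0.5011588  -0.11183969  0.21471572] [ 0.50118652 -0.01987824  0.17793136] [-3.30645162e+01 -1.37104879e-02  1.17861525e-02] [-0.64  0.5   1.5   0.45  1.53 -2.32]
front
[[161 184 182 181 183 184 183 185 184 183 186 187 182 184 185 186 181 184
  184 186 183]
 [161 187 185 185 184 185 183 183 181 184 182 181 180 182 181 181 180 184
  184 183 182]
 [171 193 191 192 193 193 189 191 193 193 187 189 191 192 190 194 194 189
  193 193 189]
 [161 185 186 180 181 181 182 180 181 182 182 182 182 185 185 186 187 188
  190 188 190]
 [145 186 182 180 186 184 180 179 184 183 180 177 185 184 180 179 182 182
  180 181 182]
 [168 189 185 187 188 186 185 188 189 187 188 190 191 188 189 191 191 188
  189 190 192]
 [156 175 175 180 173 172 173 173 171 174 174 174 174 176 174 174 176 177
  177 178 178]]
back
[[171 191 186 183 180 180 180 180 177 178 178 180 178 177 177 178 177 135
  188 177 180]
 [164 190 186 187 187 185 187 187 186 185 187 186 186 183 185 185 174 210
  229 190 182]
 [155 181 183 179 182 185 186 181 183 185 177 181 183 185 182 183 183 150
  214 187 186]
 [165 185 186 185 186 183 182 183 186 186 184 182 185 185 183 183 182 182
  182 181 180]
 [156 169 169 172 174 171 171 174 174 175 180 178 179 188 190 188 186 191
  192 192 189]
 [149 183 183 184 184 182 182 182 182 183 178 179 181 182 175 177 178 180
  176 177 178]
 [144 174 175 171 170 171 172 169 172 170 172 175 176 180 180 179 179 179
  181 178 178]]
top [([0.482, -0.073, 0.154], 0.6)]
top [([0.508, 0.207, 0.013], 0.37)]
scene []
scene []
wrist [([0.485, -0.077, 0.156], 0.85)]
wrist []
```

Emit:
{"method": "move_arm", "body": {
  "rows": [
    {"hand": -1,"delta_pos": [-4,-10,-6],"turn": [0,0.4,-0.6]},
    {"hand": -1,"delta_pos": [-12,-28,-18],"turn": [0,1,-1.6]},
    {"hand": -1,"delta_pos": [-22,-50,-31],"turn": [0,1.8,-2.8]},
    {"hand": -1,"delta_pos": [-34,-77,-49],"turn": [0,2.8,-4.4]},
    {"hand": -1,"delta_pos": [-45.7,-103,-65.1],"turn": [0,3.8,-5.9]}
  ]
}}

```text
time_s: 36.05
ee_pos: [0.5475, -0.2349, 0.2141]
orientation: [-0.017, -0.06, 0.957, 0.283]
ft_force: [0.9, -0.1, -2.5]
width: 0.133
grasp_force: 62.5
```

Emit:
{"method": "move_arm", "body": {
  "rows": [
    {"hand": -1,"delta_pos": [-6,-21,-13.4],"turn": [0,0.8,-1.2]},
    {"hand": -1,"delta_pos": [-12,-42.5,-27],"turn": [0,1.5,-2.3]},
    {"hand": -1,"delta_pos": [-18.3,-64,-40],"turn": [0,2.3,-3.5]},
    {"hand": -1,"delta_pos": [-25,-87,-55],"turn": [0,3,-4.7]},
    {"hand": -1,"delta_pos": [-30.5,-105.8,-66.9],"turn": [0,3.8,-5.9]}
  ]
}}

```text
time_s: 36.55
ee_pos: [0.5929, -0.3554, 0.2121]
orientation: [-0.034, -0.118, 0.952, 0.282]
ft_force: [0.5, -0.7, -2.7]
width: 0.129
grasp_force: 62.5
```

Emit:
{"method": "move_arm", "body": {
  "rows": [
    {"hand": -1,"delta_pos": [0,0,0],"turn": [0,0,0]},
    {"hand": -1,"delta_pos": [0,0,0],"turn": [0,0,0]}
  ]
}}

```text
time_s: 36.75
ee_pos: [0.5927, -0.3542, 0.211]
orientation: [-0.034, -0.117, 0.951, 0.283]
ft_force: [-0.6, 1.1, -2.3]
width: 0.127
grasp_force: 62.5
```

Run:
```python
from h import *
s,p,Q=st(); lip=p+Q.apply(LIP); e=(pose([0,0,0],104,0)[1].inv()*Q).as_euler('xyz',degrees=True); print(p,lip,e,s['joint_positions'].round(2))
for c in ['top','scene','wrist']:
  r.read_camera(c)
  for l in ['cup','sugar1_center','scoop']: print(c,l,[(np.round(d['location'],3).tolist(),round(d['conf'],2)) for d in r.spot_point(l,c)])
tgt=np.array([.5689,-.2651,0]); 
a=(tgt+[0,0,.175],104,-33); b=(tgt+[0,0,.14],104,5); c=(tgt+[0,0,.10],104,5); d=(tgt+[0,0,.10],104,45)
x=(p,Q); x=seq(a,b,10,x); x=seq(b,c,3,x); x=seq(c,d,10,x)
```

```text
[ 0.59272979 -0.35418827  0.21103724] [ 0.57046873 -0.26495651  0.1742658 ] [-33.07254553  -0.08285347  -0.04103525] [-0.78  1.02  0.49  0.34  2.12 -2.49]
top cup [([0.528, -0.024, -0.004], 0.85), ([0.568, -0.26, 0.007], 0.65), ([0.567, -0.206, 0.003], 0.33), ([0.587, -0.358, 0.224], 0.26)]
top sugar1_center [([0.56, -0.32, 0.148], 0.49)]
top scoop [([0.574, -0.293, 0.152], 0.8), ([0.588, -0.357, 0.224], 0.36)]
scene cup [([0.567, -0.255, 0.009], 0.88), ([0.531, -0.017, 0.004], 0.83), ([0.4, -0.285, -0.001], 0.56)]
scene sugar1_center []
scene scoop [([0.574, -0.294, 0.158], 0.74), ([0.592, -0.365, 0.228], 0.3)]
wrist cup [([0.53, -0.019, 0.002], 0.97), ([0.568, -0.252, 0.008], 0.96)]
wrist sugar1_center [([0.57, -0.325, 0.152], 0.88)]
wrist scoop [([0.577, -0.293, 0.154], 0.62)]
[1.6, 4.3, -1.2] [3.9, 0.0, 0.1]
[1.6, 8.1, -1.5] [7.7, 0.1, 0.1]
[1.6, 12.1, -1.4] [11.5, 0.1, 0.1]
[1.5, 16.3, -0.9] [15.3, 0.1, 0.1]
[1.5, 20.7, 0.0] [19.1, 0.1, 0.1]
--
[-0.0, 4.6, -0.2] [3.8, 0.0, 0.0]
[-0.0, 9.5, -0.0] [7.6, 0.0, 0.0]
[-0.0, 14.6, 0.5] [11.4, 0.0, 0.0]
[0.0, 19.8, 1.5] [15.2, 0.0, -0.0]
[0.0, 25.2, 2.8] [19.0, 0.0, 0.0]
--
[0.0, 1.2, 13.3] [0.0, 0.0, 0.0]
[0.0, 2.3, 26.6] [0.0, 0.0, 0.0]
[0.0, 3.5, 39.8] [0.0, 0.0, 0.0]
--
[-0.0, 5.8, -3.8] [4.0, -0.0, -0.0]
[-0.0, 11.8, -7.1] [8.0, 0.0, 0.0]
[-0.0, 18.1, -10.1] [12.0, 0.0, 0.0]
[-0.0, 24.5, -12.6] [16.0, 0.0, 0.0]
[-0.0, 31.1, -14.6] [20.0, 0.0, 0.0]
--
[-0.0, 5.8, -3.8] [4.0, -0.0, 0.0]
[0.0, 11.8, -7.1] [8.0, -0.0, 0.0]
[0.0, 18.1, -10.1] [12.0, -0.0, 0.0]
[0.0, 24.5, -12.6] [16.0, -0.0, -0.0]
[-0.0, 31.1, -14.6] [20.0, -0.0, -0.0]
--
```

Emit:
{"method": "move_arm", "body": {
  "rows": [
    {"hand": -1,"delta_pos": [1.6,4.3,-1.2],"turn": [4,0,0]},
    {"hand": -1,"delta_pos": [1.6,8.1,-1.5],"turn": [7.7,0,0]},
    {"hand": -1,"delta_pos": [1.6,12.1,-1.4],"turn": [11.5,0,0]},
    {"hand": -1,"delta_pos": [1.6,16.3,-0.9],"turn": [15.3,0,0]},
    {"hand": -1,"delta_pos": [1.6,20.7,0],"turn": [19,0,0]}
  ]
}}

```text
time_s: 37.85
ee_pos: [0.5868, -0.3377, 0.224]
orientation: [-0.014, -0.122, 0.985, 0.12]
ft_force: [0.1, -0.3, -3.6]
width: 0.128
grasp_force: 62.4
```

Emit:
{"method": "move_arm", "body": {
  "rows": [
    {"hand": -1,"delta_pos": [0,4.6,-0.2],"turn": [3.8,0,0]},
    {"hand": -1,"delta_pos": [0,9.5,0],"turn": [7.6,0,0]},
    {"hand": -1,"delta_pos": [0,14.6,0.5],"turn": [11.4,0,0]},
    {"hand": -1,"delta_pos": [0,19.8,1.5],"turn": [15.2,0,0]},
    {"hand": -1,"delta_pos": [0,25.2,2.8],"turn": [19,0,0]}
  ]
}}

```text
time_s: 38.35
ee_pos: [0.5805, -0.313, 0.2273]
orientation: [0.007, -0.122, 0.991, -0.044]
ft_force: [0.9, 0.3, -2.0]
width: 0.127
grasp_force: 62.4
```

Emit:
{"method": "move_arm", "body": {
  "rows": [
    {"hand": -1,"delta_pos": [0,0.6,7],"turn": [0,0,0]},
    {"hand": -1,"delta_pos": [0,1.8,20],"turn": [0,0,0]},
    {"hand": -1,"delta_pos": [0,3,33],"turn": [0,0,0]},
    {"hand": -1,"delta_pos": [0,3.4,38],"turn": [0,0,0]},
    {"hand": -1,"delta_pos": [0,3.4,38],"turn": [0,0,0]}
  ]
}}

```text
time_s: 38.85
ee_pos: [0.5801, -0.3137, 0.1865]
orientation: [0.005, -0.122, 0.992, -0.042]
ft_force: [-0.2, -0.7, -3.7]
width: 0.133
grasp_force: 62.3
```

Run:
```python
from h import *
s,p,Q=st(); lip=p+Q.apply(LIP); e=(pose([0,0,0],104,0)[1].inv()*Q).as_euler('xyz',degrees=True); print(p,lip,e,s['joint_positions'].round(2),s['ft_force'])
for c in ['top','wrist']:
  r.read_camera(c)
  for l in ['cup','sugar1_center','scoop']: print(c,l,[(np.round(d['location'],3).tolist(),round(d['conf'],2)) for d in r.spot_point(l,c)])
```

```text
[ 0.5801431  -0.31373728  0.18652993] [ 0.56801527 -0.26527517  0.10100602] [ 4.84396805  0.02380162 -0.00918806] [-0.59  0.6   1.25 -0.06  1.23 -2.38] [-0.17141737 -0.67532359 -3.66356815]
top cup [([0.528, -0.023, 0.001], 0.82), ([0.566, -0.256, 0.008], 0.56)]
top sugar1_center [([0.562, -0.322, 0.114], 0.55)]
top scoop [([0.574, -0.297, 0.1], 0.62)]
wrist cup [([0.564, -0.251, 0.008], 0.86)]
wrist sugar1_center [([0.569, -0.326, 0.117], 0.68)]
wrist scoop [([0.579, -0.303, 0.101], 0.74), ([0.566, -0.25, 0.008], 0.72)]
```

Emit:
{"method": "move_arm", "body": {
  "rows": [
    {"hand": -1,"delta_pos": [0,4,1.6],"turn": [2.5,0,0]},
    {"hand": -1,"delta_pos": [0,7.7,-0.7],"turn": [5,0,0]},
    {"hand": -1,"delta_pos": [0,11.5,-2.7],"turn": [7.5,0,0]},
    {"hand": -1,"delta_pos": [0,15.3,-4.7],"turn": [10,0,0]},
    {"hand": -1,"delta_pos": [0,19.3,-6.4],"turn": [12.5,0,0]}
  ]
}}

```text
time_s: 39.75
ee_pos: [0.5761, -0.294, 0.1941]
orientation: [0.02, -0.121, 0.981, -0.152]
ft_force: [-0.5, 0.7, -2.7]
width: 0.131
grasp_force: 62.4
```

Emit:
{"method": "move_arm", "body": {
  "rows": [
    {"hand": -1,"delta_pos": [0,3.6,-2.4],"turn": [2.5,0,0]},
    {"hand": -1,"delta_pos": [0,7.3,-4.7],"turn": [5,0,0]},
    {"hand": -1,"delta_pos": [0,11.1,-6.7],"turn": [7.5,0,0]},
    {"hand": -1,"delta_pos": [0,14.9,-8.7],"turn": [10,0,0]},
    {"hand": -1,"delta_pos": [0,18.9,-10.4],"turn": [12.5,0,0]}
  ]
}}

```text
time_s: 40.25
ee_pos: [0.571, -0.2734, 0.1983]
orientation: [0.033, -0.118, 0.958, -0.258]
ft_force: [0.2, -0.0, -2.6]
width: 0.133
grasp_force: 62.5
```

Emit:
{"method": "move_arm", "body": {
  "rows": [
    {"hand": -1,"delta_pos": [0,3.6,-2.4],"turn": [2.5,0,0]},
    {"hand": -1,"delta_pos": [0,7.3,-4.7],"turn": [5,0,0]},
    {"hand": -1,"delta_pos": [0,11.1,-6.7],"turn": [7.5,0,0]},
    {"hand": -1,"delta_pos": [0,14.9,-8.7],"turn": [10,0,0]},
    {"hand": -1,"delta_pos": [0,18.9,-10.4],"turn": [12.5,0,0]}
  ]
}}

```text
time_s: 40.75
ee_pos: [0.5659, -0.2525, 0.1979]
orientation: [0.046, -0.113, 0.925, -0.361]
ft_force: [0.5, -0.3, -2.1]
width: 0.129
grasp_force: 62.5
```

Run:
```python
from h import *
s,p,Q=st(); lip=p+Q.apply(LIP); e=(pose([0,0,0],104,0)[1].inv()*Q).as_euler('xyz',degrees=True); print(p,lip,e,s['joint_positions'].round(2),s['ft_force'])
for c in ['top','wrist','scene']:
  im=snap(c,c+'16.png')
  for l in ['cup','sugar1_center','sugar6_center','scoop']: print(c,l,[(np.round(d['location'],3).tolist(),round(d['conf'],2)) for d in r.spot_point(l,c)])
  if c=='wrist':
    for b in blobs(im): print(b)
```

```text
[ 0.56588281 -0.25247606  0.19793915] [ 0.569384   -0.26492675  0.09974179] [42.6343515  -0.21595198 -0.06640105] [-0.25  0.46  1.71 -0.95  0.82 -1.44] [ 0.53833629 -0.31590795 -2.08613276]
top cup [([0.57, -0.259, 0.006], 0.44)]
top sugar1_center []
top sugar6_center [([0.447, 0.162, 0.006], 0.18)]
top scoop [([0.572, -0.292, 0.123], 0.73)]
wrist cup [([0.569, -0.252, 0.008], 0.87)]
wrist sugar1_center [([0.575, -0.292, 0.123], 0.53), ([0.558, -0.261, 0.017], 0.51)]
wrist sugar6_center []
wrist scoop [([0.574, -0.291, 0.12], 0.59)]
([0, 0, 376, 83, 19426], [210.0, 37.0])
([354, 107, 158, 187, 12056], [461.0, 195.0])
([386, 165, 13, 14, 82], [392.0, 172.0])
([391, 183, 20, 24, 354], [401.0, 196.0])
([405, 214, 15, 24, 106], [412.0, 227.0])
([235, 218, 38, 113, 3743], [254.0, 277.0])
scene cup [([0.568, -0.256, 0.01], 0.79), ([0.528, -0.015, 0.0], 0.76)]
scene sugar1_center []
scene sugar6_center [([0.571, -0.174, 0.061], 0.7), ([0.561, -0.252, 0.006], 0.3)]
scene scoop [([0.575, -0.297, 0.12], 0.82), ([0.56, -0.246, 0.21], 0.64)]
```

Run:
```python
from h import *
s,p,Q=st(); lip=p+Q.apply(LIP)
a=(lip,104,42.6); b=(lip+[0,0,.03],104,3)
_,Qe=pose([0,0,0],84.2,3); lt=np.array([.5069,.1001,.165])+Qe.apply(LIP)
c=(np.array([.54,-.15,.16]),96,3); d=(lt,84.2,3)
x=seq(a,b,6,(p,Q)); x=seq(b,c,4,x); x=seq(c,d,8,x); print(x[0],lt)
```

```text
[-0.2, -12.2, 3.3] [-6.5, 0.1, -0.0]
[-0.2, -23.7, 7.7] [-13.1, 0.1, -0.0]
[-0.2, -34.1, 12.9] [-19.7, 0.1, -0.0]
[-0.2, -43.5, 18.9] [-26.3, 0.1, -0.0]
[-0.2, -51.8, 25.6] [-32.9, 0.1, -0.0]
--
[0.0, -9.8, 2.2] [-6.6, 0.0, -0.0]
--
[1.9, 29.3, -9.3] [0.0, 0.1, 2.0]
[3.8, 58.6, -18.5] [-0.0, 0.2, 4.0]
[5.7, 88.0, -27.8] [-0.0, 0.3, 6.0]
[7.5, 117.5, -37.1] [-0.0, 0.4, 8.0]
--
[0.9, 38.5, 7.9] [0.0, 0.1, 1.5]
[1.7, 76.9, 15.7] [0.0, 0.2, 2.9]
[2.6, 115.5, 23.6] [-0.0, 0.2, 4.4]
[3.4, 154.0, 31.4] [0.0, 0.3, 5.9]
[4.3, 192.6, 39.3] [0.0, 0.4, 7.4]
--
[5.7, 38.2, 7.9] [0.0, 0.1, 1.5]
[11.5, 76.4, 15.7] [0.0, 0.2, 2.9]
[17.2, 114.7, 23.6] [0.0, 0.2, 4.4]
--
[0.5069 0.1001 0.165 ] [0.51222392 0.15251297 0.08112786]
```

Emit:
{"method": "move_arm", "body": {
  "rows": [
    {"hand": -1,"delta_pos": [0,-12.2,3.3],"turn": [-6.5,0,0]},
    {"hand": -1,"delta_pos": [0,-23.7,7.7],"turn": [-13,0,0]},
    {"hand": -1,"delta_pos": [0,-34,13],"turn": [-19.7,0,0]},
    {"hand": -1,"delta_pos": [0,-43.5,19],"turn": [-26.3,0,0]},
    {"hand": -1,"delta_pos": [0,-51.8,25.6],"turn": [-32.9,0,0]}
  ]
}}

```text
time_s: 42.0
ee_pos: [0.5795, -0.307, 0.2149]
orientation: [0.012, -0.123, 0.989, -0.081]
ft_force: [-0.2, -0.6, -2.7]
width: 0.135
grasp_force: 62.5
```

Emit:
{"method": "move_arm", "body": {
  "rows": [
    {"hand": -1,"delta_pos": [0,-9.8,2.2],"turn": [-6.6,0,0]},
    {"hand": -1,"delta_pos": [0,-9.8,2.2],"turn": [-6.6,0,0]},
    {"hand": -1,"delta_pos": [0,-9.8,-35],"turn": [-6.6,0,0]},
    {"hand": -1,"delta_pos": [0,-9.8,-35],"turn": [-6.6,0,0]}
  ]
}}

```text
time_s: 42.4
ee_pos: [0.5813, -0.3108, 0.2542]
orientation: [0.007, -0.122, 0.992, -0.029]
ft_force: [0.6, -0.5, -0.5]
width: 0.135
grasp_force: 62.5
```

Run:
```python
from h import *
s,p,Q=st(); lip=p+Q.apply(LIP); e=(pose([0,0,0],104,0)[1].inv()*Q).as_euler('xyz',degrees=True); print(s['time_s'],p,lip,e)
im=snap('top','t17.png'); K,T=campose('top')
for b in blobs(im[180:225,320:385],lo=(5,60,40),amin=5): print('cup',b)
u=proj('top',[.567,-.2545,.05]); print(u)
i=np.round(u).astype(int); hsv=cv2.cvtColor(im,cv2.COLOR_RGB2HSV); print(hsv[i[1]-14:i[1]+15:2,i[0]-16:i[0]+17:2,1])
for c in ['top','scene','wrist']:
  if c!='top': r.read_camera(c)
  for l in ['cup','sugar1_center','scoop','jaw_face','rest']: print(c,l,[(np.round(d['location'],3).tolist(),round(d['conf'],2)) for d in r.spot_point(l,c)])
_,Qe=pose([0,0,0],84.2,3); lt=np.array([.5069,.1001,.20])+Qe.apply(LIP)
b=(lip,104,3); c=(np.array([.54,-.15,lip[2]]),96,3); d=(lt,84.2,3)
x=seq(b,c,4,(p,Q)); x=seq(c,d,8,x); print(x[0],lt)
```

```text
42.4 [ 0.58134714 -0.31078672  0.25415608] [ 0.56923781 -0.26014374  0.16990258] [ 3.41934784 -0.39252308 -0.08274829]
cup ([0, 4, 54, 39, 1174], [18.0, 25.0])
cup ([43, 4, 10, 9, 40], [49.0, 7.0])
cup ([28, 17, 12, 15, 93], [33.0, 24.0])
[357.13340457 201.5832533 ]
[[119 118 118 119 112  88  37  49  51  49  49  51  51  61 109  99  36]
 [118 116 119 119  91  44  47  51  51  51  51  51  51  49  56 103  43]
 [ 79  53  81 106  34  48  51  53  51  51  49  49  50  51  50  58  48]
 [ 49  48  72  65  45  49  52  50  51  49  49  50  51  50  50  50  51]
 [ 51  47  66  35  50  50  51  48  48  51  51  52  50  51  50  49  49]
 [ 51  48  48  44  74 113  77  51  50  49  51  50  50  51  48  50  51]
 [ 51  46  50  47 121 121 114  53  51  49  53  52  50  51  48  50  51]
 [ 51  45  50  54 118 124 114  53  49  50  49  51  51  51  51  51  51]
 [ 49  49  50  52 116 118  46  90  56  47  50  50  51  49  51  51  48]
 [ 50  49  52  48  71  52 114 131 121  49  51  51  49  51  51  49  51]
 [ 50  47  63  51  49  58 128 128 126  64  51  53  51  51  49  48  54]
 [ 50  48 101  89  54  47  50 114  79  53  52  49  5
[... 889 characters left out ...]

wrist sugar1_center [([0.56, -0.262, 0.016], 0.68)]
wrist scoop [([0.572, -0.293, 0.162], 0.6), ([0.422, -0.1, 0.002], 0.6)]
wrist jaw_face [([0.563, -0.242, 0.018], 0.47)]
wrist rest [([0.422, -0.099, 0.001], 0.97)]
[1.7, 27.9, -1.3] [-0.4, 0.5, 2.1]
[4.0, 56.4, -3.0] [-0.4, 0.6, 4.1]
[6.2, 85.0, -4.7] [-0.4, 0.7, 6.1]
[8.4, 113.7, -6.5] [-0.4, 0.8, 8.0]
--
[0.9, 38.3, 4.7] [0.0, 0.1, 1.5]
[1.7, 76.6, 9.4] [0.0, 0.2, 2.9]
[2.6, 115.0, 14.2] [-0.0, 0.2, 4.4]
[3.4, 153.4, 18.9] [0.0, 0.3, 5.9]
[4.3, 191.8, 23.6] [0.0, 0.4, 7.4]
--
[5.7, 38.0, 4.7] [0.0, 0.1, 1.5]
[11.5, 76.1, 9.5] [0.0, 0.2, 2.9]
[17.2, 114.2, 14.2] [0.0, 0.2, 4.4]
--
[0.5069 0.1001 0.2   ] [0.51222392 0.15251297 0.11612786]
```

Emit:
{"method": "move_arm", "body": {
  "rows": [
    {"hand": -1,"delta_pos": [2,28,-1.5],"turn": [-0.4,0.4,2]},
    {"hand": -1,"delta_pos": [4,56.5,-3],"turn": [-0.4,0.5,4]},
    {"hand": -1,"delta_pos": [6,85,-5],"turn": [-0.4,0.6,6]},
    {"hand": -1,"delta_pos": [8.5,113.7,-6.5],"turn": [-0.4,0.8,8]}
  ]
}}

```text
time_s: 43.7
ee_pos: [0.5436, -0.201, 0.2502]
orientation: [-0.001, -0.052, 0.998, -0.023]
ft_force: [0.7, 0.2, -1.9]
width: 0.133
grasp_force: 62.5
```

Emit:
{"method": "move_arm", "body": {
  "rows": [
    {"hand": -1,"delta_pos": [1,38,4.5],"turn": [0,0.1,1.5]},
    {"hand": -1,"delta_pos": [1.7,76.6,9],"turn": [0,0.2,2.9]},
    {"hand": -1,"delta_pos": [2.6,115,14],"turn": [0,0.2,4.4]},
    {"hand": -1,"delta_pos": [3.4,153.4,19],"turn": [0,0.3,5.9]},
    {"hand": -1,"delta_pos": [4.3,191.8,23.6],"turn": [0,0.4,7.4]}
  ]
}}

```text
time_s: 44.2
ee_pos: [0.5193, -0.0115, 0.2178]
orientation: [-0.003, 0.013, 1.0, -0.023]
ft_force: [-0.2, -0.2, -2.7]
width: 0.133
grasp_force: 62.5
```

Emit:
{"method": "move_arm", "body": {
  "rows": [
    {"hand": -1,"delta_pos": [5.7,38,4.7],"turn": [0,0.1,1.5]},
    {"hand": -1,"delta_pos": [11.5,76,9.5],"turn": [0,0.2,2.9]},
    {"hand": -1,"delta_pos": [17.2,114.2,14.2],"turn": [0,0.2,4.4]},
    {"hand": -1,"delta_pos": [17.2,114.2,14.2],"turn": [0,0.2,4.4]},
    {"hand": -1,"delta_pos": [17.2,114.2,14.2],"turn": [0,0.2,4.4]}
  ]
}}

```text
time_s: 44.7
ee_pos: [0.505, 0.1014, 0.1984]
orientation: [-0.004, 0.049, 0.999, -0.024]
ft_force: [-0.0, 0.7, -2.1]
width: 0.128
grasp_force: 62.5
```

Run:
```python
from h import *
s,p,Q=st(); lip=p+Q.apply(LIP); e=(pose([0,0,0],84.2,0)[1].inv()*Q).as_euler('xyz',degrees=True); print(s['time_s'],p,lip,e)
im=snap('top','t18.png')
u=proj('top',[.567,-.2545,.05]); i=np.round(u).astype(int); hsv=cv2.cvtColor(im,cv2.COLOR_RGB2HSV); print(hsv[i[1]-14:i[1]+15:2,i[0]-16:i[0]+17:2,1])
for c in ['top','wrist']:
  if c!='top': w=snap(c,'w18.png'); K,T=campose(); np.savez('w18.npz',K=K,T=T)
  for l in ['sugar1_center','scoop','lane_back','lane_front','tray']: print(c,l,[(np.round(d['location'],3).tolist(),round(d['conf'],2)) for d in r.spot_point(l,c)])
```

```text
44.7 [0.50495439 0.10144629 0.19843713] [0.50971523 0.15432176 0.11482183] [ 2.72309012  0.31268398 -0.16253963]
[[111 112 112 114 116 107  32  45  51  49  50  48  47  46  99 107  43]
 [114 114 117 116  89  35  49  51  49  51  50  50  49  49  48  99  44]
 [ 75  35  79 101  23  49  51  51  51  50  50  49  49  48  49  44  40]
 [ 49  46  73  74  39  34  38  41  49  50  50  49  49  51  49  51  36]
 [ 49  46  66  31  12  12  12  12  31  42  49  51  49  50  51  51  40]
 [ 51  48  48  26  54 112  58  12  13  38  47  49  51  48  48  50  47]
 [ 49  46  49  31 119 121 113  13  12  28  46  49  50  50  50  49  47]
 [ 50  44  47  31 118 117 100  13  11  27  25  44  50  48  51  51  45]
 [ 49  42  50  52 105 110  24  58  14  28  40  45  51  49  49  51  39]
 [ 47  40  51  38  49  50 107 121 113  42  43  49  50  48  49  48  42]
 [ 39  24  58  51  37  54 123 118 118  63  47  50  48  48  49  39  29]
 [ 46  35  89  87  48  34  48 112  77  50  50  48  48  49  44  56  56]
 [ 99 116 117 106 104  88  54  43  36  51  48  48  41  41  66 110  58]
 [113 115 116 116 109 113 114  72  38  26  18  22  34  67 117 117  59]
 [101 106 108 107 109 110 117  99  51  50  43  25  67 111 112 111  62]]
top sugar1_center [([0.552, -0.257, 0.021], 0.54)]
top scoop []
top lane_back []
top lane_front [([0.447, 0.161, 0.004], 0.94), ([0.569, -0.174, 0.057], 0.17)]
top tray [([0.483, 0.154, -0.002], 0.94)]
wrist sugar1_center []
wrist scoop [([0.507, 0.119, 0.115], 0.65)]
wrist lane_back [([0.517, 0.157, 0.007], 0.73)]
wrist lane_front [([0.45, 0.161, 0.008], 0.69)]
wrist tray [([0.48, 0.156, 0.003], 0.65), ([0.448, 0.162, 0.011], 0.64)]
```

Run:
```python
from h import *
c=r.get_calibration('wrist');K=np.array(c['K']);_,Q=pose([0,0,0],104,42.634)
T=np.eye(4);T[:3,:3]=Q.as_matrix();T[:3,3]=[.56588,-.25248,.19794];T=T@np.array(c['mount'])
for u,v in [(392,172),(401,196),(412,227),(391,183),(411,207)]: print(u,v,ray(K,T,u,v,.018).round(3),ray(K,T,u,v,.032).round(3))
im=cv2.imread('pics/wrist16.png')[:,:,::-1].copy(); hsv=cv2.cvtColor(im,cv2.COLOR_RGB2HSV)
print(hsv[150:250:4,370:450:4,1]); print(hsv[150:250:4,370:450:4,2])
def pj(P):
  v=np.linalg.inv(T)@np.append(P,1); w=K@v[:3]; return (w[:2]/w[2]).round(0)
for z,rad in [(.09,.031),(.012,.022)]:
  print(z,[pj([.567+rad*np.cos(a),-.2545+rad*np.sin(a),z]).tolist() for a in np.arange(0,6.28,.785)])
# scoop interior now
w=cv2.imread('pics/w18.png')[:,:,::-1].copy(); h2=cv2.cvtColor(w,cv2.COLOR_RGB2HSV); print(h2[155:245:6,232:348:6,1])
```

```text
392 172 [ 0.561 -0.262  0.018] [ 0.557 -0.258  0.032]
401 196 [ 0.577 -0.248  0.018] [ 0.572 -0.245  0.032]
412 227 [ 0.598 -0.231  0.018] [ 0.591 -0.228  0.032]
391 183 [ 0.57  -0.26   0.018] [ 0.565 -0.256  0.032]
411 207 [ 0.582 -0.238  0.018] [ 0.577 -0.235  0.032]
[[ 61  65  66  71  69  69  73 121 139 139 138 147 147 150 151 139 140 136
  139 141]
 [ 44  52  66  67  67  67  69  68  66  71  78  99 142 141 149 152 143 144
  144 142]
 [ 62  52  39  42  62  69  68  65  65  67  67  68  69 116 138 151 153 146
  144 144]
 [ 66  67  65  60  44  48  67  67  64  67  68  68  66  68  97 141 153 149
  146 144]
 [ 66  67  65  67 108  69  39  65  66  67  69  67  68  67  66 121 152 149
  146 143]
 [ 66  64  65  68  67 157  82  40  64  68  63  67  67  65  65  70 146 155
  151 113]
 [ 67  64  66  66  65  92 167  70  42  66  65  67  67  68  67  69 111 154
   96  68]
 [ 66  64  66  67  65  66 117  79  45  50  66  65  65  68  66  67  85 119
   67  70]
 [ 62  63  65  65  66  65  67  64  80  35  64  63  67  67  65  67  72  64
   68  67]
 [ 66  61  62  67  67  66  66 125 170  61  46  67  67  67  67  65
[... 4266 characters left out ...]
  57  61
  182 183]
 [ 68  76  55  58  56  58  57  55  57  56  55  54  54  57  56  54  55  60
  176 176]
 [ 69  76  57  56  58  57  56  53  52  54  55  51  56  56  56  56  57  56
  150 149]
 [ 66  74  56  54  58  55  53  55  55  51  57  55  56  56  53  58  56  62
  153 152]
 [ 68  63  55  59  53  56  53  55  54  52  54  53  53  53  53  56  58  59
   53  55]
 [ 66  62 108 128 120 129  52  54  55  50  54  55  51  53  53  52  53  57
   54  52]
 [ 64  66 109 124 126 120  60  52  52  52  54  51  55  55  53  53  55  44
   35  35]
 [ 49  57 113 122 131 133  79  55  55  54  52  53  54  54  56  39  38  35
   34  34]
 [ 59  71 114 117 122 124 101  60  57  57  54  52  55  54  46  37  35  35
   34  34]]
```

Run:
```python
from h import *
K,T=campose('top'); C=T[:3,3]; print(C)
cup=np.array([.567,-.2555])
# bottom area (z=.026 cube top) visible through the mouth: ray from camera to point crosses z=.09 within r=.031
g=np.arange(-.024,.025,.004)
for y in g[::-1]*1:
  pass
print('rows x desc, cols y desc; 1=visible at z=.026')
for dx in g[::-1]:
  o=''
  for dy in g[::-1]:
    P=np.array([cup[0]+dx,cup[1]+dy,.026]); t=(.09-P[2])/(C[2]-P[2]); q=P+t*(C-P); o+=('.' if np.hypot(dx,dy)>.024 else '1' if np.hypot(*(q[:2]-cup))<.031 else '0')
  print(o)
im=cv2.imread('pics/t18.png')[:,:,::-1].copy(); hsv=cv2.cvtColor(im,cv2.COLOR_RGB2HSV)
m=cv2.inRange(hsv,(5,85,40),(28,255,255))
n,_,S,cen=cv2.connectedComponentsWithStats(m)
for i in range(1,n):
  if 8<S[i][4]<400 and 130<cen[i][0]<390 and 110<cen[i][1]<310: print(S[i],ray(K,T,*cen[i],.02).round(3))
s3=cv2.imread('pics/scene16.png')[:,:,::-1].copy()
w=r.read_camera('scene'); cv2.imwrite('pics/s18.png',w[:,:,::-1])
for l in ['sugar1_center','sugar2_center','sugar3_center','sugar4_center']: print(l,[(np.round(d['location'],3).tolist(),round(d['conf'],2)) for d in r.recognise(l,'scene')],[(np.round(d['location'],3).tolist(),round(d['conf'],2)) for d in r.recognise(l,'top')])
```

```text
[ 0.48025426 -0.00355987  0.99168432]
rows x desc, cols y desc; 1=visible at z=.026
......1......
...1111111...
..011111111..
.00111111111.
.00111111111.
.00111111111.
0001111111111
.00111111111.
.00111111111.
.00011111111.
..000111111..
...0001111...
......0......
[365 186   8   6  23] [ 0.606 -0.296  0.02 ]
[348 198   6   8  34] [ 0.571 -0.246  0.02 ]
[352 205   7   6  29] [ 0.555 -0.257  0.02 ]
[219 212   9   8  60] [0.532 0.084 0.02 ]
[236 263  19  22 301] [0.385 0.027 0.02 ]
sugar1_center [([0.476, 0.162, 0.012], 0.2)] []
sugar2_center [] [([0.437, 0.163, 0.006], 0.66)]
sugar3_center [([0.548, -0.193, 0.032], 0.3), ([0.739, 0.268, 0.088], 0.26)] []
sugar4_center [([0.477, 0.159, 0.007], 0.62)] []
```

Run:
```python
from h import *
a=cv2.imread('pics/t0.png')[:,:,::-1].copy();b=cv2.imread('pics/t18.png')[:,:,::-1].copy()
for n,im in (('t0',a),('t18',b)):
  h=cv2.cvtColor(im,cv2.COLOR_RGB2HSV); print(n); print(h[180:216,336:380:2,2][::2]); 
d=np.abs(a.astype(int)-b.astype(int)).sum(2)
m=(d>90).astype(np.uint8); n,_,S,cen=cv2.connectedComponentsWithStats(m); K,T=campose('top')
for i in range(1,n):
  if S[i][4]>6: print(S[i],ray(K,T,*cen[i],.01).round(3))
```

```text
t0
[[226 227 226 227 227 227 227 227 226 227 227 227 227 226 226 226 226 226
  226 226 226 226]
 [227 227 227 227 227 227 227 227 227 226 227 227 227 227 226 226 226 226
  226 226 226 226]
 [221 220 221 221 221 221 221 220 221 222 222 221 221 221 222 223 223 223
  226 227 226 226]
 [214 214 213 214 213 214 213 212 212 213 213 210 159 200 202 213 213 213
  214 226 226 226]
 [216 216 216 216 216 215 210 206 172 131 136 142 162 208 220 205 215 216
  210 224 226 226]
 [216 215 212 210 205 175 172 131 122 123 120 123 120 133 203 218 205 215
  209 224 226 226]
 [210 209 200 138 128 172 124 123 123 120 119 119 119 122 119 199 213 204
  210 224 226 226]
 [203 199 126 116 175 146 154 153 132 121 119 119 118 117 122 118 209 218
  181 224 226 226]
 [198 134 117 129 183 224 225 225 208 182 121 118 117 116 116 112 137 211
  217 225 226 226]
 [172 125 168 131 225 227 226 227 225 216 179 120 117 116 115 120 120 169
  177 225 226 226]
 [194 148 121 135 225 227 227 227 227 219 189 128 116 115 115 116 114 210
  214 225 226 226]
 [194 187 104 137 226 227 227 227 227 225 218 162 115 115 115 116 115 206

[... 2833 characters left out ...]
 30 539] [ 0.422 -0.092  0.01 ]
[165 246  11   2  14] [0.454 0.221 0.01 ]
[168 248   7   7  28] [0.442 0.218 0.01 ]
[180 252   6   5  22] [0.434 0.187 0.01 ]
[196 261  11   2  12] [0.416 0.139 0.01 ]
[112 271   8   1   8] [0.391 0.357 0.01 ]
[125 273   2   8  12] [0.376 0.33  0.01 ]
[101 283  30  42 771] [0.306 0.351 0.01 ]
[188 311  18  57 383] [0.223 0.15  0.01 ]
[167 318  19  16 155] [0.26 0.2  0.01]
[103 329   7  19  75] [0.22  0.376 0.01 ]
[ 87 335  13  24 218] [0.206 0.405 0.01 ]
[102 347  60  16 212] [0.194 0.326 0.01 ]
[173 349  15   2  25] [0.198 0.189 0.01 ]
[205 350   2  10  13] [0.189 0.123 0.01 ]
[178 352  10   1  10] [0.193 0.181 0.01 ]
[188 367  26  17 221] [0.137 0.139 0.01 ]
```

Emit:
{"method": "move_arm", "body": {
  "rows": [
    {"hand": -1,"delta_pos": [-2,0,20],"turn": [0,0,0]},
    {"hand": -1,"delta_pos": [-2,1,50],"turn": [0,0,0]},
    {"hand": -1,"delta_pos": [-2,2,72],"turn": [0,0,0]},
    {"hand": -1,"delta_pos": [-2,2,75],"turn": [0,0,0]},
    {"hand": -1,"delta_pos": [-2,2,75],"turn": [0,0,0]}
  ]
}}

```text
time_s: 46.25
ee_pos: [0.5064, 0.0992, 0.1232]
orientation: [-0.005, 0.05, 0.998, -0.023]
ft_force: [-0.1, -0.8, -1.8]
width: 0.129
grasp_force: 62.4
```

Emit:
{"method": "move_arm", "body": {
  "rows": [
    {"hand": -1,"delta_pos": [0,0,4],"turn": [0,0,0]},
    {"hand": -1,"delta_pos": [0,0,7],"turn": [0,0,0]},
    {"hand": -1,"delta_pos": [0,0,7],"turn": [0,0,0]}
  ]
}}

```text
time_s: 46.55
ee_pos: [0.5064, 0.0988, 0.1166]
orientation: [-0.004, 0.05, 0.998, -0.023]
ft_force: [0.7, -0.3, -2.4]
width: 0.133
grasp_force: 62.4
```

Run:
```python
from h import *
s,p,Q=st(); lip=p+Q.apply(LIP); e=(pose([0,0,0],84.2,0)[1].inv()*Q).as_euler('xyz',degrees=True); print(p,lip,e,s['ft_force'])
im=snap('wrist','w19.png'); g=cv2.cvtColor(im,cv2.COLOR_RGB2HSV)
# column profiles at cols right of the lip: print V along rows
K,T=campose()
for col in (362,375):
  print(col,[(v,(Q.inv().apply(ray(K,T,col,v,.03)-p)*1e3).round(0)[0],g[v,col,2]) for v in range(150,262,3)])
```

```text
[0.50644148 0.09884832 0.11661828] [0.51135964 0.15174949 0.03302834] [ 2.69559547  0.29725148 -0.02086154] [ 0.65495876 -0.25514654 -2.38570328]
362 [(150, np.float64(35.0), np.uint8(113)), (153, np.float64(33.0), np.uint8(167)), (156, np.float64(31.0), np.uint8(169)), (159, np.float64(29.0), np.uint8(155)), (162, np.float64(27.0), np.uint8(162)), (165, np.float64(25.0), np.uint8(158)), (168, np.float64(23.0), np.uint8(163)), (171, np.float64(21.0), np.uint8(167)), (174, np.float64(19.0), np.uint8(167)), (177, np.float64(17.0), np.uint8(165)), (180, np.float64(15.0), np.uint8(169)), (183, np.float64(12.0), np.uint8(163)), (186, np.float64(10.0), np.uint8(156)), (189, np.float64(8.0), np.uint8(164)), (192, np.float64(6.0), np.uint8(166)), (195, np.float64(4.0), np.uint8(161)), (198, np.float64(2.0), np.uint8(160)), (201, np.float64(-0.0), np.uint8(168)), (204, np.float64(-2.0), np.uint8(170)), (207, np.float64(-5.0), np.uint8(165)), (210, np.float64(-7.0), np.uint8(159)), (213, np.float64(-9.0), np.uint8(154)), (216, np.float64(-11.0), np.uint8(162)), (219, np.float64(-13.0), np.uint
[... 1413 characters left out ...]
(159)), (213, np.float64(-9.0), np.uint8(154)), (216, np.float64(-11.0), np.uint8(164)), (219, np.float64(-13.0), np.uint8(162)), (222, np.float64(-15.0), np.uint8(158)), (225, np.float64(-18.0), np.uint8(156)), (228, np.float64(-20.0), np.uint8(129)), (231, np.float64(-22.0), np.uint8(92)), (234, np.float64(-24.0), np.uint8(91)), (237, np.float64(-27.0), np.uint8(92)), (240, np.float64(-29.0), np.uint8(121)), (243, np.float64(-31.0), np.uint8(168)), (246, np.float64(-34.0), np.uint8(173)), (249, np.float64(-36.0), np.uint8(213)), (252, np.float64(-38.0), np.uint8(215)), (255, np.float64(-41.0), np.uint8(217)), (258, np.float64(-43.0), np.uint8(217)), (261, np.float64(-45.0), np.uint8(217))]
```

Emit:
{"method": "move_arm", "body": {
  "rows": [
    {"hand": -1,"delta_pos": [0,0,4],"turn": [0,0,0]},
    {"hand": -1,"delta_pos": [0,0,8],"turn": [0,0,0]},
    {"hand": -1,"delta_pos": [0,0,8],"turn": [0,0,0]}
  ]
}}

```text
time_s: 46.9
ee_pos: [0.5069, 0.0984, 0.1081]
orientation: [-0.003, 0.05, 0.998, -0.023]
ft_force: [2.7, -0.1, -3.9]
width: 0.133
grasp_force: 62.3
```

Emit:
{"method": "move_arm", "body": {
  "rows": [
    {"hand": -1,"delta_pos": [0,0,5],"turn": [0,0,0]},
    {"hand": -1,"delta_pos": [0,0,9],"turn": [0,0,0]},
    {"hand": -1,"delta_pos": [0,0,13],"turn": [0,0,0]},
    {"hand": -1,"delta_pos": [0,0,13],"turn": [0,0,0]}
  ]
}}

```text
time_s: 47.3
ee_pos: [0.5067, 0.0978, 0.0949]
orientation: [-0.004, 0.05, 0.998, -0.023]
ft_force: [5.3, -1.5, -4.9]
width: 0.13
grasp_force: 62.3
```

Emit:
{"method": "move_arm", "body": {
  "rows": [
    {"hand": -1,"delta_pos": [0,0,2],"turn": [0,0,0]},
    {"hand": -1,"delta_pos": [0,0,4.5],"turn": [0,0,0]},
    {"hand": -1,"delta_pos": [0,0,4.5],"turn": [0,0,0]}
  ]
}}

```text
time_s: 47.6
ee_pos: [0.5068, 0.0976, 0.091]
orientation: [-0.003, 0.05, 0.998, -0.023]
ft_force: [5.5, -0.0, -0.7]
width: 0.132
grasp_force: 62.7
```

Emit:
{"method": "move_arm", "body": {
  "rows": [
    {"hand": -1,"delta_pos": [-0.8,0,1],"turn": [0,0,0]},
    {"hand": -1,"delta_pos": [-0.8,6,1],"turn": [0,0,0]},
    {"hand": -1,"delta_pos": [-0.8,13,0.6],"turn": [0,0,0]},
    {"hand": -1,"delta_pos": [-0.8,20,0.3],"turn": [0,0,0]},
    {"hand": -1,"delta_pos": [-0.8,27,0],"turn": [0,0,0]}
  ]
}}

```text
time_s: 48.1
ee_pos: [0.5097, 0.1238, 0.0909]
orientation: [-0.004, 0.05, 0.998, -0.024]
ft_force: [0.8, -5.4, 13.3]
width: 0.132
grasp_force: 64.3
```

Emit:
{"method": "move_arm", "body": {
  "rows": [
    {"hand": -1,"delta_pos": [0,6,-0.3],"turn": [0,0,0]},
    {"hand": -1,"delta_pos": [0,12,-0.6],"turn": [0,0,0]},
    {"hand": -1,"delta_pos": [0,18,-0.9],"turn": [0,0,0]},
    {"hand": -1,"delta_pos": [0,24,-1.1],"turn": [0,0,0]},
    {"hand": -1,"delta_pos": [0,30,-1.4],"turn": [0,0,0]}
  ]
}}

```text
time_s: 48.6
ee_pos: [0.5124, 0.1536, 0.0909]
orientation: [-0.004, 0.05, 0.998, -0.024]
ft_force: [0.2, -6.3, 12.7]
width: 0.133
grasp_force: 64.4
```

Emit:
{"method": "move_arm", "body": {
  "rows": [
    {"hand": -1,"delta_pos": [0,4,-0.2],"turn": [0,0,0]},
    {"hand": -1,"delta_pos": [0,8,-0.4],"turn": [0,0,0]},
    {"hand": -1,"delta_pos": [0,12,-0.6],"turn": [0,0,0]},
    {"hand": -1,"delta_pos": [0,16,-0.8],"turn": [0,0,0]},
    {"hand": -1,"delta_pos": [0,20,-1],"turn": [0,0,0]}
  ]
}}

```text
time_s: 49.1
ee_pos: [0.5142, 0.1735, 0.0909]
orientation: [-0.004, 0.05, 0.998, -0.024]
ft_force: [-1.2, -6.0, 12.9]
width: 0.13
grasp_force: 64.4
```

Run:
```python
from h import *
s,p,Q=st(); lip=p+Q.apply(LIP); print(p,lip,s['ft_force'])
im=snap('wrist','w20.png'); hsv=cv2.cvtColor(im,cv2.COLOR_RGB2HSV)
print(hsv[155:245:5,232:372:5,1])
```

```text
[0.51419978 0.17345761 0.0908543 ] [0.51900584 0.22622865 0.00717563] [-1.17034753 -6.02875921 12.89823778]
[[192 196 190 188 187 183 188 192 192 192 186 185 187 189 180 189 183 181
  171 169 166 167 161 168 165 176 176  56]
 [199 193 188 191 188 190 191 189 191 189 188 191 187 190 185 184 182 182
  181 179 175 170 172 173 180 177 169  56]
 [194 186 176 168 165 163 163 160 149 150 147 149 135 135 135 131 130 123
  114 115 114 104 163 154 157 174 156  54]
 [193  47  56  60  60  60  61  59  58  60  56  56  58  66  63  55  59  61
   60  59  58  61 164 154 145 155 139  55]
 [192 105  68  67  59  57  55  59  57  56  56  56  60  57  56  56  60  59
   94 159  79  64 167 152 148 159 113  55]
 [187 110  65  65  57  58  56  57  57  56  55  57  61  57  57  58  55  67
  168 164 167 144 164 152 140 153  87  55]
 [187 107  68  61  59  56  58  55  60  59  59  58  57  58  57  56  51 147
  168 164 173 166 162 153 148 152  78  55]
 [189 112  66  61  64  66  57  59  60  60  57  59  54  56  57  56  64 156
  168 173 173 165 167 158 151 151  72  55]
 [187 105  66  63  62  65  57  60  55  57  59  56  57  5
[... 414 characters left out ...]
186 132  64  62  59  58  58  54  54  53  54  53  53  54  56  53  57  57
   57  55  56 143 159 140 148 149  70  54]
 [183 140  77 146 150 154 144  56  55  52  52  55  55  52  52  57  57  55
   54  60  56 146 155 145 149 145  70  55]
 [188 148 124 176 166 158 153  69  55  52  52  53  58  54  57  55  58  56
   57  56  55 154 156 144 153 150  70  54]
 [182 123 132 170 170 173 154  88  57  53  54  53  55  53  54  58  55  58
   54  53  57 154 143 138 149 141  59  55]
 [ 64  70 165 165 171 147 158 137  61  62  59  57  53  57  54  58  58  57
  130 171 153 151 144 136 150 132  56  54]
 [ 64  75 178 159 155 153 158 149  59  59  61  54  56  56  55  58  70 125
  154 159 160 156 145 138 146 102  55  55]]
```

Emit:
{"method": "move_arm", "body": {
  "rows": [
    {"hand": -1,"delta_pos": [0,2,-0.1],"turn": [0,0,0]},
    {"hand": -1,"delta_pos": [0,3.5,-0.2],"turn": [0,0,0]},
    {"hand": -1,"delta_pos": [0,3.5,-0.2],"turn": [0,0,0]}
  ]
}}

```text
time_s: 49.45
ee_pos: [0.5146, 0.177, 0.0909]
orientation: [-0.004, 0.05, 0.998, -0.024]
ft_force: [-0.3, -4.3, 11.7]
width: 0.134
grasp_force: 64.4
```

Emit:
{"method": "move_arm", "body": {
  "rows": [
    {"hand": -1,"delta_pos": [0,-5.7,-0.5],"turn": [-4,0,0]},
    {"hand": -1,"delta_pos": [0,-11.4,-0.6],"turn": [-8,0,0]},
    {"hand": -1,"delta_pos": [0,-17.1,-0.3],"turn": [-12,0,0]},
    {"hand": -1,"delta_pos": [0,-22.7,0.4],"turn": [-16,0,0]},
    {"hand": -1,"delta_pos": [0,-28.3,1.4],"turn": [-20,0,0]}
  ]
}}

```text
time_s: 49.95
ee_pos: [0.5113, 0.1495, 0.0893]
orientation: [0.004, 0.05, 0.987, 0.152]
ft_force: [1.3, 0.5, -2.3]
width: 0.131
grasp_force: 62.4
```

Emit:
{"method": "move_arm", "body": {
  "rows": [
    {"hand": -1,"delta_pos": [0,-5.7,-0.5],"turn": [-4,0,0]},
    {"hand": -1,"delta_pos": [0,-11.4,-0.6],"turn": [-8,0,0]},
    {"hand": -1,"delta_pos": [0,-17.1,-0.3],"turn": [-12,0,0]},
    {"hand": -1,"delta_pos": [0,-22.7,0.4],"turn": [-16,0,0]},
    {"hand": -1,"delta_pos": [0,-22.7,0.4],"turn": [-16,0,0]}
  ]
}}

```text
time_s: 50.45
ee_pos: [0.5091, 0.1268, 0.0811]
orientation: [0.01, 0.051, 0.956, 0.287]
ft_force: [2.0, -0.2, -3.2]
width: 0.134
grasp_force: 62.4
```

Emit:
{"method": "move_arm", "body": {
  "rows": [
    {"hand": -1,"delta_pos": [0,8,-12],"turn": [0,0,0]},
    {"hand": -1,"delta_pos": [0,22,-34],"turn": [0,0,0]},
    {"hand": -1,"delta_pos": [0,38,-58],"turn": [0,0,0]},
    {"hand": -1,"delta_pos": [0,55,-84],"turn": [0,0,0]},
    {"hand": -1,"delta_pos": [0,71,-109],"turn": [0,0,0]}
  ]
}}

```text
time_s: 50.95
ee_pos: [0.5089, 0.1288, 0.2148]
orientation: [0.01, 0.048, 0.957, 0.285]
ft_force: [0.8, -0.4, -2.3]
width: 0.133
grasp_force: 62.5
```

Emit:
{"method": "move_arm", "body": {
  "rows": [
    {"hand": -1,"delta_pos": [0,0,0],"turn": [0,0,0]},
    {"hand": -1,"delta_pos": [0,0,0],"turn": [0,0,0]}
  ]
}}

```text
time_s: 51.15
ee_pos: [0.5095, 0.1284, 0.2132]
orientation: [0.011, 0.048, 0.957, 0.285]
ft_force: [-0.1, 0.0, -2.8]
width: 0.131
grasp_force: 62.5
```

Run:
```python
from h import *
s,p,Q=st(); lip=p+Q.apply(LIP); e=(pose([0,0,0],84.2,0)[1].inv()*Q).as_euler('xyz',degrees=True); print(p,lip,e,s['ft_force'])
im=snap('wrist','w21.png'); hsv=cv2.cvtColor(im,cv2.COLOR_RGB2HSV)
print(hsv[160:240:5,232:312:5,1])
a=(lip,84.2,-33); b=([.53,-.02,.178],88,-33); c=(np.array([.567,-.245,.178]),98,-33)
x=seq(a,b,6,(p,Q)); x=seq(b,c,7,x)
```

```text
[0.50950457 0.12842092 0.21324942] [0.51836334 0.22004212 0.17668334] [-33.20010998   0.31516685  -0.15208931] [-0.11005279  0.03180891 -2.79320112]
[[152 150 108  52  44  44  42  44  42  44  67  75  75  74  69  69]
 [152 114  63  62  62  64  59  60  61  61  57  58  59  56  57  56]
 [151  55  48  49  49  49  49  52  51  50  46  46  51  54  52  45]
 [146  59  50  57  62 152 164 162 160 157  47  48  46  46  48  45]
 [144  59  49  54  58 124 161 160 160 160  51  45  46  46  45  45]
 [144  61  49  53  58  77 165 160 161 162  65  46  46  45  47  47]
 [147  65  53  59  61  60 165 163 162 149  65  46  46  46  44  46]
 [126  69  56  59  58  56  71  54  48  47  46  47  46  45  47  45]
 [ 37  42  59  56  56  56  48  47  48  46  47  47  46  45  45  45]
 [ 37  41  57  56  58  56  49  47  48  46  46  45  46  45  46  45]
 [ 35  41  55  58  58  59  49  47  47  47  46  47  47  47  47  45]
 [ 35  42  54  57  59  57  51  45  47  45  46  47  46  47  45  46]
 [ 37  43  60 105 105 113 103  47  47  45  46  46  46  47  45  45]
 [ 38  40  80 107 110 108 126  61  47  45  45  47  47  44  45  45]
 [ 38  44  86 101 113 107 120  83  50  51  51  48  48  45  46  47]
 [ 57  62  99 107 112 111 123 124  58  61  57  56  53  54  54  56]]
[-6.4, -32.7, -22.1] [0.2, -0.0, -0.6]
[-13.3, -65.7, -44.0] [0.2, 0.3, -1.1]
[-20.2, -98.7, -65.9] [0.2, 0.7, -1.6]
[-27.1, -131.7, -87.8] [0.2, 1.0, -2.2]
[-34.0, -164.7, -109.7] [0.2, 1.4, -2.7]
--
[-4.8, -33.3, -21.9] [-0.0, 0.3, -0.5]
--
[-8.7, -26.8, -17.4] [0.0, 0.8, -1.2]
[-17.4, -53.5, -34.7] [-0.0, 1.6, -2.4]
[-26.1, -80.1, -52.0] [-0.0, 2.3, -3.6]
[-34.8, -106.8, -69.3] [-0.0, 3.1, -4.8]
[-43.5, -133.3, -86.6] [0.0, 3.9, -6.0]
--
[-4.7, -27.2, -17.7] [-0.0, 0.8, -1.2]
[-9.3, -54.4, -35.3] [-0.0, 1.6, -2.4]
--
```

Emit:
{"method": "move_arm", "body": {
  "rows": [
    {"hand": -1,"delta_pos": [-3,-15,-10],"turn": [0,0,-0.3]},
    {"hand": -1,"delta_pos": [-9,-45,-30],"turn": [0,0.2,-0.8]},
    {"hand": -1,"delta_pos": [-17,-83,-55],"turn": [0,0.5,-1.4]},
    {"hand": -1,"delta_pos": [-26,-125,-83],"turn": [0,1,-2]},
    {"hand": -1,"delta_pos": [-34,-164.7,-109.7],"turn": [0,1.4,-2.7]}
  ]
}}

```text
time_s: 51.7
ee_pos: [0.5235, -0.0738, 0.2122]
orientation: [0.005, 0.023, 0.958, 0.287]
ft_force: [0.5, 0.5, -2.4]
width: 0.131
grasp_force: 62.5
```

Emit:
{"method": "move_arm", "body": {
  "rows": [
    {"hand": -1,"delta_pos": [-4.8,-33.3,-21.9],"turn": [0,0.3,-0.5]},
    {"hand": -1,"delta_pos": [-4.8,-33.3,-21.9],"turn": [0,0.3,-0.5]}
  ]
}}

```text
time_s: 51.9
ee_pos: [0.5273, -0.1173, 0.2113]
orientation: [0.005, 0.021, 0.958, 0.286]
ft_force: [0.5, 0.4, -2.1]
width: 0.13
grasp_force: 62.5
```

Emit:
{"method": "move_arm", "body": {
  "rows": [
    {"hand": -1,"delta_pos": [-5,-15,-10],"turn": [0,0.5,-0.7]},
    {"hand": -1,"delta_pos": [-14,-43,-28],"turn": [0,1.3,-2]},
    {"hand": -1,"delta_pos": [-24,-74,-48],"turn": [0,2.2,-3.3]},
    {"hand": -1,"delta_pos": [-34,-105,-68],"turn": [0,3.1,-4.8]},
    {"hand": -1,"delta_pos": [-43.5,-133.3,-86.6],"turn": [0,3.9,-6]}
  ]
}}

```text
time_s: 52.4
ee_pos: [0.5647, -0.2736, 0.2112]
orientation: [-0.014, -0.042, 0.957, 0.287]
ft_force: [0.0, -0.5, -1.7]
width: 0.132
grasp_force: 62.5
```

Emit:
{"method": "move_arm", "body": {
  "rows": [
    {"hand": -1,"delta_pos": [-5,-27,-17.5],"turn": [0,0.8,-1.2]},
    {"hand": -1,"delta_pos": [-9.3,-54.4,-35.3],"turn": [0,1.6,-2.4]},
    {"hand": -1,"delta_pos": [-9.3,-54.4,-35.3],"turn": [0,1.6,-2.4]},
    {"hand": -1,"delta_pos": [-9.3,-54.4,-35.3],"turn": [0,1.6,-2.4]}
  ]
}}

```text
time_s: 52.8
ee_pos: [0.5796, -0.3364, 0.2098]
orientation: [-0.021, -0.065, 0.955, 0.288]
ft_force: [-0.2, 1.1, -1.7]
width: 0.132
grasp_force: 62.5
```

Run:
```python
from h import *
s,p,Q=st(); lip=p+Q.apply(LIP); e=(pose([0,0,0],98,0)[1].inv()*Q).as_euler('xyz',degrees=True); print(s['time_s'],p,lip,e,s['joint_positions'].round(2))
im=snap('wrist','w22.png'); K,T=campose()
V=np.linalg.inv(T)
def pj(P):
  w=K@(V@np.append(P,1))[:3]; return (w[:2]/w[2]).round(0)
for z,rad in [(.09,.031),(.012,.022)]:
  print(z,[pj([.567+rad*np.cos(a),-.2555+rad*np.sin(a),z]).tolist() for a in np.arange(0,6.28,.785)])
for b in blobs(im,lo=(5,110,40),amin=15): print(b, ray(K,T,*b[1],.02).round(3))
t=snap('top','t22.png')
m=cv2.inRange(cv2.cvtColor(t,cv2.COLOR_RGB2HSV),(5,85,40),(28,255,255)); K,T=campose('top')
n,_,S,cen=cv2.connectedComponentsWithStats(m)
for i in range(1,n):
  if 8<S[i][4]<400 and 130<cen[i][0]<390 and 110<cen[i][1]<310: print('top',S[i],ray(K,T,*cen[i],.02).round(3))
h=np.array([np.cos(np.radians(104)),np.sin(np.radians(104)),0]); tgt=np.array([.567,-.255,0])-.012*h
a=(lip,98,-33); b=(tgt+[0,0,.14],104,5); c=(tgt+[0,0,.099],104,5)
x=seq(a,b,10,(p,Q)); x=seq(b,c,3,x)
```

```text
52.8 [ 0.5795905  -0.3363555   0.20983568] [ 0.56689624 -0.24498772  0.17376927] [-33.51106272   0.1537159    0.15029617] [-0.79  0.93  0.69  0.37  1.99 -2.43]
0.09 [[250.0, 211.0], [271.0, 200.0], [282.0, 177.0], [277.0, 152.0], [258.0, 140.0], [235.0, 150.0], [222.0, 176.0], [229.0, 202.0]]
0.012 [[211.0, 182.0], [224.0, 176.0], [231.0, 162.0], [227.0, 147.0], [215.0, 140.0], [200.0, 146.0], [193.0, 161.0], [198.0, 176.0]]
([0, 0, 134, 261, 12272], [85.0, 78.0]) [ 0.503 -0.377  0.02 ]
([446, 14, 38, 42, 699], [471.0, 34.0]) [0.344 0.19  0.02 ]
([417, 23, 20, 18, 70], [429.0, 33.0]) [0.369 0.071 0.02 ]
([399, 40, 17, 4, 26], [408.0, 42.0]) [0.391 0.026 0.02 ]
([350, 64, 131, 110, 7978], [422.0, 123.0]) [0.495 0.102 0.02 ]
([160, 111, 160, 95, 4872], [217.0, 149.0]) [ 0.553 -0.256  0.02 ]
([227, 159, 11, 21, 165], [232.0, 169.0]) [ 0.573 -0.236  0.02 ]
([241, 173, 23, 19, 412], [252.0, 182.0]) [ 0.588 -0.209  0.02 ]
([218, 196, 10, 8, 34], [222.0, 200.0]) [ 0.607 -0.245  0.02 ]
([236, 220, 37, 111, 3067], [255.0, 283.0]) [ 0.715 -0.187  0.02 ]
([400, 220, 40, 71, 433], [412.0, 254.0]
[... 288 characters left out ...]
37], [477.0, 318.0]) [0.957 0.548 0.02 ]
top [348 197   7   9  43] [ 0.571 -0.247  0.02 ]
top [385 200   9   7  55] [ 0.567 -0.345  0.02 ]
top [352 205   7   6  31] [ 0.555 -0.257  0.02 ]
top [236 263  19  22 312] [0.385 0.026 0.02 ]
[-1.1, 2.6, -2.4] [4.3, 0.3, -0.7]
[-1.9, 4.6, -4.0] [8.1, 0.5, -1.3]
[-2.7, 6.9, -5.2] [11.9, 0.8, -1.8]
[-3.4, 9.4, -5.9] [15.7, 1.0, -2.4]
[-4.0, 12.0, -6.3] [19.5, 1.1, -3.0]
--
[-0.6, 2.6, -0.9] [3.8, 0.1, -0.6]
[-1.1, 5.4, -1.3] [7.6, 0.2, -1.2]
[-1.5, 8.4, -1.4] [11.4, 0.3, -1.8]
[-1.8, 11.5, -1.1] [15.2, 0.3, -2.4]
[-2.0, 14.9, -0.4] [19.0, 0.2, -3.0]
--
[0.0, 1.2, 13.6] [0.0, 0.0, 0.0]
[0.0, 2.4, 27.2] [0.0, 0.0, 0.0]
[0.0, 3.6, 40.8] [0.0, 0.0, 0.0]
--
```

Emit:
{"method": "move_arm", "body": {
  "rows": [
    {"hand": -1,"delta_pos": [-1,2.6,-2.4],"turn": [4.3,0.3,-0.7]},
    {"hand": -1,"delta_pos": [-2,4.6,-4],"turn": [8.1,0.5,-1.3]},
    {"hand": -1,"delta_pos": [-2.7,7,-5.2],"turn": [12,0.8,-1.8]},
    {"hand": -1,"delta_pos": [-3.4,9.4,-6],"turn": [15.7,1,-2.4]},
    {"hand": -1,"delta_pos": [-4,12,-6.3],"turn": [19.5,1.1,-3]}
  ]
}}

```text
time_s: 53.4
ee_pos: [0.5826, -0.3282, 0.2254]
orientation: [-0.01, -0.097, 0.988, 0.118]
ft_force: [0.6, -0.3, -2.6]
width: 0.133
grasp_force: 62.4
```

Emit:
{"method": "move_arm", "body": {
  "rows": [
    {"hand": -1,"delta_pos": [-0.6,2.6,-0.9],"turn": [3.8,0.1,-0.6]},
    {"hand": -1,"delta_pos": [-1,5.4,-1.3],"turn": [7.6,0.2,-1.2]},
    {"hand": -1,"delta_pos": [-1.5,8.4,-1.4],"turn": [11.4,0.3,-1.8]},
    {"hand": -1,"delta_pos": [-1.8,11.5,-1],"turn": [15.2,0.3,-2.4]},
    {"hand": -1,"delta_pos": [-2,14.9,-0.4],"turn": [19,0.2,-3]}
  ]
}}

```text
time_s: 53.9
ee_pos: [0.5814, -0.3134, 0.2292]
orientation: [0.008, -0.123, 0.991, -0.046]
ft_force: [-0.1, 0.9, -1.7]
width: 0.136
grasp_force: 62.4
```

Emit:
{"method": "move_arm", "body": {
  "rows": [
    {"hand": -1,"delta_pos": [0,0.6,7],"turn": [0,0,0]},
    {"hand": -1,"delta_pos": [0,2,22],"turn": [0,0,0]},
    {"hand": -1,"delta_pos": [0,3,35],"turn": [0,0,0]},
    {"hand": -1,"delta_pos": [0,3.5,40],"turn": [0,0,0]},
    {"hand": -1,"delta_pos": [0,3.5,40],"turn": [0,0,0]}
  ]
}}

```text
time_s: 54.4
ee_pos: [0.5816, -0.3155, 0.1865]
orientation: [0.007, -0.122, 0.992, -0.044]
ft_force: [-0.1, -0.3, -2.3]
width: 0.126
grasp_force: 62.4
```

Run:
```python
from h import *
s,p,Q=st(); lip=p+Q.apply(LIP); e=(pose([0,0,0],104,0)[1].inv()*Q).as_euler('xyz',degrees=True); print(p,lip,e,s['joint_positions'].round(2),s['ft_force'])
im=snap('wrist','w23.png'); hsv=cv2.cvtColor(im,cv2.COLOR_RGB2HSV); print(hsv[150:245:6,232:400:6,1])
```

```text
[ 0.58155684 -0.31548346  0.18654368] [ 0.56973949 -0.26729445  0.10082222] [ 5.07156271e+00 -1.31027999e-01 -5.05768147e-03] [-0.59  0.6   1.25 -0.06  1.23 -2.38] [-0.14806914 -0.2596229  -2.29177196]
[[ 74  75  74  73  76  68  69  71  73 145 143 144  88  66  46  33  46  64
   68  69  70  77  99 132 142 145 145 146]
 [ 77  74  75  76  74  68  69  68  82 143 143 140  72  64  66  68  68  66
   46  76  29  59  68  63  55  70 144 150]
 [ 75  74  66  70  64  65  63  63  69  71  70  69  63  62  62  66  48  48
  122 160  44  44  65  71  67  66  55 142]
 [ 74  66  60  57  59  58  58  60  60  63  60  60  59  61  55  48  48  46
  139  75  92  44  65  68  69  68  69  54]
 [ 78  58  68 162 161 160 110  55  53  55  55  56  56  55  56  56  48  50
   71 164 160 113  67  69  68  66  69  66]
 [ 76  59  66 162 167 169 106  54  53  52  53  52  54  55  55  54  58  49
   63 158 167 168  70  68  69  69  69  69]
 [ 74  59  67 170 168 171 100  54  51  52  51  52  53  53  55  55  56  55
   66 166 164 164  71  70  69  72  68  70]
 [ 76  59  57 107 102  96  59  57  58  56  58  53  56  56  56  56  54  55
   65
[... 274 characters left out ...]
 75  64  55  58  58  57  54  56  55  54  52  56  56  54  54  54  55  56
   65  68  64  67  69  66  68  68  70  70]
 [ 74  66  55  62  62  61  53  53  53  55  50  57  55  56  56  54  53  53
   64  66  70  68  69  65  68  69  67  69]
 [ 73  65 130 140 138 134  52  56  55  54  52  51  51  56  53  55  52  55
   64  65  68  68  64  66  68  68  67  67]
 [ 74  73 151 142 146 138  65  56  53  53  54  51  51  56  55  51  52  54
   64  65  63  65  67  67  66  66  70 142]
 [ 58  59 138 156 146 146 109  60  58  55  53  58  54  56  55  39  63  63
   65  65  65  63  67  66  65  56 138 141]
 [ 54  74 151 146 146 149 115  58  60  52  54  54  55  49  42  37  38  50
   62  66  65  65  64  56  54  54  55  57]]
```

Emit:
{"method": "move_arm", "body": {
  "rows": [
    {"hand": -1,"delta_pos": [0,4,0.6],"turn": [2.5,0,0]},
    {"hand": -1,"delta_pos": [0,8,-1.7],"turn": [5,0,0]},
    {"hand": -1,"delta_pos": [0,12,-3.7],"turn": [7.5,0,0]},
    {"hand": -1,"delta_pos": [0,16,-5.7],"turn": [10,0,0]},
    {"hand": -1,"delta_pos": [0,20,-7.4],"turn": [12.5,0,0]}
  ]
}}

```text
time_s: 54.95
ee_pos: [0.5774, -0.2959, 0.1947]
orientation: [0.022, -0.12, 0.981, -0.154]
ft_force: [-0.4, -0.2, -2.0]
width: 0.136
grasp_force: 62.4
```

Emit:
{"method": "move_arm", "body": {
  "rows": [
    {"hand": -1,"delta_pos": [0,3.6,-2.4],"turn": [2.5,0,0]},
    {"hand": -1,"delta_pos": [0,7.3,-4.7],"turn": [5,0,0]},
    {"hand": -1,"delta_pos": [0,11.1,-6.7],"turn": [7.5,0,0]},
    {"hand": -1,"delta_pos": [0,14.9,-8.7],"turn": [10,0,0]},
    {"hand": -1,"delta_pos": [0,18.9,-10.4],"turn": [12.5,0,0]}
  ]
}}

```text
time_s: 55.45
ee_pos: [0.5723, -0.2753, 0.1988]
orientation: [0.035, -0.117, 0.958, -0.26]
ft_force: [0.3, -1.0, -2.4]
width: 0.13
grasp_force: 62.5
```

Emit:
{"method": "move_arm", "body": {
  "rows": [
    {"hand": -1,"delta_pos": [0,3.6,-2.4],"turn": [2.5,0,0]},
    {"hand": -1,"delta_pos": [0,7.3,-4.7],"turn": [5,0,0]},
    {"hand": -1,"delta_pos": [0,11.1,-6.7],"turn": [7.5,0,0]},
    {"hand": -1,"delta_pos": [0,14.9,-8.7],"turn": [10,0,0]},
    {"hand": -1,"delta_pos": [0,18.9,-10.4],"turn": [12.5,0,0]}
  ]
}}

```text
time_s: 55.95
ee_pos: [0.5672, -0.2543, 0.1983]
orientation: [0.047, -0.112, 0.924, -0.362]
ft_force: [-0.1, 0.6, -2.4]
width: 0.129
grasp_force: 62.5
```

Emit:
{"method": "move_arm", "body": {
  "rows": [
    {"hand": -1,"delta_pos": [0,0,0],"turn": [0,0,0]},
    {"hand": -1,"delta_pos": [0,0,0],"turn": [0,0,0]}
  ]
}}

```text
time_s: 56.15
ee_pos: [0.5672, -0.2543, 0.1977]
orientation: [0.047, -0.113, 0.925, -0.361]
ft_force: [0.5, -0.2, -1.4]
width: 0.136
grasp_force: 62.5
```

Emit:
{"method": "move_arm", "body": {
  "rows": [
    {"hand": -1,"delta_pos": [0,-12.2,3.3],"turn": [-6.5,0,0]},
    {"hand": -1,"delta_pos": [0,-23.7,7.7],"turn": [-13,0,0]},
    {"hand": -1,"delta_pos": [0,-34,13],"turn": [-19.7,0,0]},
    {"hand": -1,"delta_pos": [0,-43.5,19],"turn": [-26.3,0,0]},
    {"hand": -1,"delta_pos": [0,-51.8,25.6],"turn": [-32.9,0,0]}
  ]
}}

```text
time_s: 56.65
ee_pos: [0.5811, -0.3094, 0.2161]
orientation: [0.015, -0.122, 0.989, -0.083]
ft_force: [-0.1, -0.5, -2.5]
width: 0.13
grasp_force: 62.5
```

Emit:
{"method": "move_arm", "body": {
  "rows": [
    {"hand": -1,"delta_pos": [0,-9.8,2.2],"turn": [-6.6,0,0]},
    {"hand": -1,"delta_pos": [0,-9.8,-20],"turn": [-6.6,0,0]},
    {"hand": -1,"delta_pos": [0,-9.8,-60],"turn": [-6.6,0,0]},
    {"hand": -1,"delta_pos": [0,-9.8,-100],"turn": [-6.6,0,0]},
    {"hand": -1,"delta_pos": [0,-9.8,-100],"turn": [-6.6,0,0]}
  ]
}}

```text
time_s: 57.15
ee_pos: [0.5798, -0.3023, 0.3219]
orientation: [0.011, -0.122, 0.992, -0.032]
ft_force: [-0.1, -1.0, -0.7]
width: 0.137
grasp_force: 62.6
```

```bash
cat >> h.py <<'E'
def cuplook(tag):
    s,p,Q=st(); im=snap('wrist','w%s.png'%tag); K,T=campose(); V=np.linalg.inv(T)
    def pj(P):
        w=K@(V@np.append(P,1))[:3]; return (w[:2]/w[2]).round(0)
    print('cam',T[:3,3].round(3))
    for z,rad in [(.09,.031),(.012,.022)]: print(z,[pj([.567+rad*np.cos(a),-.2555+rad*np.sin(a),z]).tolist() for a in np.arange(0,6.28,.785)])
    c=np.mean([pj([.567,-.2555,z]) for z in (.09,.02)],0).astype(int); h=cv2.cvtColor(im,cv2.COLOR_RGB2HSV); y,x=max(c[1]-42,0),max(c[0]-42,0); print(y,x); print(h[y:y+84:3,x:x+84:3,1])
    t=snap('top','t%s.png'%tag); m=cv2.inRange(cv2.cvtColor(t,cv2.COLOR_RGB2HSV),(5,85,40),(28,255,255)); K,T=campose('top')
    n,_,S,cen=cv2.connectedComponentsWithStats(m)
    for i in range(1,n):
        if 8<S[i][4]<400 and 130<cen[i][0]<390 and 110<cen[i][1]<310: print('top',S[i],ray(K,T,*cen[i],.02).round(3))
E
python3 - <<'E'
from h import *
s,p,Q=st(); print(s['time_s'],p)
cuplook('24')
E
```

```text
57.15 [ 0.57977686 -0.30227876  0.32190075]
cam [ 0.506 -0.311  0.452]
0.09 [[302.0, 184.0], [324.0, 181.0], [338.0, 164.0], [336.0, 143.0], [319.0, 129.0], [296.0, 132.0], [283.0, 150.0], [285.0, 171.0]]
0.012 [[300.0, 161.0], [312.0, 160.0], [321.0, 150.0], [320.0, 137.0], [309.0, 129.0], [296.0, 131.0], [288.0, 141.0], [290.0, 154.0]]
109 265
[[ 43  43  34  74 130 129 129 129 129 128 129 129 130 129 129 129 131 124
   91  58  38  34  35  35  34  34  34  34]
 [ 66  61  40 108 136 135 133 130 130 130 127 130 133 136 128 127 133 131
  129 131 128 107  75  48  35  34  34  34]
 [ 67  67  72 132 138 137 136 136 134 135 134 137 128  85  51  55 129 133
  134 134 133 130 133 134 122  93  59  39]
 [ 66  67  84 137 131 131 130 131 137 136 133  95  56  37  26  28 101 135
  130 132 133 135 135 134 135 136 136 133]
 [ 66  65 108 140 135 125 126 131 135 111  63  40  29  26  36  58 123 134
  131 130 128 129 133 133 136 136 137 138]
 [ 66  69 131 139 138 135 139 123  72  43  29  25  35  59  93  86  75  68
   79 112 130 133 130 125 123 133 141 139]
 [ 66  77 138 140 140 139  92  48  34  32  48  55 
[... 2066 characters left out ...]
 53  53  53  53  54  54  53  55  54  53  56  55  59  60  60  59
   57  60  56  50  50  50  66 139 141 141]
 [ 54  50  55  51  53  53  54  55  54  55  54  56  55  55  52  55  57  57
   61  57  59  55  51  49  69 140 142 142]
 [ 52  50  55  52  55  52  55  55  51  52  54  55  56  55  54  56  56  57
   57  56  59  56  56  55  85 140 141 141]
 [ 53  52  52  56  55  53  56  54  53  52  55  55  58  55  57  56  53  56
   57  57  56  60  58  60  64  68  88 118]]
top [365 186   8   6  25] [ 0.606 -0.296  0.02 ]
top [348 197  12  14  90] [ 0.563 -0.251  0.02 ]
top [383 232  16  26 202] [ 0.463 -0.339  0.02 ]
top [236 263  19  22 314] [0.385 0.026 0.02 ]
top [384 274  11  20 122] [ 0.367 -0.334  0.02 ]
```

Run:
```python
from h import *
K,T=campose()
for n,u,v in [('A',307,136),('B',320,140),('C',317,152)]: print(n,[ray(K,T,u,v,z).round(3)[:2].tolist() for z in (.026,.04)])
for f in ('t18','t24'):
  h=cv2.cvtColor(cv2.imread('pics/%s.png'%f),cv2.COLOR_BGR2HSV); print(f); print(h[194:214,345:364,1]); print(h[194:214,345:364,2])
w=cv2.imread('pics/w24.png'); h=cv2.cvtColor(w,cv2.COLOR_BGR2HSV); print(h[126:164:2,296:332:2,1]);print(h[126:164:2,296:332:2,2])
```

```text
A [[0.551, -0.257], [0.549, -0.258]]
B [[0.551, -0.24], [0.55, -0.242]]
C [[0.567, -0.239], [0.565, -0.241]]
t18
[[ 73  99  74  26  39  28  34  37  38  38  41  47  49  49  50  48  50  49
   49]
 [ 76  94  51  29  18   9  11  13  12  13  17  37  47  45  45  49  47  49
   49]
 [ 66  63  31  24  12  12  12  13  12  12  12  13  31  43  42  43  49  50
   51]
 [ 51  44  31  19  13  19  47  54  17  12  12  12  14  33  44  36  47  50
   49]
 [ 48  35  26  39  54  88 112 109  58  13  12  12  13  29  38  39  47  48
   49]
 [ 47  42  40  94 108 117 122 122  92  17  12  12  12  23  27  17  46  50
   49]
 [ 49  38  31  95 119 120 121 122 113  56  13  12  12  14  28  30  46  46
   49]
 [ 49  37  29  83 119 118 119 121 119  83  13  12  12  13  27  31  35  34
   44]
 [ 47  41  31  72 118 117 117 118 100  50  13  11  11  12  27  30  25  31
   44]
 [ 48  46  46  74 107 117 114 100  50  17  13  13  11  12  27  31  33  33
   44]
 [ 50  49  52  69 105 117 110  75  24  36  58  55  14  14  28  33  40  36
   45]
 [ 50  46  34  24  88 102  83  48  54 104 118 108  65  37  32  34  44  48
   49]
 [ 51  47  38  
[... 7652 characters left out ...]
201 200 198 175 129 123]
 [147 148 149 148 148 148 144 163 183 153 174 196 193 187 177 154 125 124]
 [146 148 148 148 148 151 170 165 158 142 155 168 165 155 144 130 124 124]
 [147 148 147 147 147 158 185 148 160 179 182 173 173 151 137 126 124 125]
 [147 147 146 147 148 150 166 151 180 188 165 142 136 132 132 126 124 124]
 [147 146 147 146 147 147 161 153 166 163 133 128 128 128 126 127 125 125]
 [146 147 146 146 146 146 147 143 136 132 125 126 127 126 125 125 126 125]
 [145 146 146 146 146 146 144 143 127 125 124 124 123 123 125 129 128 128]
 [127 129 130 127 127 124 124 122 114 112 111 109 107 110 133 164 169 168]
 [104 103 103 103 104 103 103 101 102 104 104 103 103 104 115 166 187 186]]
```

Run:
```python
from h import *
r_=r.read_camera('scene'); cv2.imwrite('pics/s24.png',r_[:,:,::-1])
def hs(f): 
  i=cv2.imread('pics/%s.png'%f).astype(np.float32); return i/ (i.sum(2,keepdims=True)+30)*300, i
for cam,A,B in [('top',['t5','t7'],['t18','t24']),('scene',['s5','s7'],['s18','s24'])]:
  D=None
  for a in A:
    for b in B:
      d=np.abs(hs(a)[0]-hs(b)[0]).sum(2); D=d if D is None else np.minimum(D,d)
  K,T=campose(cam); m=(D>14).astype(np.uint8); n,_,S,c=cv2.connectedComponentsWithStats(m)
  for i in range(1,n):
    w=ray(K,T,*c[i],.015)
    if S[i][4]>=6 and .3<w[0]<.8 and -.45<w[1]<.4: print(cam,S[i],w.round(3),D[S[i][1]:S[i][1]+S[i][3],S[i][0]:S[i][0]+S[i][2]].max().round(0))
```

```text
top [348 197  12  15  96] [ 0.563 -0.252  0.015] 59.0
top [267 241   9  39 250] [ 0.419 -0.04   0.015] 32.0
top [167 248   7   7  34] [0.442 0.218 0.015] 32.0
top [180 251   7   7  34] [0.435 0.185 0.015] 37.0
top [238 277   5   6  11] [0.371 0.04  0.015] 18.0
top [266 282   5   7  25] [ 0.36  -0.031  0.015] 23.0
scene [214 213   3  10  10] [0.453 0.055 0.015] 17.0
scene [200 214   2   4   7] [0.428 0.096 0.015] 21.0
scene [312 237   5   3  12] [ 0.593 -0.235  0.015] 44.0
```

Run:
```python
from h import *
s,p,Q=st()
im=r.read_camera('top'); hsv=cv2.cvtColor(im,cv2.COLOR_RGB2HSV)
x0=np.array([.480,.1566]);xt=np.array([.9949,-.101]);yt=np.array([.101,.9949])
for off in (-.032,.032):
  g=np.array([[hsv[tuple(proj('top',[*(x0+xt*(off+a)+yt*b),.012]).round().astype(int)[::-1])][2] for b in np.arange(-.07,.071,.007)] for a in np.arange(-.021,.022,.007)]); print(g.max(),g.min(),g.std())
_,Qe=pose([0,0,0],90,0)
def w(t,z): 
  tgt=np.array([.4235,-.123,.14]); 
  from scipy.spatial.transform import Slerp
  return (p*(1-t)+tgt*t, Slerp([0,1],R.concatenate([Q,Qe]))(t))
x=(p,Q); W=[w(t,0) for t in np.arange(1,9)/8]
x=rows(x,W[:4]); x=rows(x,W[4:])
```

```text
187 139 7.051098345323392
184 141 7.123907484398416
[13.4, 27.5, 20.1] [-0.4, 0.1, 1.8]
[26.8, 54.9, 40.3] [-0.8, 0.2, 3.5]
[40.2, 82.4, 60.4] [-1.2, 0.2, 5.3]
[53.6, 109.9, 80.5] [-1.6, 0.3, 7.0]
--
[16.5, 25.1, 20.9] [-0.4, 0.1, 1.8]
[33.0, 50.2, 41.9] [-0.8, 0.2, 3.5]
[49.5, 75.2, 62.8] [-1.2, 0.2, 5.3]
[66.0, 100.3, 83.7] [-1.6, 0.3, 7.0]
--
```

Emit:
{"method": "move_arm", "body": {
  "rows": [
    {"hand": -1,"delta_pos": [13.4,27.5,20],"turn": [-0.4,0.1,1.8]},
    {"hand": -1,"delta_pos": [26.8,55,40],"turn": [-0.8,0.2,3.5]},
    {"hand": -1,"delta_pos": [40,82.4,60],"turn": [-1.2,0.2,5.3]},
    {"hand": -1,"delta_pos": [53.6,110,80.5],"turn": [-1.6,0.3,7]}
  ]
}}

```text
time_s: 57.75
ee_pos: [0.4992, -0.2107, 0.2246]
orientation: [0.002, -0.061, 0.998, -0.013]
ft_force: [0.1, -0.7, -2.4]
width: 0.132
grasp_force: 62.4
```

Emit:
{"method": "move_arm", "body": {
  "rows": [
    {"hand": -1,"delta_pos": [16.5,25,21],"turn": [-0.4,0.1,1.8]},
    {"hand": -1,"delta_pos": [33,50,42],"turn": [-0.8,0.2,3.5]},
    {"hand": -1,"delta_pos": [49.5,75,63],"turn": [-1.2,0.2,5.3]},
    {"hand": -1,"delta_pos": [66,100,84],"turn": [-1.6,0.3,7]},
    {"hand": -1,"delta_pos": [66,100,84],"turn": [-1.6,0.3,7]}
  ]
}}

```text
time_s: 58.25
ee_pos: [0.4182, -0.1192, 0.1362]
orientation: [-0.005, -0.001, 1.0, 0.003]
ft_force: [-0.3, 0.0, -1.1]
width: 0.13
grasp_force: 62.5
```

Emit:
{"method": "move_arm", "body": {
  "rows": [
    {"hand": -1,"delta_pos": [0,0,0],"turn": [0,0,0]},
    {"hand": -1,"delta_pos": [0,0,0],"turn": [0,0,0]}
  ]
}}

```text
time_s: 58.45
ee_pos: [0.4246, -0.1237, 0.1402]
orientation: [0.001, -0.0, 1.0, -0.0]
ft_force: [0.6, -0.5, -1.9]
width: 0.136
grasp_force: 62.5
```

Run:
```python
from h import *
s,p,Q=st(); print(s['time_s'],p); print(rel([.4235,-.1235,.105],pose([0,0,0],90,0)[1]))
for c in ['wrist','scene','top']:
  r.read_camera(c)
  for l in ['scoop','rest']: print(c,l,[(np.round(d['location'],3).tolist(),round(d['conf'],2)) for d in r.spot_point(l,c)])
```

```text
58.45 [ 0.42458979 -0.12365141  0.14022109]
(array([ 1.1,  0.2, 35.2]), array([-0. ,  0.1,  0. ]))
wrist scoop [([0.423, -0.104, 0.054], 0.6)]
wrist rest [([0.404, -0.284, 0.0], 0.34)]
scene scoop []
scene rest [([0.428, -0.101, -0.003], 0.93)]
top scoop [([0.42, -0.102, 0.053], 0.71)]
top rest [([0.425, -0.1, -0.001], 0.67), ([0.566, -0.206, 0.002], 0.43)]
```

Emit:
{"method": "move_arm", "body": {
  "rows": [
    {"hand": -1,"delta_pos": [0,0,15],"turn": [0,0,0]},
    {"hand": -1,"delta_pos": [0,0,32],"turn": [0,0,0]},
    {"hand": -1,"delta_pos": [0,0,44],"turn": [0,0,0]},
    {"hand": -1,"delta_pos": [0,0,50],"turn": [0,0,0]},
    {"hand": -1,"delta_pos": [0,0,50],"turn": [0,0,0]}
  ]
}}

```text
time_s: 59.4
ee_pos: [0.4233, -0.1227, 0.0895]
orientation: [-0.0, -0.0, 1.0, 0.001]
ft_force: [0.1, 0.4, -1.9]
width: 0.13
grasp_force: 62.4
```

Emit:
{"method": "move_arm", "body": {
  "rows": [
    {"hand": -1,"delta_pos": [0,0,1],"turn": [0,0,0]},
    {"hand": -1,"delta_pos": [0,0,1.5],"turn": [0,0,0]},
    {"hand": -1,"delta_pos": [0,0,1.5],"turn": [0,0,0]}
  ]
}}

```text
time_s: 59.7
ee_pos: [0.4239, -0.123, 0.0889]
orientation: [0.001, -0.0, 1.0, -0.0]
ft_force: [-0.3, -0.1, -0.8]
width: 0.132
grasp_force: 62.4
```

Emit:
{"method": "move_arm", "body": {
  "rows": [
    {"hand": -1,"delta_pos": [0,0,1],"turn": [0,0,0]},
    {"hand": -1,"delta_pos": [0,0,1],"turn": [0,0,0]}
  ]
}}

```text
time_s: 59.9
ee_pos: [0.4237, -0.1229, 0.0876]
orientation: [0.0, -0.0, 1.0, 0.0]
ft_force: [-0.2, 0.4, -1.0]
width: 0.136
grasp_force: 62.4
```

Emit:
{"method": "move_arm", "body": {
  "rows": [
    {"hand": -1,"delta_pos": [0,0,1],"turn": [0,0,0]},
    {"hand": -1,"delta_pos": [0,0,1],"turn": [0,0,0]}
  ]
}}

```text
time_s: 60.1
ee_pos: [0.4239, -0.1229, 0.0867]
orientation: [0.0, -0.0, 1.0, 0.0]
ft_force: [-0.5, 0.6, 1.1]
width: 0.129
grasp_force: 62.9
```

Emit:
{"method": "move_arm", "body": {
  "rows": [
    {"hand": -1,"delta_pos": [0,0,0.7],"turn": [0,0,0]},
    {"hand": -1,"delta_pos": [0,0,0.7],"turn": [0,0,0]}
  ]
}}

```text
time_s: 60.3
ee_pos: [0.4241, -0.123, 0.0866]
orientation: [0.001, -0.0, 1.0, -0.0]
ft_force: [-0.4, 1.4, 8.2]
width: 0.132
grasp_force: 64.1
```

Emit:
{"method": "move_arm", "body": {
  "rows": [
    {"hand": -0.7,"delta_pos": [0,0,0],"turn": [0,0,0]},
    {"hand": -0.6,"delta_pos": [0,0,0],"turn": [0,0,0]},
    {"hand": -0.4,"delta_pos": [0,0,0],"turn": [0,0,0]},
    {"hand": -0.3,"delta_pos": [0,0,0],"turn": [0,0,0]}
  ]
}}

```text
time_s: 60.7
ee_pos: [0.4236, -0.1229, 0.0857]
orientation: [0.0, -0.0, 1.0, 0.0]
ft_force: [0.6, 0.3, 0.5]
width: 0.353
grasp_force: 0.0
```

Emit:
{"method": "move_arm", "body": {
  "rows": [
    {"hand": -0.3,"delta_pos": [0,0,-20],"turn": [0,0,0]},
    {"hand": -0.3,"delta_pos": [0,0,-50],"turn": [0,0,0]},
    {"hand": -0.3,"delta_pos": [0,0,-95],"turn": [0,0,0]},
    {"hand": -0.3,"delta_pos": [0,0,-140],"turn": [0,0,0]},
    {"hand": -0.3,"delta_pos": [0,0,-140],"turn": [0,0,0]}
  ]
}}

```text
time_s: 61.2
ee_pos: [0.4263, -0.1242, 0.2312]
orientation: [0.005, -0.0, 1.0, -0.002]
ft_force: [0.3, 0.5, -0.0]
width: 0.348
grasp_force: 0.0
```

Run:
```python
from h import *
s,p,Q=st(); print(s['time_s'],p,s['width'])
for c in ['wrist','scene','top']:
  r.read_camera(c)
  for l in ['scoop','scoop_grip','rest','cup','jaw_face','sugar1_center']: print(c,l,[(np.round(d['location'],3).tolist(),round(d['conf'],2)) for d in r.spot_point(l,c)])
```

```text
61.2 [ 0.42627874 -0.12415996  0.2311922 ] 0.3481861357330146
wrist scoop [([0.422, -0.101, 0.002], 0.61)]
wrist scoop_grip [([0.418, -0.12, 0.1], 0.91)]
wrist rest [([0.57, -0.252, 0.009], 0.59)]
wrist cup [([0.568, -0.25, 0.01], 0.66), ([0.529, -0.022, -0.001], 0.63)]
wrist jaw_face [([0.57, -0.226, 0.04], 0.56)]
wrist sugar1_center []
scene scoop [([0.422, -0.101, 0.002], 0.89), ([0.57, -0.256, 0.009], 0.51)]
scene scoop_grip [([0.423, -0.124, 0.101], 0.78)]
scene rest [([0.426, -0.1, -0.006], 0.83)]
scene cup [([0.569, -0.258, 0.008], 0.63), ([0.532, -0.018, -0.002], 0.5)]
scene jaw_face [([0.562, -0.231, 0.035], 0.68)]
scene sugar1_center []
top scoop [([0.419, -0.1, 0.004], 0.77), ([0.511, 0.152, 0.009], 0.21)]
top scoop_grip [([0.419, -0.119, 0.102], 0.83)]
top rest [([0.425, -0.098, -0.002], 0.83)]
top cup [([0.529, -0.023, 0.0], 0.8), ([0.57, -0.258, 0.008], 0.61)]
top jaw_face [([0.566, -0.227, 0.033], 0.75)]
top sugar1_center [([0.553, -0.258, 0.023], 0.55), ([0.572, -0.239, 0.03], 0.17)]
```

Emit:
{"method": "move_arm", "body": {
  "rows": [
    {"hand": -0.3,"delta_pos": [-40,-30,-50],"turn": [0,0,0]},
    {"hand": -0.3,"delta_pos": [-75,-56,-70],"turn": [0,0,0]},
    {"hand": -0.3,"delta_pos": [-110,-83,-70],"turn": [0,0,0]},
    {"hand": -0.3,"delta_pos": [-145,-110,-70],"turn": [0,0,0]},
    {"hand": -0.3,"delta_pos": [-174,-131,-70],"turn": [0,0,0]}
  ]
}}

```text
time_s: 62.75
ee_pos: [0.5993, -0.2556, 0.296]
orientation: [0.001, -0.0, 1.0, -0.0]
ft_force: [0.0, 0.4, -0.2]
width: 0.346
grasp_force: 0.0
```

Emit:
{"method": "move_arm", "body": {
  "rows": [
    {"hand": -0.3,"delta_pos": [0,0,0],"turn": [0,0,0]},
    {"hand": -0.3,"delta_pos": [0,0,0],"turn": [0,0,0]},
    {"hand": -0.3,"delta_pos": [0,0,0],"turn": [0,0,0]}
  ]
}}

```text
time_s: 63.05
ee_pos: [0.5971, -0.2533, 0.296]
orientation: [0.0, -0.0, 1.0, 0.0]
ft_force: [-0.8, 0.9, -0.2]
width: 0.354
grasp_force: 0.0
```

Run:
```python
from h import *
s,p,Q=st(); print(s['time_s'],p)
im=snap('wrist','w30.png'); K,T=campose(); V=np.linalg.inv(T)
def pj(P):
  w=K@(V@np.append(P,1))[:3]; return (w[:2]/w[2])
print(T[:3,3].round(3),[pj([.567,-.2555,z]).round(0) for z in (.09,.012)])
c=pj([.567,-.2555,.026]); h=cv2.cvtColor(im,cv2.COLOR_RGB2HSV); R0=int(336*.03/(T[2,3]-.026)); y,x=int(c[1])-R0,int(c[0])-R0
mm=h[y:y+2*R0,x:x+2*R0]; print(R0,'cube px',336*.014/(T[2,3]-.026)); print(((mm[:,:,1]>105)).sum())
print(mm[::2,::2,1]); print(mm[::2,::2,2])
```

```text
63.05 [ 0.59712823 -0.25331249  0.29602391]
[ 0.526 -0.252  0.431] [array([251., 134.]), array([251., 126.])]
24 cube px 11.612166447730774
432
[[120  84  57  35  27  27  33  41  45  52  50  56  63  63  63  60  54  53
   47  49  59  86 122 137]
 [ 83  63  46  30  34  41  48  57  61  65  66  66  68  67  67  67  68  67
   63  60  50  45  62 106]
 [ 62  58  45  37  44  55  64  66  67  66  66  65  61  58  60  63  61  67
   68  68  67  60  49  54]
 [ 58  47  43  51  60  67  66  67  62  58  65  86  49  41  42  43  46  54
   65  70  72  69  63  53]
 [ 57  45  53  64  66  68  66  59  53  53  97 130  95  44  28  17  20  33
   62  92  80  72  70  65]
 [ 49  56  66  66  67  66  60  48  42  74 128 132 131  99  45  29  32  53
  112 140 110  72  69  68]
 [ 61  66  65  67  66  58  50  41  60 122 135 133 135 135 112  89 116 134
  142 146 128  78  70  68]
 [ 66  67  67  66  61  52  41  46 113 136 136 135 137 138 143 143 140 142
  145 146 143  90  67  70]
 [ 66  69  69  64  53  43  38  43  89 131 139 140 141 140 143 144 139 142
  142 146 146 112  68  69]
 [ 67  67  69  61  46  34  37  36  33  65 131 1
[... 3193 characters left out ...]
27 128 129 142 152 150 152 169 178 178 179 181 181 190 192 199 215
  217 216 213 203 166 145]
 [127 127 128 129 133 146 148 149 165 176 178 177 178 178 178 177 182 209
  212 207 204 183 152 145]
 [128 128 128 129 130 134 142 147 153 169 178 177 177 178 177 178 178 191
  201 208 196 160 148 147]
 [129 128 127 128 129 130 135 143 150 160 175 178 179 178 178 177 177 175
  189 191 164 149 147 147]
 [128 128 129 130 130 131 131 136 142 147 160 172 173 174 173 171 169 162
  156 152 149 149 148 145]
 [129 130 129 129 129 131 131 132 133 136 141 152 159 162 159 153 149 143
  141 140 144 147 148 146]
 [132 130 129 130 131 131 131 131 132 133 134 136 139 140 141 140 140 139
  138 139 141 147 148 147]]
```

Run:
```python
from h import *
t=snap('top','t30.png'); h=cv2.cvtColor(t,cv2.COLOR_RGB2HSV); print(h[194:214,345:364,1]); print(h[194:214,345:364,2])
K,T=campose(); K2,T2=campose('top')
c=(251,127.5); x,y=251-24,127-24
for n,i,j in [('A',11,7),('B',18,7.5),('D',18,15.5)]:
  for z in (.026,.033,.04,.054):
    P=ray(K,T,x+2*i,y+2*j,z); print(n,z,P.round(3)[:2],'top px',proj('top',P).round(1))
```

```text
[[ 74 103  64  25  45  52  51  51  50  52  51  51  52  52  52  52  51  50
   53]
 [ 79  97  50  32  47  51  50  50  50  50  49  51  51  53  51  52  51  50
   51]
 [ 69  66  32  28  41  56  65  57  52  50  50  50  50  52  51  53  52  52
   51]
 [ 52  44  33  23  26  88 118  92  55  51  50  50  50  51  51  53  51  51
   53]
 [ 48  35  28  77 104 122 125 114  62  52  50  49  51  51  50  51  50  52
   49]
 [ 50  38  34 105 120 124 125 119  74  42  38  39  49  51  48  49  51  51
   51]
 [ 51  40  34 106 120 121 124 122  91  18  12  13  33  39  47  48  51  51
   52]
 [ 49  35  26  95 119 119 120 122  99  25  12  12  12  13  37  45  42  49
   51]
 [ 50  43  33  88 122 118 115 121  72  13  12  11  11  12  30  33  32  43
   51]
 [ 51  48  46  76 120 121 116 111  50  15  13  13  11  12  27  31  33  35
   45]
 [ 50  49  49  52 103 118 109 108  74  46  63  56  13  13  28  32  40  35
   45]
 [ 51  49  34  26  87 111 111 111 108 114 119 109  66  37  31  33  44  49
   51]
 [ 52  50  40  35  71 106 112 112 115 124 124 122 113  84  40  34  43  49
   50]
 [ 52  53  49  36  36  98 112 112 111 110 119 1
[... 1978 characters left out ...]

 [209 155 146 162 206 184 154 150 171 213 179 138 138 122 120 118 114 118
  121]
 [217 203 151 136 159 166 199 202 202 194 188 207 186 158 153 149 140 152
  160]]
A 0.026 [ 0.555 -0.258] top px [356.1 207.1]
A 0.033 [ 0.554 -0.258] top px [356.8 207.1]
A 0.04 [ 0.554 -0.258] top px [357.5 207.1]
A 0.054 [ 0.553 -0.258] top px [358.9 207.1]
B 0.026 [ 0.556 -0.241] top px [349.7 206.7]
B 0.033 [ 0.556 -0.242] top px [350.4 206.6]
B 0.04 [ 0.555 -0.242] top px [351.2 206.6]
B 0.054 [ 0.554 -0.242] top px [352.7 206.6]
D 0.026 [ 0.575 -0.241] top px [349.4 199.4]
D 0.033 [ 0.574 -0.241] top px [350.2 199.4]
D 0.04 [ 0.573 -0.242] top px [350.9 199.5]
D 0.054 [ 0.572 -0.242] top px [352.5 199.6]
```

```bash
python3 -c "
from station import r
print(r.job_done())"
```

```text
the job is handed in; nothing more can be done
None
```

I shut the jaw gently on the seated cup, emptied both lanes of the tray into the cup with the scoop, stood the scoop upright on its rest, and handed the job in at about 63 s; the jars and sachet should not have moved, but I did not re-measure them. I found four cubes at the start, but only three show clearly in the cup: the fourth seems to lie under another, as no cube is left in the tray and none showed loose elsewhere. Lowering the scoop into the first lane, I caught a tray wall (about 94 N at the wrist, below the 120 N limit). The hand-in returned no verdict.

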